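# Put the press tooling away in its chest

## Robot

A 6-joint arm with a two-finger parallel gripper is mounted at the origin on the work surface. World frame = base frame: x ahead of the robot, y to its left, z up, the work surface at z = 0. Lengths are in m, angles in rad, forces in N, time in s.
With the tool pointing down it reaches from about 0.325 to 0.9 m from the base axis. Payload 6.1 kg.
Tool frame: the origin (TCP) lies on the mounting face of the last link; the fingertips stand 173 mm ahead of it and the grasp point (between the pads) lies 155 mm ahead of it; z points along the fingers, x is the direction in which the jaws open and shut, and the axes are right-handed (so a half turn about z gives the same grasp; the last joint's range is limited). The gripper opens to 85 mm and grips with 20 to 120 N. Pads are 22 mm wide; open, the fingers measure 114 mm over their backs; the gripper's body (76 mm by 85 mm) begins 54 mm behind the grasp point. The pads swing forward as they close: fully open they stand 13 mm farther back than shut.
Start: joints at [-1.403, 0.22, 1.526, -0, 1.395, -0.126], TCP at [0.181, -0.598, 0.405] pointing down, gripper open.
Joint ranges: [-2.98, 2.98], [-0.91, 2.08], [0.09, 2.57], [-1.24, 4.39], [0.2, 2.65], [-2.68, 2.68]. Speed limits (rad/s): [2.57, 2.57, 3.01, 3.14, 3.14, 3.14].

## Interface

Orientations are given as a unit quaternion [w, x, y, z].
In Python, from workcell import env gives the robot as it stands.
- The arm moves only by the shell command python3 -m pendant 'ROWS'. ROWS is a JSON object of lists of equal length, an entry for each row: "grip": the finger opening in m, from 0 to 0.0854; "travel": the shift along the tool's x, y, z in m, a list of three; "roll": the turn about the tool's z in degrees. A call has 1 to 12 rows; each row shifts and turns the pose as measured when the row begins, along the tool's axes as they then stand; what a row does not reach is not made up. A row lasts 1/10 s, in which the tool goes at most 50 mm and 8.59 degrees, less where a joint would pass 70% of its speed; a pose out of reach is approached as far as the arm can. A call is refused whole if a number of a shift passes 0.05 or a number of a turn 8.59, either way. A call with a gripper value outside its range is refused whole. The fingers move at their own pace and stop on an object; the grip force is fixed at half the most. Time passes only in rows, so rows that do not move let the fingers close. It gives the time, the measured TCP pose, the force and the opening at its end, in the units of the state.
- env.get_obs(): the state, without advancing time (a new reading comes with each control period).
- env.get_image(name): name is "scene" or "top" or "wrist"; returns the picture (400x640x3 uint8, red, green, blue); there is no depth.
- env.camera_params(name): a dict with "K" (3x3 intrinsics, pixels), "origin" and "orientation" of the camera in the world; the wrist camera has in their place "tool_from_camera" (4x4, takes a point from camera to tool coordinates, whose origin is the TCP and whose axes are the tool frame's). Camera axes: x right, y down, z forward; pixel columns grow to the right and rows downward; lengths in m; the calibration is good to about 2 mm. A picture is of the moment at which its call begins: read the wrist's pose just before it. camera_params takes no time and is no camera call.
- env.finish_job(): hands the job in, once; it reports no verdict.
Trained networks look in the newest picture that a camera, given by its name, has taken for a name from the list of things; names that differ only in an ending like _2 or _b are one class to them, and where a whole thing is asked for, a point or a joint stands for the part that bears it (a point fixed in the world has none). Each returns a list of dicts, best first, with "score" (0 to 1); they miss things now and then, are a little off and sometimes report something else, mostly with a low value. They report only what shows in the picture. A call takes as long as a camera call. They do not tell look-alikes from the thing itself.
- env.look_for(query, camera): "point" ([x, y, z] in m, in the coordinates of the camera as it stood for that picture, good to about 4 mm: the middle of the surface that is visible of it).
The state is a dict: "time_s": time; "joints": joint angles; "dq": joint speeds; "tau": joint torques, N m; "ee_pos": TCP position; "eef_rot": TCP orientation; "force": force on the tool from outside, world axes, zero at the start; "wrist_torque": the same for the moment, N m; "finger_gap": finger opening in m.
Only numpy, scipy, OpenCV 4.12 (cv2) and the standard library are available. Lean on these libraries where they do the work, as an engineer would, in place of code of your own. Each camera call takes 0.05 s, during which the arm holds its last target.

## Task

Put the arbor press tooling away: raise the chest lid until its stay locks and let it stand, press the octagonal drift fully home in its two spring clips, and put every press tool that is out on the bench (sleeve, slotted block, punch, plug: as many as there are) side by side on the floor of the chest's tooling bay. Then push the stay's knee back to break it, and lower the lid gently until it is shut, without letting it slam. Leave the pin bin, oil bottle and screwdriver where they are.

Things in the scene. Friction and masses are not known exactly. Their poses are not given: they have to be found in the camera images.
- chest: Blue sheet-steel chest fixed to the bench, 300 (its x) x 260 (its y) mm, rim 90 mm high, walls 3, floor 4 mm. Origin: centre of its underside; x along the hinge, y towards the hinge edge (y = +130), z up. Partitions 64 mm high at x = +114 and -52 mm: the strip at +x holds the lid's stay, the middle the tooling bay (front) and a fixed collet rack (hinge side), the -x part the drift's clips.
- lid_hinge (a point): On the hinge line of the lid, mid-length (the chest's x = 0, y = +130 mm, 90 mm above the bench); its x runs along the hinge. It does not move with the lid.
- lid (a joint): Lid angle, rad: 0 shut, 1.486 standing with the stay locked, 1.501 at most (stay straight). About 0.6 kg; 266 mm deep, 6 mm thick. Stiff hinge: with the stay broken, the lid stays where it is left above about 1.2 rad; let go lower down, it falls shut. It must not be going faster than a hand would take it when it meets the rim.
- lid_handle (a point): Middle of the round bar (12 mm diameter, 110 mm long, along the hinge) of the bridge handle on the lid's top: 225 mm from the hinge line along the lid, 45 mm off the lid's upper face (51 mm off the plane through the hinge), on two legs at its ends. The lid's edge is 39 mm further out. Moves with the lid; its axes are the chest's when shut.
- stay_joint (a joint): Knee of the two-bar folding stay in the chest's +x end, rad: 0 folded (lid shut), 2.60 bars in line, 2.85 locked (just past the line, on its stop, held by a spring). It goes over and locks by itself once the lid is raised fully and let go. Pushing the knee down and towards the hinge with about 5 N breaks it; from 2.2 down to 1.3 it stays as left, the lid still standing; less far, it springs back.
- stay_knee (a point): Centre of the knee's black thumb roller (20 mm diameter, 22 mm long along the hinge). Locked, it is 31 mm above the chest's rim, 130 mm in front of the hinge line and 134 mm from the chest's middle towards +x. Pushed 30 mm down, moving 16 mm towards the hinge as it goes, it is well broken (2.0 rad). It is to be pushed from above, or from above and the front.
- clip_seat (a point): Where the drift's middle sits at home, 48 mm above the chest's underside; axes the chest's. The drift lies along y in two clips 55 mm either side of this point: forks 19 mm wide, open upwards, fixed tine on the -x side; on the +x side a hinged sprung jaw whose sloping nose hangs over the mouth, 10 to 27 mm above the seat. About 10 N pushes it past both. A stop stands 13 mm behind its rear end.
- jaw_front (a joint): Angle of the sprung jaw of the clip nearer the front edge: 0 closed, up to 0.7 rad pushed open; its spring closes it.
- jaw_back (a joint): The same for the clip nearer the hinge.
- bay (a point): Middle of the floor of the tooling bay (dark rubber mat), 4 mm above the chest's underside; axes those of the chest. The bay measures 164 mm along the chest's x and 158 mm along its y; its partitions reach 64 mm and the front wall 90 mm above the bench. The hinge line, where the open lid stands, is 178 mm from this point towards +y.
- drift_mid (a point): Middle of the drift: dark steel bar 180 mm long along its own x, octagonal, 16 mm across flats, with tapered ends (20 mm each). Lies flat on the bench. 0.25 kg.
- sleeve_mid (a point): Centre (half-way up) of a press tool: open steel tube standing on end, 44 mm outside, 28 mm bore, 62 mm tall. Its z is up when it stands, as it does at the start. 0.3 to 0.6 kg. It may be absent (None).
- fork_block_mid (a point): Centre (half-way up) of a press tool: steel block 60 x 40 mm and 46 mm tall (its x, y, z), with a slot 20 mm wide and 26 mm deep cut down from its top, running along its y. 0.4 to 0.75 kg. It may be absent (None).
- punch_mid (a point): Centre (half-way up) of a press tool: stepped steel punch standing on its flange: flange 46 mm diameter and 16 mm thick, shank 27 mm diameter above it, 66 mm tall in all. Its z is up when it stands, as it does at the start. 0.3 to 0.6 kg. It may be absent (None).
- plug_mid (a point): Centre (half-way up) of a press tool: stepped steel plug: body 40 mm diameter up to 46 mm, nose 24 mm diameter above it, 64 mm tall in all. Its z is up when it stands, as it does at the start. 0.3 to 0.6 kg. It may be absent (None).
- pin_bin: Bystander: grey open bin of steel pins, 130 x 100 x 70 mm; origin under its middle.
- oil_bottle: Bystander: oil bottle 56 mm diameter, 150 mm tall; origin under its middle.
- screwdriver: Bystander: screwdriver lying on the bench; origin under its middle.
Not all that is in view belongs to the job. Of the things like the part that bears drift_mid, leave any that is green or orange; of the rest the larger one is meant.

How it is judged:
On the way, in this order (a step that is already met when the one before it is completed fails the run):
1. The lid stands raised with its stay locked (value of joint stay_joint above 2.74 rad and value of joint lid above 1.42 rad), for 0.3 s.
2. With the lid standing locked, the drift is home in its clips with both jaws closed, and every press tool present is on the floor of the bay (all of step 1 and x of drift_mid in the frame of clip_seat between -0.006 and 0.006 m and y of drift_mid in the frame of clip_seat between -0.03 and 0.03 m and z of drift_mid in the frame of clip_seat below 0.004 m and angle between the x axis of drift_mid and the y axis of chest, either way round below 0.1 rad and value of joint each of jaw_front, jaw_back below 0.06 rad and x of sleeve_mid in the frame of bay between -0.08 and 0.08 m and y of sleeve_mid in the frame of bay between -0.078 and 0.078 m and z of each of sleeve_mid, fork_block_mid, punch_mid, plug_mid in the frame of bay below 0.045 m and x of fork_block_mid in the frame of bay between -0.08 and 0.08 m and y of fork_block_mid in the frame of bay between -0.078 and 0.078 m and x of punch_mid in the frame of bay between -0.08 and 0.08 m and y of punch_mid in the frame of bay between -0.078 and 0.078 m and x of plug_mid in the frame of bay between -0.08 and 0.08 m and y of plug_mid in the frame of bay between -0.078 and 0.078 m), for 0.3 s.
3. The stay's knee is broken, with the lid still up (value of joint stay_joint below 2.2 rad and value of joint lid above 1 rad), for 0.1 s.
At the end, for the whole second after the job is handed in: Lid shut (within 0.03 rad); drift in its clips (6 mm across, 30 mm along, at most 4 mm above the seat, aligned within 0.1 rad), both jaws closed; every press tool present down on the bay floor (centre under 45 mm above it), none on top of another, its centre inside the bay (value of joint lid below 0.03 rad and x of drift_mid in the frame of clip_seat between -0.006 and 0.006 m and y of drift_mid in the frame of clip_seat between -0.03 and 0.03 m and z of drift_mid in the frame of clip_seat below 0.004 m and angle between the x axis of drift_mid and the y axis of chest, either way round below 0.1 rad and value of joint each of jaw_front, jaw_back below 0.06 rad and x of sleeve_mid in the frame of bay between -0.08 and 0.08 m and y of sleeve_mid in the frame of bay between -0.078 and 0.078 m and z of each of sleeve_mid, fork_block_mid, punch_mid, plug_mid in the frame of bay below 0.045 m and x of fork_block_mid in the frame of bay between -0.08 and 0.08 m and y of fork_block_mid in the frame of bay between -0.078 and 0.078 m and x of punch_mid in the frame of bay between -0.08 and 0.08 m and y of punch_mid in the frame of bay between -0.078 and 0.078 m and x of plug_mid in the frame of bay between -0.08 and 0.08 m and y of plug_mid in the frame of bay between -0.078 and 0.078 m); the robot touches nothing.
It fails at once if The lid slams: it moves down faster than 1.2 rad/s in the last 0.3 rad before shut (value of joint lid below 0.3 rad and velocity of joint lid below -1.2 rad/s).
It fails at once if The pin bin is moved by more than 40 mm (distance of pin_bin from where it was at the start of the episode above 0.04 m).
It fails at once if The oil bottle is moved by more than 40 mm (distance of oil_bottle from where it was at the start of the episode above 0.04 m).
It fails at once if The screwdriver is moved by more than 40 mm (distance of screwdriver from where it was at the start of the episode above 0.04 m).
Of sleeve, fork_block, punch, plug only 2 to 4 are there at a start; the rules pass over those that are not, and their reading is None.
At some moment in a run one of fork_block, drift may be knocked a few centimetres aside while the robot is not near it.
It also fails if it takes over 210 s, if anything falls off the work surface, if the arm or the gripper's body presses on something with over 40 N, if the wrist force passes 120 N, or if a joint passes its speed limit or range.

## Working session

There is one attempt and no reset: what is moved stays moved. The work goes in short steps, Python scripts to look and compute and a shell command to move; the robot and the scene stay as the last step left them, time stands still between calls to the robot, and variables do not carry over. Pictures are saved under pics/ and viewed, and the job is handed in when it is done.

```bash
ls -la; mkdir -p pics
python3 - <<'E'
from workcell import env
import cv2
o=env.get_obs(); print(o)
for n in ("scene","top","wrist"):
    im=env.get_image(n); cv2.imwrite(f"pics/{n}0.png",im[:,:,::-1]); print(n,env.camera_params(n))
E
```

```text
total 12
drwxr-xr-x  3 agent agent 4096 Dec  7 02:46 .
drwxr-xr-x 23 root  root  4096 Dec  7 02:46 ..
drwxr-xr-x  2 agent agent 4096 Dec  7 02:46 pics
{'time_s': 0.0, 'joints': array([-1.40309955e+00,  2.21203998e-01,  1.52760365e+00,  2.72211768e-05,
        1.39469890e+00, -1.26072955e-01]), 'dq': array([-0.00181954, -0.00071232, -0.00203701, -0.00060523, -0.00012718,
        0.00081625]), 'tau': array([-9.03065320e-04, -4.96914124e+01, -3.89389408e+01, -8.41851670e-05,
        1.14952642e-02, -3.30093303e-05]), 'ee_pos': array([ 0.18094797, -0.59795202,  0.40361658]), 'eef_rot': array([-6.72101901e-04,  8.02980927e-01, -5.96003956e-01, -6.81321833e-04]), 'force': array([ 0.29548509,  0.02596634, -0.1772303 ]), 'wrist_torque': array([0.02528408, 0.03993791, 0.00825646]), 'finger_gap': 0.08537479146337623}
scene {'K': array([[379.08575175,   0.        , 320.65227677],
       [  0.        , 379.08575175, 201.73076069],
       [  0.        ,   0.        ,   1.        ]]), 'origin': array([0.97051479, 0.64108948, 0.95096684]), 'orientation': array([-0.11574557,  0.2935077 ,  0.88475599, -0.34302045])}
top {'K': array([[473.58339525,   0.        , 319.08487113],
       [  0.        , 473.58339525, 204.12369317],
       [  0.        ,   0.        ,   1.        ]]), 'origin': array([0.30404417, 0.05091753, 1.62190321]), 'orientation': array([ 0.04990777, -0.69814265,  0.71212192, -0.0546665 ])}
wrist {'K': array([[282.67062112,   0.        , 314.0868465 ],
       [  0.        , 282.67062112, 196.39765731],
       [  0.        ,   0.        ,   1.        ]]), 'tool_from_camera': array([[ 9.99999872e-01, -4.83401787e-04, -1.50140435e-04,
        -2.04560815e-04],
       [ 5.06056684e-04,  9.48182850e-01,  3.17724766e-01,
        -8.20820441e-02],
       [-1.12281339e-05, -3.17724801e-01,  9.48182973e-01,
         3.11007869e-02],
       [ 0.00000000e+00,  0.00000000e+00,  0.00000000e+00,
         1.00000000e+00]])}
```

View pics/scene0.png

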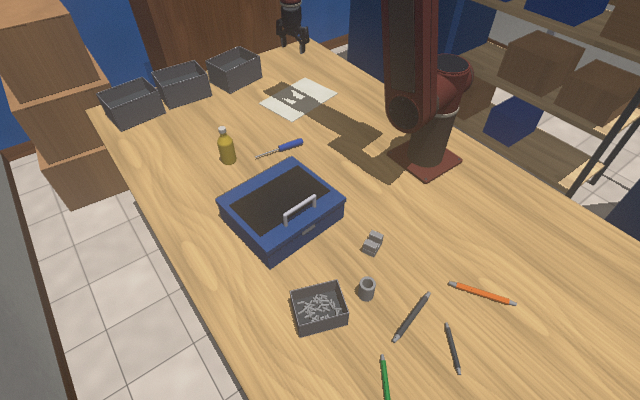

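View pics/top0.png

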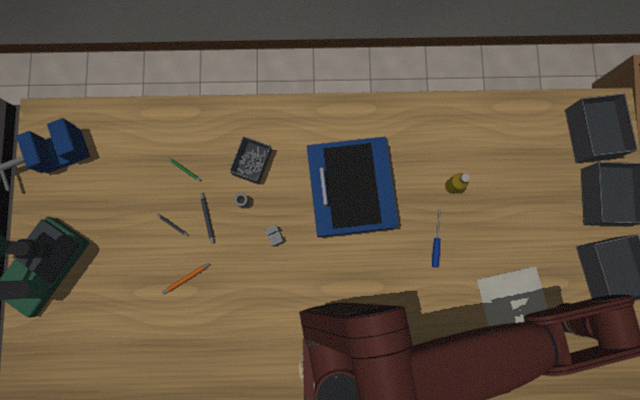

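View pics/wrist0.png

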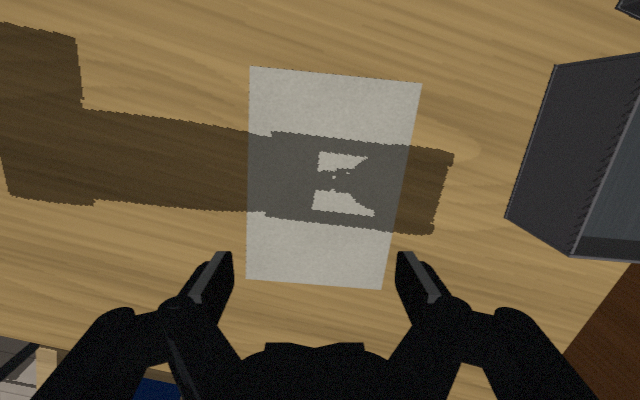

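```bash
cat > h.py <<'E'
from workcell import env
import numpy as np, cv2
from scipy.spatial.transform import Rotation as R
def rot(q): return R.from_quat([q[1],q[2],q[3],q[0]])
def campose(n):
    p=env.camera_params(n)
    if n=="wrist":
        o=env.get_obs(); T=np.eye(4); T[:3,:3]=rot(o['eef_rot']).as_matrix(); T[:3,3]=o['ee_pos']
        return p['K'],T@p['tool_from_camera']
    T=np.eye(4); T[:3,:3]=rot(p['orientation']).as_matrix(); T[:3,3]=p['origin']; return p['K'],T
def shot(n,fn=None):
    K,T=campose(n); im=env.get_image(n)
    if fn: cv2.imwrite("pics/"+fn,im[:,:,::-1])
    return im,K,T
def find(q,n,T,k=3,ms=0.2):
    r=[(d['score'],T[:3,:3]@np.array(d['point'])+T[:3,3]) for d in env.look_for(q,n)[:k] if d['score']>ms]
    return r
def proj(P,K,T):
    c=(np.asarray(P,float).reshape(-1,3)-T[:3,3])@T[:3,:3]
    return (c@K.T)[:,:2]/c[:,2:]
def back(uv,z,K,T):
    uv=np.asarray(uv,float).reshape(-1,2)
    d=np.c_[uv,np.ones(len(uv))]@np.linalg.inv(K).T@T[:3,:3].T
    s=(z-T[2,3])/d[:,2]
    return T[:3,3]+d*s[:,None]
def go(target,yaw_x=None):
    """print remaining shift in tool axes to put TCP at target (world); yaw: wanted world angle of the tool x axis (mod pi)"""
    o=env.get_obs(); Rm=rot(o['eef_rot']).as_matrix()
    d=Rm.T@(np.asarray(target)-o['ee_pos'])
    cur=np.degrees(np.arctan2(Rm[1,0],Rm[0,0]))
    s=f"t={o['time_s']:.1f} pos={o['ee_pos'].round(4)} yaw={cur:.1f} gap={o['finger_gap']:.4f} F={o['force'].round(1)} toolshift={d.round(4)}"
    if yaw_x is not None:
        e=(yaw_x-cur+90)%180-90
        s+=f" roll={-e:.1f} (j6={np.degrees(o['joints'][5]):.0f})"
    s+=f" tilt={np.degrees(np.arccos(-Rm[2,2])):.2f}"
    print(s)
E
python3 - <<'E'
from h import *
for n in("top","scene"):
    im,K,T=shot(n)
    for q in "chest lid_handle lid drift_mid sleeve_mid fork_block_mid punch_mid plug_mid pin_bin oil_bottle screwdriver".split():
        print(n,q,[(round(s,2),p.round(3)) for s,p in find(q,n,T,6,0.1)], [proj(p,K,T)[0].round(0) for s,p in find(q,n,T,1,0.1)])
E
```

```text
top chest [(0.58, array([ 0.582, -0.072,  0.096]))] [array([352., 188.])]
top lid_handle [(0.93, array([ 0.59 , -0.071,  0.098]))] [array([352., 186.])]
top lid [(0.56, array([ 0.586, -0.068,  0.101]))] [array([351., 187.])]
top drift_mid [(0.54, array([0.296, 0.492, 0.014])), (0.51, array([0.483, 0.539, 0.007])), (0.49, array([0.497, 0.421, 0.013])), (0.46, array([0.673, 0.504, 0.01 ]))] [array([185., 280.])]
top sleeve_mid [(0.57, array([0.554, 0.292, 0.063]))] [array([243., 200.])]
top fork_block_mid [(0.52, array([0.436, 0.193, 0.047])), (0.15, array([ 0.586, -0.073,  0.096]))] [array([273., 236.])]
top punch_mid [] []
top plug_mid [] []
top pin_bin [(0.68, array([0.697, 0.271, 0.028]))] [array([250., 161.])]
top oil_bottle [(0.65, array([ 0.592, -0.417,  0.099])), (0.58, array([0.498, 0.422, 0.01 ]))] [array([458., 183.])]
top screwdriver [(0.72, array([ 0.377, -0.354,  0.023]))] [array([436., 250.])]
scene chest [(0.97, array([ 0.617, -0.033,  0.098]))] [array([279., 209.])]
scene lid_handle [(0.6, array([ 0.609, -0.049,  0.099]))] [array([279., 204.])]
scene lid [(0.73, array(
[... 179 characters left out ...]
])), (0.64, array([0.665, 0.495, 0.015])), (0.51, array([0.492, 0.545, 0.011]))] [array([409., 317.])]
scene sleeve_mid [(0.65, array([0.564, 0.301, 0.053]))] [array([365., 286.])]
scene fork_block_mid [(0.95, array([0.446, 0.198, 0.041]))] [array([372., 243.])]
scene punch_mid [(0.34, array([ 0.621, -0.031,  0.1  ]))] [array([279., 209.])]
scene plug_mid [(0.62, array([ 0.616, -0.031,  0.103]))] [array([280., 208.])]
scene pin_bin [(0.65, array([0.697, 0.265, 0.03 ]))] [array([317., 308.])]
scene oil_bottle [(0.86, array([ 0.606, -0.41 ,  0.078])), (0.56, array([ 0.62 , -0.031,  0.101]))] [array([226., 148.])]
scene screwdriver [(0.54, array([ 0.384, -0.354,  0.021]))] [array([287., 145.])]
```

Run:
```python
from h import *
im,K,T=shot("top")
c=im[120:260,220:480]; cv2.imwrite("pics/topc.png",cv2.resize(c[:,:,::-1],None,fx=3,fy=3,interpolation=cv2.INTER_CUBIC))
hsv=cv2.cvtColor(im,cv2.COLOR_RGB2HSV)
m=((hsv[:,:,0]>100)&(hsv[:,:,0]<130)&(hsv[:,:,1]>120)&(hsv[:,:,2]>50)).astype(np.uint8)
m[:,:290]=0;m[:,410:]=0;m[:120]=0;m[250:]=0
pts=np.argwhere(m)[:,::-1].astype(np.float32)
h=cv2.convexHull(pts)
W=back(h.reshape(-1,2),0.093,K,T)[:,:2].astype(np.float32)
print(cv2.minAreaRect(W)); print(W.round(3).tolist())
im,K,T=shot("scene")
c=im[130:290,190:430]; cv2.imwrite("pics/scc.png",cv2.resize(c[:,:,::-1],None,fx=3,fy=3,interpolation=cv2.INTER_CUBIC))
```

```text
((0.5913735628128052, -0.07044985890388489), (0.30465415120124817, 0.26408442854881287), 5.390069007873535)
[[0.45500001311302185, -0.21299999952316284], [0.4519999921321869, -0.2029999941587448], [0.4490000009536743, -0.18400000035762787], [0.4440000057220459, -0.12800000607967377], [0.4359999895095825, -0.04399999976158142], [0.4309999942779541, 0.014999999664723873], [0.4309999942779541, 0.04399999976158142], [0.4339999854564667, 0.04699999839067459], [0.46000000834465027, 0.05000000074505806], [0.5460000038146973, 0.057999998331069946], [0.6629999876022339, 0.0689999982714653], [0.7250000238418579, 0.07500000298023224], [0.7279999852180481, 0.07500000298023224], [0.7310000061988831, 0.06800000369548798], [0.7540000081062317, -0.17599999904632568], [0.7540000081062317, -0.18299999833106995], [0.746999979019165, -0.1860000044107437], [0.7329999804496765, -0.1889999955892563], [0.6650000214576721, -0.19599999487400055], [0.5709999799728394, -0.20499999821186066], [0.47200000286102295, -0.21400000154972076]]
```

View pics/topc.png

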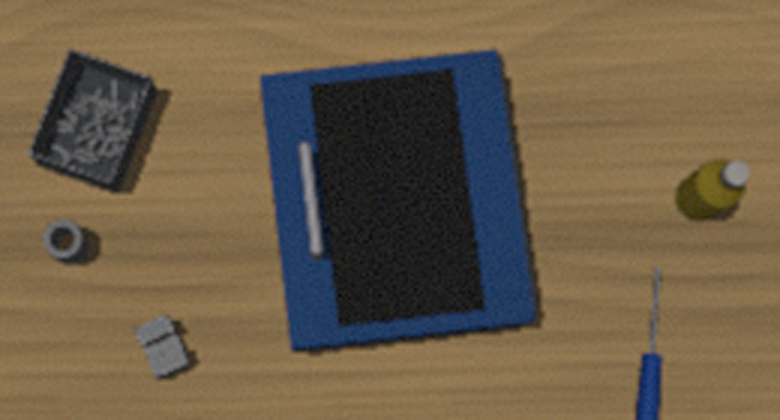

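View pics/scc.png

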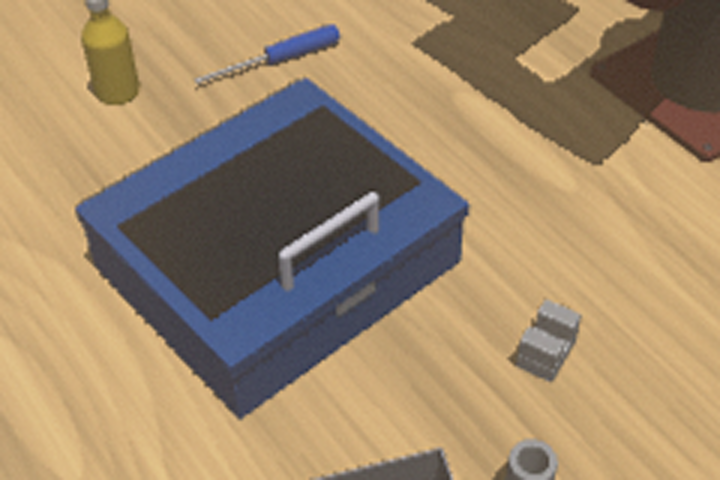

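```bash
python3 -c "
from h import *
go([0.582,0.022,0.43],-84.6)"; python3 -m pendant '{"grip":[0.05,0.05],"travel":[[0,0,0],[0,0,0]],"roll":[6,6]}'; python3 -c "
from h import *
go([0.582,0.022,0.43],-84.6)"
```

```text
t=2.5 pos=[ 0.181  -0.5982  0.4047] yaw=-73.2 gap=0.0854 F=[-0.3 -0.4  0. ] toolshift=[-0.4775 -0.5634 -0.0253] roll=11.4 (j6=-7) tilt=0.00
time_s: 2.75
ee_pos: [0.181, -0.5982, 0.4047]
eef_rot: [-0.0, 0.734, -0.679, 0.0]
force: [0.3, -0.2, 1.0]
finger_gap: 0.0592
t=2.8 pos=[ 0.181  -0.5982  0.4047] yaw=-85.5 gap=0.0592 F=[ 0.3 -0.2  1. ] toolshift=[-0.5867 -0.4486 -0.0253] roll=-0.9 (j6=5) tilt=0.00
```

```bash
python3 -m pendant '{"grip":[0.05,0.05,0.05,0.05,0.05,0.05,0.05,0.05,0.05,0.05,0.05,0.05],"travel":[[-0.038,-0.029,0],[-0.038,-0.029,0],[-0.038,-0.029,0],[-0.038,-0.029,0],[-0.038,-0.029,0],[-0.038,-0.029,0],[-0.038,-0.029,0],[-0.038,-0.029,0],[-0.038,-0.029,0],[-0.038,-0.029,0],[-0.038,-0.029,0],[-0.038,-0.029,0]],"roll":[0,0,0,0,0,0,0,0,0,0,0,0]}'; python3 -c "
from h import *
go([0.582,0.022,0.43],-84.6)"
```

```text
time_s: 3.95
ee_pos: [0.5016, -0.1048, 0.4053]
eef_rot: [0.0, 0.729, -0.684, 0.004]
force: [0.1, -1.5, 0.0]
finger_gap: 0.0501
t=4.0 pos=[ 0.5016 -0.1048  0.4053] yaw=-86.4 gap=0.0501 F=[ 0.1 -1.5  0. ] toolshift=[-0.1214 -0.0883 -0.025 ] roll=-1.8 (j6=66) tilt=0.45
```

```bash
python3 -m pendant '{"grip":[0.05,0.05,0.05,0.05,0.05],"travel":[[-0.034,-0.025,-0.007],[-0.034,-0.025,-0.007],[-0.034,-0.025,-0.007],[-0.022,-0.015,-0.004],[0,0,0]],"roll":[0,-1,-1,0,0]}'
python3 - <<'E'
from h import *
go([0.582,0.022,0.43],-84.6)
im,K,T=shot("wrist","w1.png")
for q in "lid_handle chest".split(): print(q,[(round(s,2),p.round(3)) for s,p in find(q,"wrist",T)])
E
```

```text
time_s: 4.45
ee_pos: [0.586, 0.0377, 0.4314]
eef_rot: [-0.001, 0.744, -0.668, 0.004]
force: [0.6, -0.7, -0.1]
finger_gap: 0.0497
t=4.5 pos=[0.586  0.0377 0.4314] yaw=-83.9 gap=0.0497 F=[ 0.6 -0.7 -0.1] toolshift=[0.0151 0.0057 0.0014] roll=0.7 (j6=80) tilt=0.53
lid_handle [(0.59, array([ 0.628, -0.061,  0.1  ]))]
chest [(0.61, array([ 0.631, -0.068,  0.099])), (0.54, array([0.51 , 0.42 , 0.013]))]
```

View pics/w1.png

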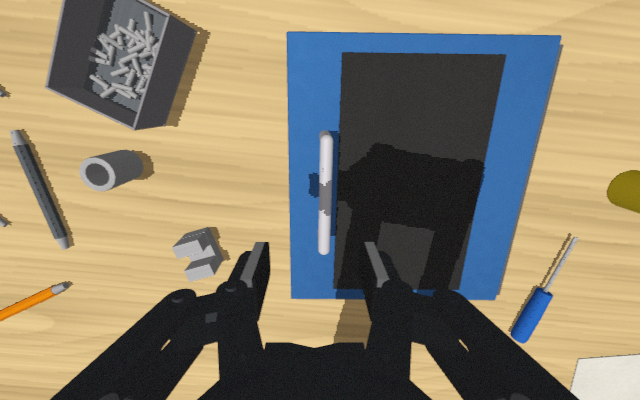

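Run:
```python
from h import *
K,T=campose("wrist")
print("bar",back([[326,134],[324,251]],0.141,K,T).round(4), back([[326,192]],0.141,K,T).round(4))
print("lid",back([[287,32],[560,36],[497,300],[291,298]],0.096,K,T).round(4))
Kt,Tt=campose("top")
print("top bar",back([[220+303/3,120+143/3],[220+317/3,120+256/3]],0.141,Kt,Tt).round(4))
Ks,Ts=campose("scene")
print("scene bar",back([[190+287/3,130+255/3],[190+375/3,130+198/3]],0.141,Ks,Ts).round(4))
```

```text
bar [[0.6417 0.0281 0.141 ]
 [0.5241 0.0164 0.141 ]] [[0.5875 0.0217 0.141 ]]
lid [[ 0.728   0.0733  0.096 ]
 [ 0.7518 -0.1868  0.096 ]
 [ 0.4508 -0.2188  0.096 ]
 [ 0.4278  0.0462  0.096 ]]
top bar [[0.6425 0.0302 0.141 ]
 [0.5205 0.018  0.141 ]]
scene bar [[0.6336 0.0313 0.141 ]
 [0.5243 0.0212 0.141 ]]
```

```bash
python3 -m pendant '{"grip":[0.05,0.05,0.05,0.05,0.05],"travel":[[0.015,0.004,0.02],[0,0,0.035],[0,0,0.035],[0,0,0.035],[0,0,0]],"roll":[0.4,0,0,0,0]}'
python3 - <<'E'
from h import *
go([0.583,0.0225,0.304],-84.5)
im,K,T=shot("wrist","w2.png")
E
```

```text
time_s: 5.1
ee_pos: [0.5806, 0.0101, 0.3035]
eef_rot: [0.0, 0.737, -0.676, 0.006]
force: [-0.8, 0.5, -0.8]
finger_gap: 0.0496
t=5.1 pos=[0.5806 0.0101 0.3035] yaw=-85.0 gap=0.0496 F=[-0.8  0.5 -0.8] toolshift=[-0.0121 -0.0034 -0.0006] roll=-0.5 (j6=79) tilt=0.68
```

View pics/w2.png

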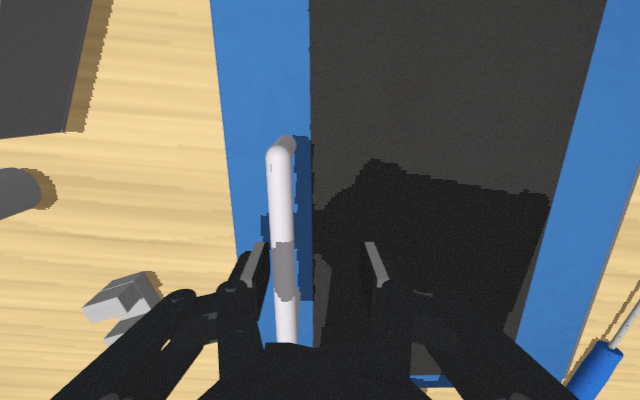

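```bash
python3 -m pendant '{"grip":[0.05,0.05,0.0,0.0,0.0,0.0],"travel":[[-0.012,-0.003,0],[0,0,0],[0,0,0],[0,0,0],[0,0,0],[0,0,0]],"roll":[-0.5,0,0,0,0,0]}'
python3 - <<'E'
from h import *
go([0.583,0.0225,0.304],-84.5)
E
```

```text
time_s: 5.75
ee_pos: [0.5855, 0.0262, 0.3153]
eef_rot: [-0.008, 0.74, -0.672, 0.008]
force: [2.1, -13.1, -7.8]
finger_gap: 0.0082
t=5.8 pos=[0.5855 0.0262 0.3153] yaw=-84.5 gap=0.0082 F=[  2.1 -13.1  -7.8] toolshift=[0.0035 0.0031 0.0112] roll=0.0 (j6=79) tilt=1.30
```

Run:
```python
from h import *
im,K,T=shot("wrist","w3.png")
im,K,T=shot("scene")
c=im[90:290,190:430]; cv2.imwrite("pics/s3.png",cv2.resize(c[:,:,::-1],None,fx=3,fy=3,interpolation=cv2.INTER_CUBIC))
go([0.583,0.0225,0.304],-84.5)
```

```text
t=5.8 pos=[0.5855 0.0259 0.3152] yaw=-84.5 gap=0.0082 F=[-0.5 -0.1 -2.5] toolshift=[0.0032 0.0031 0.0111] roll=-0.0 (j6=79) tilt=1.29
```

View pics/w3.png

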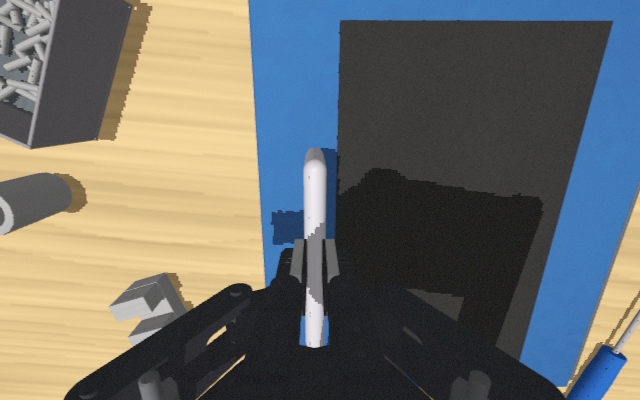

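View pics/s3.png

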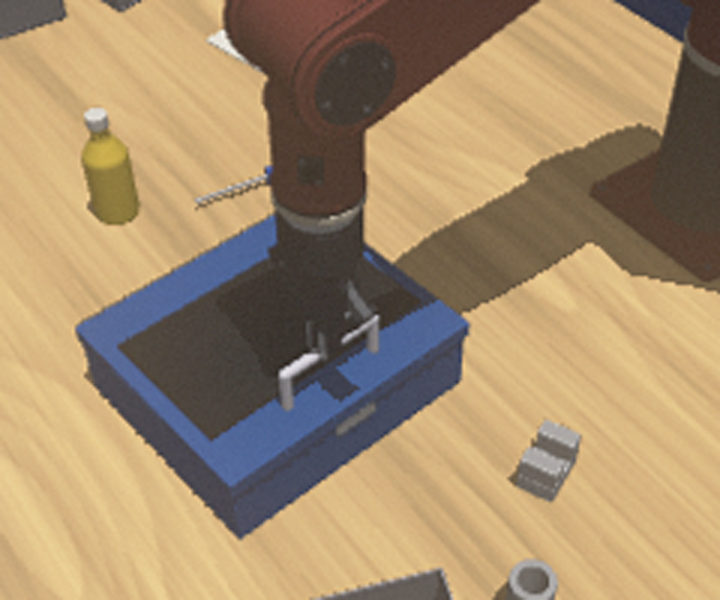

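```bash
python3 -m pendant '{"grip":[0.04,0.04,0.04,0.04,0.04],"travel":[[0,0,0],[0,0,0],[0,0,0.012],[0,0,0.012],[0,0,0]],"roll":[0,0,0,0,0]}'
python3 - <<'E'
from h import *
go([0.583,0.0225,0.294],-84.5)
im,K,T=shot("wrist","w4.png")
E
```

```text
time_s: 6.35
ee_pos: [0.5869, 0.0253, 0.2912]
eef_rot: [-0.009, 0.74, -0.673, 0.01]
force: [-0.5, -0.2, -0.4]
finger_gap: 0.0397
t=6.3 pos=[0.5869 0.0253 0.2912] yaw=-84.6 gap=0.0397 F=[-0.5 -0.2 -0.4] toolshift=[ 0.0025  0.0041 -0.0029] roll=-0.1 (j6=79) tilt=1.50
```

View pics/w4.png

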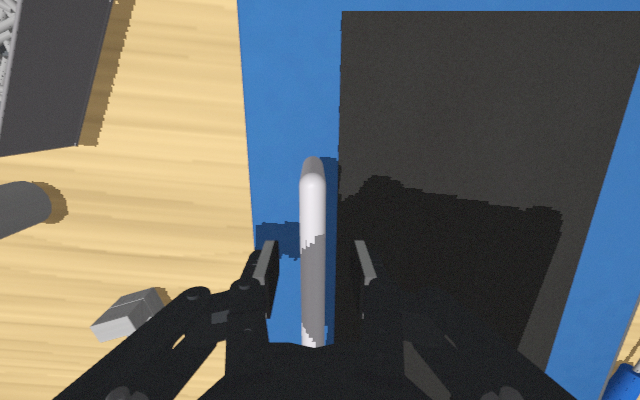

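```bash
python3 -m pendant '{"grip":[0.0,0.0,0.0,0.0,0.0],"travel":[[0,0,0],[0,0,0],[0,0,0],[0,0,0],[0,0,0]],"roll":[0,0,0,0,0]}'
python3 - <<'E'
from h import *
go([0.583,0.0225,0.294],-84.5)
o=env.get_obs(); Rm=rot(o['eef_rot']).as_matrix(); print("grasp pt",o['ee_pos']+0.155*Rm[:,2], Rm[:,2])
E
```

```text
time_s: 6.9
ee_pos: [0.5871, 0.026, 0.2918]
eef_rot: [-0.009, 0.74, -0.673, 0.009]
force: [-0.3, 0.3, -1.8]
finger_gap: 0.0101
t=6.9 pos=[0.5871 0.026  0.2918] yaw=-84.6 gap=0.0101 F=[-0.3  0.3 -1.8] toolshift=[ 0.0031  0.0044 -0.0023] roll=-0.1 (j6=79) tilt=1.50
grasp pt [0.59115255 0.02626061 0.13683184] [ 0.02612773  0.00165709 -0.99965724]
```

```bash
cat >> h.py <<'E'
CY=np.array([0.0958,-0.9954,0]); P0=np.array([0.5871,0.026,0.2918])
def lid(n=8,dth=0.0625,p0=P0):
    o=env.get_obs(); d=o['ee_pos']-p0; y=-0.225+d@CY; z=0.051+d[2]
    f=lambda a: np.array([-.225*np.cos(a)+.051*np.sin(a), .225*np.sin(a)+.051*np.cos(a)])
    th=np.arctan2(z,-y)-np.arctan2(.051,.225); r=np.hypot(y,z)
    print(f"t={o['time_s']:.2f} th={th:.3f} rerr={1000*(r-np.hypot(.225,.051)):.1f}mm F={o['force'].round(1)} gap={o['finger_gap']:.4f}")
    Rm=rot(o['eef_rot']).as_matrix()
    a=th; p=np.array([y,z])
    for i in range(n):
        a+=dth; q=f(a); w=CY*(q-p)[0]+np.array([0,0,1])*(q-p)[1]; print(round(a,3),(Rm.T@w).round(4)); p=q
E
python3 -c "
from h import *
lid(12,0.0625)"
```

```text
t=6.90 th=-0.000 rerr=-0.0mm F=[-0.3  0.3 -1.8] gap=0.0101
0.062 [ 0.0036 -0.0004 -0.0139]
0.125 [ 0.0045 -0.0004 -0.0137]
0.187 [ 0.0053 -0.0004 -0.0134]
0.25 [ 0.0062 -0.0003 -0.013 ]
0.312 [ 0.007  -0.0003 -0.0126]
0.375 [ 0.0077 -0.0003 -0.0122]
0.437 [ 0.0085 -0.0003 -0.0116]
0.5 [ 0.0092 -0.0003 -0.0111]
0.562 [ 0.0099 -0.0003 -0.0105]
0.625 [ 0.0105 -0.0003 -0.0099]
0.687 [ 0.0111 -0.0003 -0.0092]
0.75 [ 0.0117 -0.0002 -0.0085]
```

```bash
python3 -m pendant '{"grip":[0,0,0,0,0,0],"travel":[[0.0036,0,-0.014],[0.0045,0,-0.0137],[0.0053,0,-0.0134],[0.006,0,-0.013],[0.007,0,-0.0126],[0.0077,0,-0.0122]],"roll":[0,0,0,0,0,0]}'; python3 -c "
from h import *
go(P0,-84.6)
lid(12,0.0625)"
```

```text
time_s: 7.5
ee_pos: [0.5894, -0.0081, 0.3714]
eef_rot: [-0.013, 0.74, -0.673, 0.01]
force: [6.2, 0.5, -7.1]
finger_gap: 0.0096
t=7.5 pos=[ 0.5894 -0.0081  0.3714] yaw=-84.6 gap=0.0096 F=[ 6.2  0.5 -7.1] toolshift=[-0.0339  0.0016  0.0797] roll=0.0 (j6=76) tilt=1.85
t=7.50 th=0.377 rerr=0.5mm F=[ 6.2  0.5 -7.1] gap=0.0096
0.44 [ 0.0089 -0.0004 -0.0114]
0.502 [ 0.0092 -0.0004 -0.0111]
0.565 [ 0.0099 -0.0003 -0.0105]
0.627 [ 0.0105 -0.0003 -0.0099]
0.69 [ 0.0111 -0.0003 -0.0092]
0.752 [ 0.0116 -0.0003 -0.0085]
0.815 [ 0.0122 -0.0003 -0.0078]
0.877 [ 0.0126 -0.0002 -0.007 ]
0.94 [ 0.013  -0.0002 -0.0062]
1.002 [ 0.0134 -0.0002 -0.0054]
1.065 [ 0.0137 -0.0002 -0.0045]
1.127 [ 0.0139 -0.0001 -0.0036]
```

Tracking is excellent (radius error 0.5 mm).

```bash
python3 -m pendant '{"grip":[0,0,0,0,0,0,0],"travel":[[0.0089,0,-0.0114],[0.0092,0,-0.0111],[0.0099,0,-0.0105],[0.0105,0,-0.0099],[0.011,0,-0.0092],[0.0116,0,-0.0085],[0.0122,0,-0.0078]],"roll":[0,0,0,0,0,0,0]}'; python3 -c "
from h import *
go(P0,-84.6)
lid(12,0.0625)
im,K,T=shot('scene','s5.png')"
```

```text
time_s: 8.2
ee_pos: [0.5951, -0.0832, 0.4438]
eef_rot: [-0.018, 0.74, -0.673, 0.01]
force: [8.1, 0.9, -7.8]
finger_gap: 0.0103
t=8.2 pos=[ 0.5951 -0.0832  0.4438] yaw=-84.5 gap=0.0103 F=[ 8.1  0.9 -7.8] toolshift=[-0.108   0.0039  0.1531] roll=0.1 (j6=69) tilt=2.42
t=8.20 th=0.831 rerr=2.9mm F=[ 8.1  0.9 -7.8] gap=0.0103
0.893 [ 0.0141 -0.0002 -0.0044]
0.956 [ 0.0131 -0.0003 -0.006 ]
1.018 [ 0.0134 -0.0002 -0.0052]
1.081 [ 0.0137 -0.0002 -0.0044]
1.143 [ 0.014  -0.0002 -0.0035]
1.206 [ 0.0142 -0.0001 -0.0026]
1.268 [ 0.0143 -0.0001 -0.0017]
1.331 [ 0.0144 -0.     -0.0008]
1.393 [ 0.0144 -0.      0.0001]
1.456 [0.0144 0.     0.001 ]
1.518 [0.0143 0.0001 0.0019]
1.581 [0.0142 0.0001 0.0027]
```

View pics/s5.png

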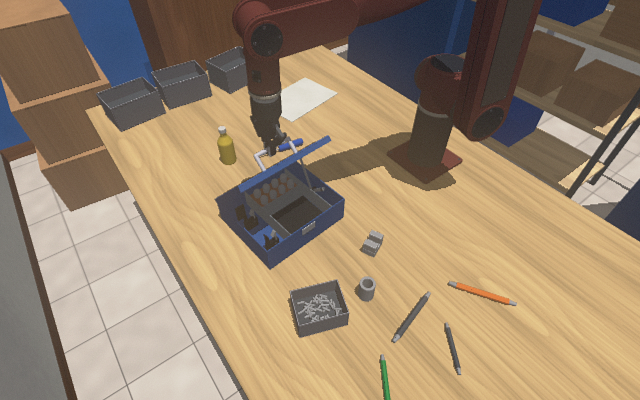

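```bash
python3 -m pendant '{"grip":[0,0,0,0,0,0,0,0],"travel":[[0.0135,-0.001,-0.0055],[0.0131,-0.001,-0.006],[0.0134,-0.001,-0.0052],[0.0137,-0.0005,-0.0044],[0.014,-0.0005,-0.0035],[0.0142,-0.0005,-0.0026],[0.0143,0,-0.0017],[0.0144,0,-0.0008]],"roll":[0,0,0,0,0,0,0,0]}'; python3 -c "
from h import *
go(P0,-84.6)
lid(5,0.04)
im,K,T=shot('scene','s6.png')"
```

```text
time_s: 9.05
ee_pos: [0.6071, -0.1979, 0.4786]
eef_rot: [-0.019, 0.74, -0.672, 0.005]
force: [-0.3, 3.8, -1.2]
finger_gap: 0.0098
t=9.1 pos=[ 0.6071 -0.1979  0.4786] yaw=-84.4 gap=0.0098 F=[-0.3  3.8 -1.2] toolshift=[-0.2215  0.0049  0.1906] roll=0.2 (j6=59) tilt=2.26
t=9.05 th=1.347 rerr=7.1mm F=[-0.3  3.8 -1.2] gap=0.0098
1.387 [0.0094 0.0003 0.0071]
1.427 [0.0092 0.     0.0004]
1.467 [0.0092 0.     0.0008]
1.507 [0.0092 0.0001 0.0011]
1.547 [0.0091 0.0001 0.0015]
```

View pics/s6.png

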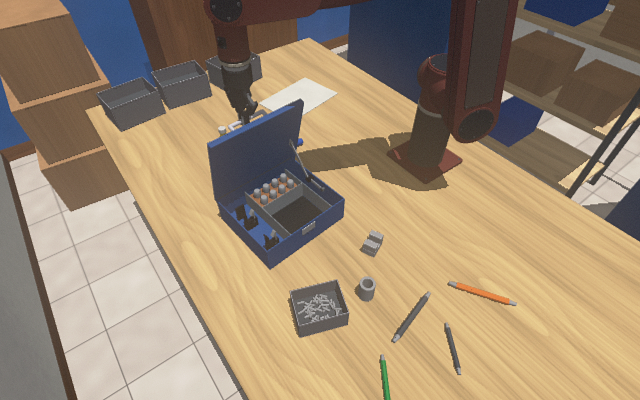

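```bash
python3 -m pendant '{"grip":[0,0,0,0],"travel":[[0.009,0,0.002],[0.009,0,0.002],[0.008,0,0.002],[0.004,0,0]],"roll":[0,0,0,0]}'; python3 -c "
from h import *
lid(5,0.02)"
```

```text
time_s: 9.5
ee_pos: [0.6101, -0.234, 0.4751]
eef_rot: [-0.018, 0.739, -0.673, 0.009]
force: [1.9, 1.8, -3.3]
finger_gap: 0.0097
t=9.50 th=1.501 rerr=6.4mm F=[ 1.9  1.8 -3.3] gap=0.0097
1.521 [0.0037 0.0003 0.007 ]
1.541 [0.0045 0.     0.0008]
1.561 [0.0045 0.     0.0009]
1.581 [0.0045 0.     0.001 ]
1.601 [0.0045 0.     0.0011]
```

```bash
python3 -m pendant '{"grip":[0,0,0],"travel":[[0.003,0,0],[0.003,0,0],[0.002,0,0]],"roll":[0,0,0]}'; python3 -c "
from h import *
lid(1,0.02)
im,K,T=shot('scene')
c=im[60:280,180:380]; cv2.imwrite('pics/s7.png',cv2.resize(c[:,:,::-1],None,fx=2.7,fy=2.7,interpolation=cv2.INTER_CUBIC))
for q in ['stay_knee','lid']: print(find(q,'scene',T))"
```

```text
time_s: 9.8
ee_pos: [0.6109, -0.2378, 0.4748]
eef_rot: [-0.022, 0.74, -0.672, 0.003]
force: [-4.2, 7.6, 4.6]
finger_gap: 0.0098
t=9.80 th=1.516 rerr=6.6mm F=[-4.2  7.6  4.6] gap=0.0098
1.536 [0.0036 0.0003 0.0073]
[(0.76, array([ 0.46905121, -0.08720238,  0.12665182]))]
[(0.55, array([ 0.61442894, -0.18955798,  0.24892768]))]
```

View pics/s7.png

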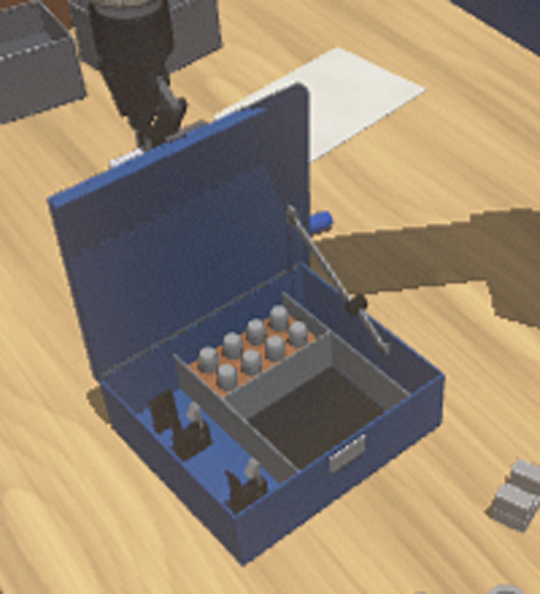

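```bash
python3 -m pendant '{"grip":[0.03,0.035,0.035,0.035,0.035,0.035],"travel":[[0,0,0],[0,0,0],[0,0,0],[0,0,-0.02],[0,0,-0.04],[0,0,-0.04]],"roll":[0,0,0,0,0,0]}'; python3 -c "
from h import *
go(P0,-84.6)
im,K,T=shot('scene')
c=im[60:280,180:380]; cv2.imwrite('pics/s8.png',cv2.resize(c[:,:,::-1],None,fx=2.7,fy=2.7,interpolation=cv2.INTER_CUBIC))
im,K,T=shot('top')
c=im[120:260,280:480]; cv2.imwrite('pics/t8.png',cv2.resize(c[:,:,::-1],None,fx=3,fy=3,interpolation=cv2.INTER_CUBIC))
"
```

```text
time_s: 10.55
ee_pos: [0.608, -0.2413, 0.5672]
eef_rot: [-0.018, 0.74, -0.672, -0.003]
force: [0.9, 0.8, 0.3]
finger_gap: 0.0353
t=10.6 pos=[ 0.608  -0.2413  0.5672] yaw=-84.5 gap=0.0353 F=[0.9 0.8 0.3] toolshift=[-0.2602  0.0016  0.2829] roll=0.1 (j6=56) tilt=2.09
```

View pics/s8.png

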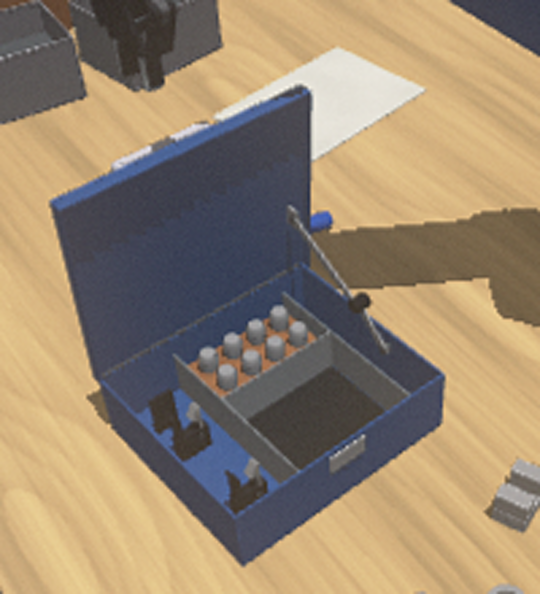

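View pics/t8.png

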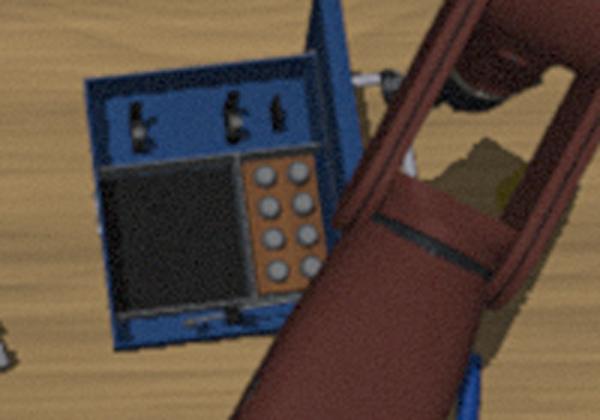

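```bash
python3 -m pendant '{"grip":[0.06,0.06,0.06,0.06,0.06,0.06,0.06,0.06,0.06,0.06,0.06,0.06],"travel":[[-0.048,0.003,0],[-0.048,0.003,0],[-0.048,0.003,0],[-0.048,0.003,0],[-0.048,0.003,0],[-0.048,0.003,0.01],[-0.048,0.003,0.02],[-0.044,0.003,0.022],[-0.044,0.003,0.022],[-0.044,0.003,0.022],[-0.044,0.003,0.022],[-0.044,0.003,0.022]],"roll":[0,0,0,0,0,0,0,0,0,0,0,0]}'; python3 -c "
from h import *
go([0.5,0.415,0.38],-79)"
```

```text
time_s: 11.85
ee_pos: [0.5279, 0.3134, 0.4397]
eef_rot: [-0.022, 0.734, -0.678, 0.012]
force: [1.0, -1.6, 0.8]
finger_gap: 0.0599
t=11.8 pos=[0.5279 0.3134 0.4397] yaw=-85.4 gap=0.0599 F=[ 1.  -1.6  0.8] toolshift=[-0.1028  0.0226  0.06  ] roll=-6.4 (j6=109) tilt=2.86
```

```bash
python3 -m pendant '{"grip":[0.06,0.06,0.06,0.06],"travel":[[-0.04,0.008,0.02],[-0.036,0.008,0.02],[-0.024,0.005,0.02],[0,0,0]],"roll":[-3,-3,0,0]}'
python3 - <<'E'
from h import *
go([0.5,0.415,0.38],-79)
im,K,T=shot("wrist","w9.png")
for q in "drift_mid sleeve_mid fork_block_mid".split(): print(q,[(round(s,2),p.round(3),proj(p,K,T)[0].round()) for s,p in find(q,"wrist",T)])
E
```

```text
time_s: 12.25
ee_pos: [0.4933, 0.4184, 0.37]
eef_rot: [-0.019, 0.772, -0.635, 0.012]
force: [-0.4, -0.3, -0.2]
finger_gap: 0.0596
t=12.2 pos=[0.4933 0.4184 0.37  ] yaw=-78.9 gap=0.0596 F=[-0.4 -0.3 -0.2] toolshift=[ 0.0046 -0.0064 -0.0097] roll=0.1 (j6=113) tilt=2.55
drift_mid [(0.86, array([0.332, 0.449, 0.012]), array([271., 297.])), (0.76, array([0.515, 0.426, 0.012]), array([313., 169.])), (0.72, array([0.487, 0.547, 0.009]), array([210., 171.]))]
sleeve_mid [(0.88, array([0.557, 0.308, 0.05 ]), array([433., 158.]))]
fork_block_mid [(0.9, array([0.439, 0.205, 0.039]), array([482., 269.]))]
```

View pics/w9.png

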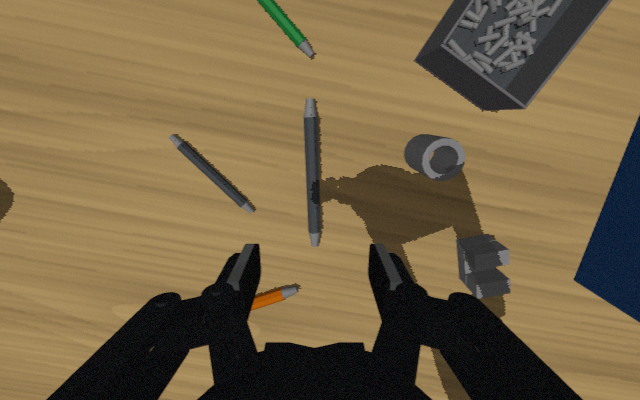

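Run:
```python
from h import *
im,K,T=shot("wrist")
e=back([[310,97],[315,246]],0.008,K,T); print(e.round(4),np.linalg.norm(e[0]-e[1]),e.mean(0).round(4),np.degrees(np.arctan2(*(e[0]-e[1])[1::-1])))
e=back([[171,135],[253,210]],0.006,K,T); print("small",np.linalg.norm(e[0]-e[1]))
o=env.get_obs(); Rm=rot(o['eef_rot']).as_matrix(); print(Rm.round(4))
t=np.array([0,0,0]); mid=back([[310,97],[315,246]],0.008,K,T).mean(0)
tgt=mid+np.array([0,0,0.004])-0.155*Rm[:,2]; print(tgt); go(tgt,-79)
```

```text
[[0.5995 0.4429 0.008 ]
 [0.4185 0.4023 0.008 ]] 0.18557109302948596 [0.509  0.4226 0.008 ] 12.619004359759442
small 0.13172274201487252
[[ 0.1874 -0.981   0.0504]
 [-0.9823 -0.1868  0.0169]
 [-0.0072 -0.0527 -0.9986]]
[0.50118444 0.4199737  0.16678066]
t=12.5 pos=[0.4967 0.4154 0.3764] yaw=-79.2 gap=0.0599 F=[-0.3  0.4  0.9] toolshift=[-0.0021  0.0058  0.2096] roll=-0.2 (j6=113) tilt=3.05
```

```bash
cat >> h.py <<'E'
def tl():
    o=env.get_obs(); Rm=rot(o['eef_rot']).as_matrix(); print("t",round(o['time_s'],2),o['ee_pos'].round(4),"toolz",Rm[:,2].round(4),"dq",o['dq'].round(2))
E
python3 -m pendant '{"grip":[0.06],"travel":[[0,0,0.05]],"roll":[0]}'>/dev/null; python3 -c "from h import *;tl()"
python3 -m pendant '{"grip":[0.06],"travel":[[0,0,0.0]],"roll":[0]}'>/dev/null; python3 -c "from h import *;tl()"
python3 -m pendant '{"grip":[0.06],"travel":[[0,0,0.0]],"roll":[0]}'>/dev/null; python3 -c "from h import *;tl()"
python3 -m pendant '{"grip":[0.06],"travel":[[0,0.03,0.0]],"roll":[0]}'>/dev/null; python3 -c "from h import *;tl()"
python3 -m pendant '{"grip":[0.06],"travel":[[0,0.0,0.0]],"roll":[0]}'>/dev/null; python3 -c "from h import *;tl()"
python3 -m pendant '{"grip":[0.06],"travel":[[0,0,0.0]],"roll":[0]}'>/dev/null; python3 -c "from h import *;tl()"
```

```text
t 12.6 [0.5028 0.4172 0.3363] toolz [ 0.0661  0.0267 -0.9975] dq [-0.04  0.53  0.44 -0.01 -0.93 -0.  ]
t 12.7 [0.5017 0.4145 0.3297] toolz [ 0.0569  0.0202 -0.9982] dq [-0.01 -0.13 -0.15 -0.    0.06 -0.  ]
t 12.8 [0.5033 0.4141 0.3328] toolz [ 0.0608  0.0224 -0.9979] dq [-0.02  0.03  0.05 -0.    0.   -0.  ]
t 12.9 [0.4766 0.4079 0.3331] toolz [ 0.0646  0.0239 -0.9976] dq [ 0.2  -0.65  0.76 -0.   -0.14  0.21]
t 13.0 [0.4751 0.4074 0.3347] toolz [ 0.0641  0.0241 -0.9977] dq [-0.05  0.02 -0.11 -0.02 -0.02 -0.02]
t 13.1 [0.476  0.4074 0.3378] toolz [ 0.0681  0.0264 -0.9973] dq [ 0.   -0.04  0.01  0.01  0.02  0.  ]
```

```bash
python3 -m pendant '{"grip":[0.06],"travel":[[0,0,0.0]],"roll":[0]}'>/dev/null; python3 -c "from h import *;tl()"
python3 -m pendant '{"grip":[0.06],"travel":[[0,0,-0.05]],"roll":[0]}'>/dev/null; python3 -c "from h import *;tl()"
python3 -m pendant '{"grip":[0.06],"travel":[[0,0,0.0]],"roll":[0]}'>/dev/null; python3 -c "from h import *;tl()"
python3 -m pendant '{"grip":[0.06],"travel":[[0,0,0.0]],"roll":[0]}'>/dev/null; python3 -c "from h import *;tl()"
python3 -m pendant '{"grip":[0.06],"travel":[[0,0,0.01]],"roll":[0]}'>/dev/null; python3 -c "from h import *;tl()"
python3 -m pendant '{"grip":[0.06],"travel":[[0,0,0.01]],"roll":[0]}'>/dev/null; python3 -c "from h import *;tl()"
python3 -m pendant '{"grip":[0.06],"travel":[[0,0,0.01]],"roll":[0]}'>/dev/null; python3 -c "from h import *;tl()"
```

```text
t 13.2 [0.4769 0.4074 0.3401] toolz [ 0.071   0.0281 -0.9971] dq [-0.01 -0.02 -0.02 -0.    0.   -0.  ]
t 13.3 [0.4726 0.4048 0.3819] toolz [ 0.0614  0.0216 -0.9979] dq [ 0.01 -0.55 -0.46  0.    0.9  -0.  ]
t 13.4 [0.475  0.4062 0.3915] toolz [ 0.0742  0.0299 -0.9968] dq [-0.01  0.09  0.1  -0.   -0.04  0.  ]
t 13.5 [0.4756 0.4061 0.3929] toolz [ 0.0758  0.0308 -0.9966] dq [-0.   -0.05 -0.09 -0.    0.01 -0.  ]
t 13.6 [0.4777 0.407  0.3864] toolz [ 0.0818  0.0347 -0.996 ] dq [-0.01  0.11  0.11 -0.   -0.19 -0.  ]
t 13.7 [0.4788 0.4074 0.3758] toolz [ 0.0823  0.0349 -0.996 ] dq [-0.01  0.09  0.06 -0.   -0.19 -0.  ]
t 13.8 [0.4798 0.4077 0.3645] toolz [ 0.082   0.0347 -0.996 ] dq [-0.    0.12  0.09 -0.   -0.19  0.  ]
```

```bash
cat >> h.py <<'E'
def jj():
    o=env.get_obs(); Rm=rot(o['eef_rot']).as_matrix(); print("t",round(o['time_s'],2),"z",round(o['ee_pos'][2],4),"j",o['joints'].round(4),"tz",Rm[:2,2].round(4),"tau",o['tau'].round(1))
E
python3 -c "from h import *;jj()"
for i in 1 2 3 4; do python3 -m pendant '{"grip":[0.06],"travel":[[0,0,0.0]],"roll":[0]}'>/dev/null; python3 -c "from h import *;jj()"; done
```

```text
t 13.8 z 0.3645 j [ 0.5833  0.2296  1.5936 -0.0172  1.2307  1.982 ] tz [0.082  0.0347] tau [  0.  -50.7 -39.   -0.1  -0.2  -0. ]
t 13.9 z 0.361 j [ 0.5831  0.2327  1.5966 -0.0172  1.2298  1.982 ] tz [0.0778 0.0319] tau [ -0.1 -51.1 -39.7  -0.1  -0.7   0. ]
t 14.0 z 0.3597 j [ 0.5831  0.2341  1.5974 -0.0172  1.2296  1.982 ] tz [0.076  0.0307] tau [ -0.  -49.1 -37.8  -0.1  -0.4  -0. ]
t 14.1 z 0.3588 j [ 0.5831  0.235   1.598  -0.0172  1.2297  1.982 ] tz [0.0748 0.0299] tau [ -0.  -49.7 -38.3  -0.1  -0.4  -0. ]
t 14.2 z 0.3587 j [ 0.5831  0.2352  1.598  -0.0172  1.2297  1.982 ] tz [0.0746 0.0298] tau [ -0.  -49.4 -38.1  -0.1  -0.4   0. ]
```

```bash
python3 -c "from h import *;go([0.508,0.048,0.30],-84.5)"; python3 -m pendant '{"grip":[0.06,0.06,0.05,0.05,0.05,0.05,0.05,0.05,0.05,0.05,0.05,0.05],"travel":[[0.02,0,0],[0.03,0,0],[0.035,0,0],[0.035,0,0],[0.035,0,0],[0.035,0,0],[0.035,0,0],[0.035,0,0],[0.03,0,0],[0.02,0,0],[0.01,0,0],[0,0,0]],"roll":[1,1,1,1,1,0,0,0,0,0,0,0]}'; python3 -c "from h import *;go([0.508,0.048,0.30],-84.5);tl()"
```

```text
t=14.2 pos=[0.479  0.407  0.3587] yaw=-79.8 gap=0.0600 F=[0.2 0.2 0.3] toolshift=[0.3594 0.0389 0.05  ] roll=4.7 (j6=114) tilt=4.60
time_s: 15.4
ee_pos: [0.5168, 0.0791, 0.3572]
eef_rot: [-0.042, 0.737, -0.674, 0.021]
force: [0.7, 1.1, 0.5]
finger_gap: 0.0499
t=15.4 pos=[0.5168 0.0791 0.3572] yaw=-84.8 gap=0.0499 F=[0.7 1.1 0.5] toolshift=[0.0316 0.0166 0.0552] roll=-0.3 (j6=84) tilt=5.33
t 15.4 [0.5168 0.0791 0.3572] toolz [ 0.087   0.0329 -0.9957] dq [ 0.   -0.01  0.    0.01  0.    0.01]
```

```bash
python3 -m pendant '{"grip":[0.05,0.05,0.05,0.05,0.05],"travel":[[0.01,0.005,0.01],[0.01,0.005,0.02],[0.01,0.005,0.02],[0,0,0.01],[0,0,0]],"roll":[0,0,0,0,0]}'
python3 - <<'E'
from h import *
im,K,T=shot("wrist","w10.png"); tl()
o=env.get_obs(); print("tip",o['ee_pos']+0.173*rot(o['eef_rot']).as_matrix()[:,2])
E
```

```text
time_s: 15.9
ee_pos: [0.509, 0.0519, 0.2923]
eef_rot: [-0.042, 0.739, -0.672, 0.021]
force: [-0.4, 0.0, -0.4]
finger_gap: 0.0498
t 15.95 [0.5092 0.052  0.293 ] toolz [ 0.0886  0.0344 -0.9955] dq [ 0.   -0.02 -0.02 -0.    0.01 -0.  ]
tip [0.52447595 0.05791066 0.12075863]
```

View pics/w10.png

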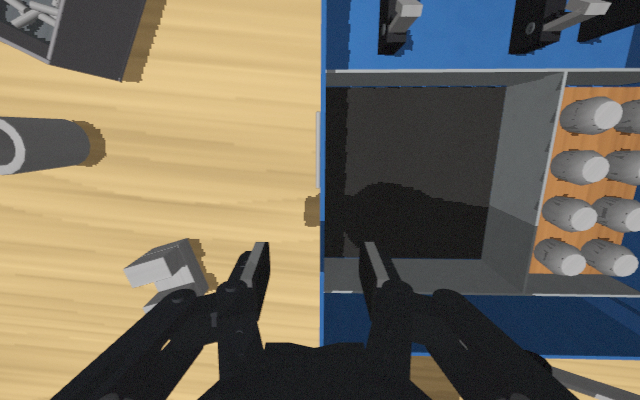

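```bash
python3 -m pendant '{"grip":[0.05,0.05,0.05,0.05,0.0,0.0,0.0,0,0],"travel":[[0.002,0,0.015],[0,0,0.02],[0,0,0.015],[0,0,0],[0,0,0],[0,0,0],[0,0,0],[0,0,0],[0,0,0]],"roll":[0,0,0,0,0,0,0,0,0]}'
python3 - <<'E'
from h import *
tl()
o=env.get_obs(); print("tip",o['ee_pos']+0.173*rot(o['eef_rot']).as_matrix()[:,2], o['force'])
E
```

```text
time_s: 16.85
ee_pos: [0.5179, 0.0506, 0.2486]
eef_rot: [-0.043, 0.741, -0.67, 0.03]
force: [2.1, 9.4, -6.0]
finger_gap: 0.001
t 16.85 [0.5179 0.0506 0.2486] toolz [ 0.1007  0.0235 -0.9946] dq [-0. -0.  0.  0. -0.  0.]
tip [0.53531453 0.05468198 0.0765642 ] [ 2.10719307  9.41342862 -6.02195618]
```

```bash
for i in 1 2 3; do python3 -m pendant '{"grip":[0],"travel":[[0,-0.01,0]],"roll":[0]}'|grep force; python3 -c "from h import *;tl()"; done
```

```text
force: [-37.2, -8.6, 16.1]
t 16.95 [0.5232 0.0512 0.2485] toolz [ 0.0828  0.022  -0.9963] dq [ 0.03  0.22 -0.23 -0.03  0.12  0.04]
force: [-26.6, -6.7, 13.1]
t 17.05 [0.5288 0.0517 0.248 ] toolz [ 0.0653  0.0202 -0.9977] dq [ 0.03  0.19 -0.22 -0.05  0.24  0.04]
force: [-32.9, -8.0, 19.0]
t 17.15 [0.5343 0.0523 0.2475] toolz [ 0.0469  0.0182 -0.9987] dq [ 0.02  0.19 -0.21 -0.03  0.17  0.04]
```

```bash
for i in 1 2 ; do python3 -m pendant '{"grip":[0],"travel":[[0,-0.01,0]],"roll":[0]}'|grep force; python3 -c "from h import *;tl()"; done; for i in 1 2 ; do python3 -m pendant '{"grip":[0],"travel":[[0,0,0]],"roll":[0]}'|grep force; python3 -c "from h import *;tl()"; done
```

```text
force: [-34.6, -7.5, 29.2]
t 17.25 [0.5396 0.0529 0.247 ] toolz [ 0.0275  0.0161 -0.9995] dq [ 0.03  0.19 -0.22 -0.04  0.24  0.04]
force: [-31.1, -6.9, 23.6]
t 17.35 [0.5447 0.0534 0.2464] toolz [ 0.0072  0.0139 -0.9999] dq [ 0.03  0.2  -0.23 -0.05  0.25  0.04]
force: [18.9, 2.0, -18.8]
t 17.45 [0.5446 0.0533 0.2465] toolz [ 0.0065  0.0137 -0.9999] dq [ 0.   -0.01  0.02 -0.   -0.02  0.  ]
force: [1.7, -0.3, -7.1]
t 17.55 [0.5446 0.0534 0.2465] toolz [ 0.007   0.0136 -0.9999] dq [ 0. -0. -0. -0.  0.  0.]
```

```bash
for i in 1 2 ; do python3 -m pendant '{"grip":[0],"travel":[[-0.006,-0.003,0]],"roll":[0]}'|grep force; python3 -c "from h import *;tl()"; done; for i in 1 ; do python3 -m pendant '{"grip":[0],"travel":[[0,0,0]],"roll":[0]}'|grep force; python3 -c "from h import *;tl()"; done
```

```text
force: [-17.7, -46.0, 9.2]
t 17.65 [0.5457 0.0557 0.2465] toolz [ 9.e-04  2.e-03 -1.e+00] dq [ 0.08  0.06 -0.07 -0.14  0.07  0.13]
force: [-12.9, -30.5, 4.6]
t 17.75 [0.5467 0.0575 0.2465] toolz [-0.0059 -0.0098 -0.9999] dq [ 0.07  0.06 -0.06 -0.13  0.07  0.13]
force: [6.8, 15.7, -10.6]
t 17.85 [0.5467 0.057  0.2466] toolz [-0.006  -0.0095 -0.9999] dq [-0.01 -0.01  0.01  0.01 -0.01 -0.  ]
```

Slight overshoot; one small step back.

```bash
for i in 1 ; do python3 -m pendant '{"grip":[0],"travel":[[0.004,0.003,0]],"roll":[0]}'|grep force; python3 -c "from h import *;tl()"; done; for i in 1 2 ; do python3 -m pendant '{"grip":[0],"travel":[[0,0,0]],"roll":[0]}'|grep force; python3 -c "from h import *;tl()"; done
```

```text
force: [21.7, 30.7, -23.0]
t 17.95 [0.5455 0.0554 0.2466] toolz [ 8.e-04 -7.e-04 -1.e+00] dq [-0.06 -0.06  0.07  0.1  -0.08 -0.08]
force: [-5.5, -11.9, -0.1]
t 18.05 [0.5455 0.0558 0.2465] toolz [ 1.3e-03 -4.0e-04 -1.0e+00] dq [ 0.    0.   -0.01 -0.    0.    0.01]
force: [0.2, -4.1, -3.9]
t 18.15 [0.5455 0.0558 0.2465] toolz [ 1.3e-03 -9.0e-04 -1.0e+00] dq [ 0.  0. -0. -0. -0. -0.]
```

```bash
python3 -m pendant '{"grip":[0.03,0.03,0.04,0.06,0.08,0.08,0.08,0.08,0.08,0.08],"travel":[[0,0,0],[0,0,0],[0,0,-0.01],[0,0,-0.02],[0,0,-0.03],[-0.01,0.01,-0.03],[-0.02,0.015,-0.02],[-0.03,0.02,-0.01],[-0.03,0.02,-0.005],[-0.03,0.02,0]],"roll":[0,0,0,0,0,0,0,0,0,0]}'; python3 -c "from h import *;go([0.44,0.18,0.36],-84.5);tl()"
```

```text
time_s: 19.15
ee_pos: [0.449, 0.1681, 0.3887]
eef_rot: [-0.007, 0.742, -0.671, 0.005]
force: [0.1, 0.7, 1.3]
finger_gap: 0.0798
t=19.1 pos=[0.449  0.1681 0.3887] yaw=-84.3 gap=0.0798 F=[0.1 0.7 1.3] toolshift=[-0.0126  0.0083  0.0286] roll=0.2 (j6=95) tilt=1.01
t 19.15 [0.449  0.1681 0.3887] toolz [ 0.0173  0.0032 -0.9998] dq [ 0.68 -0.37  0.3  -0.    0.03  0.67]
```

```bash
python3 -m pendant '{"grip":[0.08,0.08,0.08,0.08],"travel":[[0.0,0.0,0],[0,0,0.01],[0,0,0.005],[0,0,0]],"roll":[0,0,0,0]}'
python3 - <<'E'
from h import *
tl(); go([0.44,0.18,0.36],-84.5)
im,K,T=shot("wrist","w11.png")
for q in "sleeve_mid fork_block_mid".split(): print(q,[(round(s,2),p.round(3),proj(p,K,T)[0].round()) for s,p in find(q,"wrist",T)])
E
```

```text
time_s: 19.55
ee_pos: [0.4479, 0.1707, 0.377]
eef_rot: [-0.01, 0.743, -0.669, 0.007]
force: [-0.5, -0.7, -0.4]
finger_gap: 0.0798
t 19.55 [0.4479 0.1707 0.377 ] toolz [ 0.0237  0.0057 -0.9997] dq [-0.01  0.   -0.   -0.    0.   -0.  ]
t=19.6 pos=[0.4479 0.1707 0.377 ] yaw=-84.0 gap=0.0798 F=[-0.5 -0.7 -0.4] toolshift=[-0.01    0.0073  0.0169] roll=0.5 (j6=95) tilt=1.40
sleeve_mid [(0.64, array([0.555, 0.301, 0.051]), array([193.,  69.]))]
fork_block_mid [(0.86, array([0.436, 0.192, 0.05 ]), array([295., 197.]))]
```

View pics/w11.png

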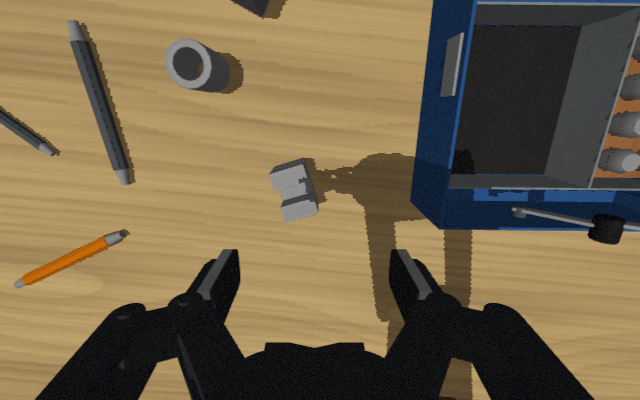

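Run:
```python
import cv2
im=cv2.imread("pics/w11.png"); cv2.imwrite("pics/w11c.png",cv2.resize(im[140:240,240:350],None,fx=6,fy=6,interpolation=cv2.INTER_CUBIC))
```

```text
(no output)
```

View pics/w11c.png

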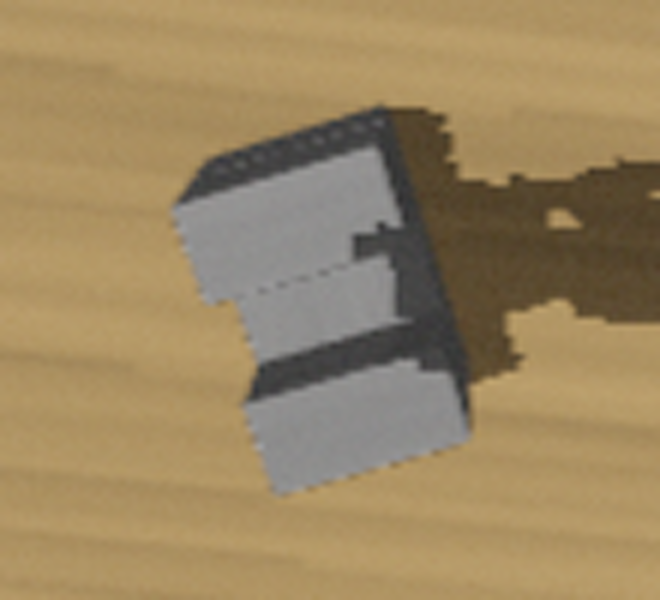

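Run:
```python
from h import *
K,T=campose("wrist")
c=np.array([[173,207],[378,145],[468,440],[280,495]])/6+[240,140]
W=back(c,0.046,K,T); print(W.round(4)); m=W.mean(0); print("mid",m.round(4))
for i in range(4): d=W[(i+1)%4]-W[i]; print(np.linalg.norm(d).round(4),np.degrees(np.arctan2(d[1],d[0])).round(1))
Rm=rot(env.get_obs()['eef_rot']).as_matrix()
m[2]=0.022; tgt=m-0.155*Rm[:,2]; print(tgt.round(4)); go(tgt,-67)
```

```text
[[0.4573 0.2228 0.046 ]
 [0.4726 0.1867 0.046 ]
 [0.418  0.1644 0.046 ]
 [0.4029 0.1991 0.046 ]]
mid [0.4377 0.1933 0.046 ]
0.0392 -67.0
0.059 -157.8
0.0378 113.4
0.0593 23.6
[0.434  0.1924 0.177 ]
t=19.7 pos=[0.4481 0.1706 0.3775] yaw=-84.0 gap=0.0799 F=[ 0.2 -0.1  1.1] toolshift=[-0.0224  0.0166  0.2002] roll=-17.0 (j6=95) tilt=1.41
```

```bash
python3 -m pendant '{"grip":[0.08,0.08,0.08,0.08,0.08],"travel":[[-0.01,0.008,0.01],[-0.01,0.008,0.02],[0,0,0.03],[0,0,0.03],[0,0,0.02]],"roll":[-6,-6,-5,0,0]}'
python3 - <<'E'
from h import *
tl(); Rm=rot(env.get_obs()['eef_rot']).as_matrix(); go(np.array([.4377,.1933,.022])-.155*Rm[:,2],-67)
E
```

```text
time_s: 20.2
ee_pos: [0.4356, 0.1874, 0.2681]
eef_rot: [-0.012, 0.836, -0.549, 0.012]
force: [-0.4, -0.4, 0.0]
finger_gap: 0.0796
t 20.2 [0.4356 0.1874 0.2681] toolz [ 0.0331  0.0077 -0.9994] dq [-0.01  0.32  0.1  -0.   -0.45 -0.02]
t=20.2 pos=[0.4356 0.1874 0.2681] yaw=-66.6 gap=0.0796 F=[-0.4 -0.4  0. ] toolshift=[-0.006  0.004  0.091] roll=0.4 (j6=80) tilt=1.95
```

```bash
python3 -m pendant '{"grip":[0.08,0.08,0.08,0.08,0.08,0.08],"travel":[[-0.005,0.004,0.015],[0,0,0.025],[0,0,0.02],[0,0,0.012],[0,0,0.005],[0,0,0]],"roll":[0,0,0,0,0,0]}'
python3 - <<'E'
from h import *
tl(); Rm=rot(env.get_obs()['eef_rot']).as_matrix(); go(np.array([.4377,.1933,.022])-.155*Rm[:,2],-67)
im,K,T=shot("wrist","w12.png")
E
```

```text
time_s: 20.8
ee_pos: [0.433, 0.1887, 0.1847]
eef_rot: [-0.01, 0.835, -0.551, 0.01]
force: [-0.8, -0.0, 0.3]
finger_gap: 0.0797
t 20.8 [0.433  0.1887 0.1847] toolz [ 0.0272  0.0058 -0.9996] dq [-0.    0.   -0.01  0.    0.   -0.  ]
t=20.8 pos=[0.433  0.1887 0.1847] yaw=-66.8 gap=0.0797 F=[-0.8 -0.   0.3] toolshift=[-0.0033 -0.0017  0.0078] roll=0.2 (j6=81) tilt=1.59
```

View pics/w12.png

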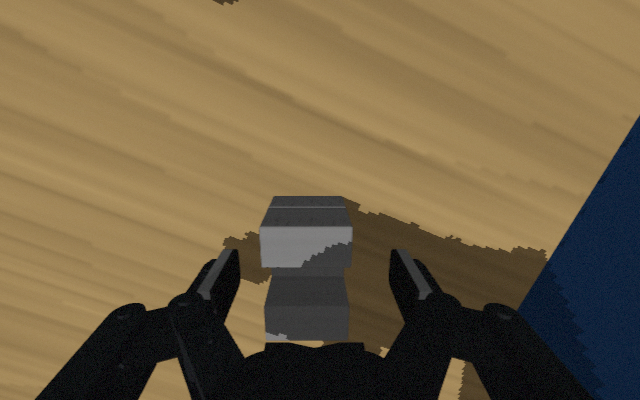

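```bash
python3 -m pendant '{"grip":[0.08,0.08,0.0,0.0,0.0,0,0,0],"travel":[[-0.003,-0.001,0.004],[0,0,0],[0,0,0],[0,0,0],[0,0,0],[0,0,0],[0,0,0],[0,0,0]],"roll":[0,0,0,0,0,0,0,0]}'
python3 - <<'E'
from h import *
tl(); Rm=rot(env.get_obs()['eef_rot']).as_matrix(); go(np.array([.4377,.1933,.022])-.155*Rm[:,2],-67)
E
```

```text
time_s: 21.65
ee_pos: [0.435, 0.1929, 0.1846]
eef_rot: [-0.013, 0.835, -0.551, 0.012]
force: [1.6, -0.9, -1.2]
finger_gap: 0.0389
t 21.65 [0.435  0.1929 0.1846] toolz [ 0.0346  0.0081 -0.9994] dq [-0. -0.  0. -0. -0.  0.]
t=21.6 pos=[0.435  0.1929 0.1846] yaw=-66.8 gap=0.0389 F=[ 1.6 -0.9 -1.2] toolshift=[-0.0003  0.0031  0.0076] roll=0.2 (j6=81) tilt=2.04
```

```bash
python3 -m pendant '{"grip":[0,0,0,0,0,0,0,0],"travel":[[0,0,-0.008],[0,0,-0.012],[0,0,-0.018],[0,0,-0.022],[0,0,-0.022],[0,0,-0.022],[0,0,-0.018],[0,0,-0.01]],"roll":[0,0,0,0,0,0,0,0]}'
python3 - <<'E'
from h import *
tl(); Rm=rot(env.get_obs()['eef_rot']).as_matrix(); go(np.array([.5232,-0.0124,.15])-.155*Rm[:,2],-84.5)
im,K,T=shot("wrist","w13.png")
E
```

```text
time_s: 22.45
ee_pos: [0.4259, 0.1906, 0.32]
eef_rot: [-0.007, 0.835, -0.55, 0.007]
force: [0.4, 0.1, -5.9]
finger_gap: 0.0384
t 22.45 [0.4259 0.1906 0.32  ] toolz [ 0.0203  0.0041 -0.9998] dq [-0.   -0.15 -0.07  0.    0.22 -0.  ]
t=22.4 pos=[0.4259 0.1906 0.32  ] yaw=-66.8 gap=0.0384 F=[ 0.4  0.1 -5.9] toolshift=[ 0.2242 -0.006   0.0161] roll=17.7 (j6=81) tilt=1.19
```

View pics/w13.png

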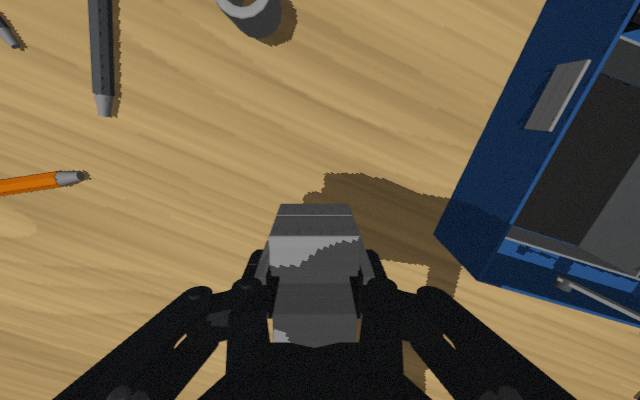

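```bash
python3 -m pendant '{"grip":[0,0,0,0],"travel":[[0.01,0,0],[0.015,0,0],[0.02,0,0],[0.02,0,0]],"roll":[4,5,5,3.5]}'
python3 - <<'E'
from h import *
tl(); Rm=rot(env.get_obs()['eef_rot']).as_matrix(); go(np.array([.5232,-0.0124,.15])-.155*Rm[:,2],-84.5)
E
```

```text
time_s: 22.9
ee_pos: [0.4417, 0.1283, 0.3204]
eef_rot: [-0.009, 0.739, -0.673, 0.006]
force: [-0.3, 1.6, -6.8]
finger_gap: 0.0388
t 22.9 [0.4417 0.1283 0.3204] toolz [ 0.0202  0.0055 -0.9998] dq [-0.45 -0.08  0.09  0.01  0.01  0.16]
t=22.9 pos=[0.4417 0.1283 0.3204] yaw=-84.7 gap=0.0388 F=[-0.3  1.6 -6.8] toolshift=[ 0.1483 -0.0645  0.0162] roll=-0.2 (j6=91) tilt=1.20
```

```bash
python3 -m pendant '{"grip":[0,0,0,0,0,0,0,0],"travel":[[0.022,-0.014,0],[0.024,-0.014,0],[0.024,-0.014,0],[0.022,-0.01,0],[0.02,-0.007,0],[0.014,-0.003,0],[0.006,0,0],[0,0,0]],"roll":[0,0,0,0,0,0,0,0]}'
python3 - <<'E'
from h import *
tl(); Rm=rot(env.get_obs()['eef_rot']).as_matrix(); go(np.array([.5232,-0.0124,.15])-.155*Rm[:,2],-84.5)
im,K,T=shot("wrist","w14.png")
E
```

```text
time_s: 23.7
ee_pos: [0.514, -0.0045, 0.3136]
eef_rot: [-0.004, 0.738, -0.675, 0.0]
force: [-0.2, 1.0, -5.6]
finger_gap: 0.0383
t 23.7 [ 0.514  -0.0045  0.3136] toolz [ 0.0064  0.0063 -1.    ] dq [0.   0.   0.01 0.01 0.   0.01]
t=23.7 pos=[ 0.514  -0.0045  0.3136] yaw=-84.9 gap=0.0383 F=[-0.2  1.  -5.6] toolshift=[ 0.0096 -0.0073  0.0086] roll=-0.4 (j6=75) tilt=0.51
```

View pics/w14.png

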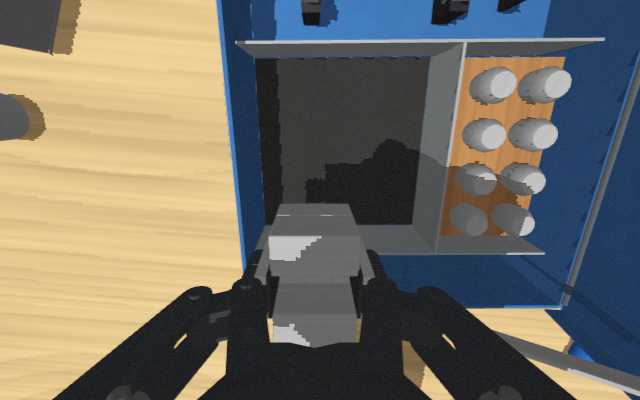

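```bash
cat >> h.py <<'E'
CC=np.array([0.592,-0.069,0]); a_=np.radians(185.5); RC=np.array([[np.cos(a_),-np.sin(a_),0],[np.sin(a_),np.cos(a_),0],[0,0,1]])
def ch(x,y,z): return CC+RC@np.array([x,y,z])   # chest -> world
def inch(p): return RC.T@(np.asarray(p)-CC)
E
python3 - <<'E'
from h import *
im,K,T=shot("wrist"); im=im[:,:,::-1].copy()
def poly(P,c):
    cv2.polylines(im,[proj([ch(*p) for p in P],K,T).astype(np.int32).reshape(-1,1,2)],True,c,1)
x0,x1,y0,y1=31-82,31+82,-48-79,-48+79
poly([(x0,y0,4),(x1,y0,4),(x1,y1,4),(x0,y1,4)] and [(x0/1e3,y0/1e3,.004),(x1/1e3,y0/1e3,.004),(x1/1e3,y1/1e3,.004),(x0/1e3,y1/1e3,.004)],(0,0,255))
poly([(-.15,-.13,.09),(.15,-.13,.09),(.15,.13,.09),(-.15,.13,.09)],(0,255,0))
cv2.imwrite("pics/w15.png",im)
E
```

```text
(no output)
```

View pics/w15.png

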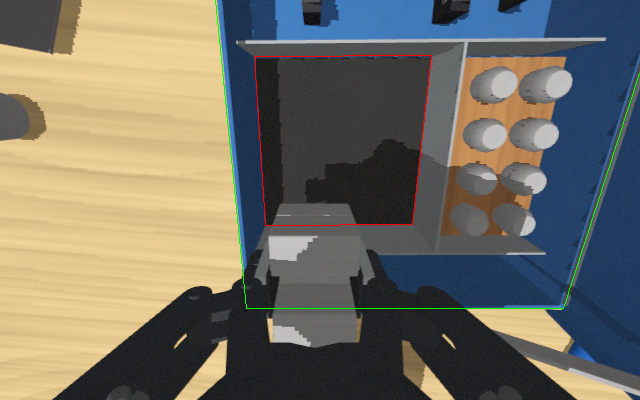

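```bash
python3 - <<'E'
from h import *
Rm=rot(env.get_obs()['eef_rot']).as_matrix(); go(ch(.061,-.055,.15)-.155*Rm[:,2],-84.5)
E
python3 -m pendant '{"grip":[0,0,0,0,0],"travel":[[0.008,-0.003,0],[0.006,-0.003,0],[0.002,-0.001,0],[0,0,0.01],[0,0,0]],"roll":[-0.4,0,0,0,0]}'
python3 - <<'E'
from h import *
tl();Rm=rot(env.get_obs()['eef_rot']).as_matrix(); go(ch(.061,-.055,.02)-.155*Rm[:,2],-84.5)
E
```

```text
t=23.8 pos=[ 0.5139 -0.0037  0.3138] yaw=-84.9 gap=0.0386 F=[ 0.3 -0.4 -5.6] toolshift=[ 0.0184 -0.0094  0.0088] roll=-0.4 (j6=75) tilt=0.54
time_s: 24.3
ee_pos: [0.5227, -0.0179, 0.3033]
eef_rot: [-0.005, 0.742, -0.671, 0.0]
force: [-0.5, -0.0, -6.2]
finger_gap: 0.0391
t 24.3 [ 0.5227 -0.0179  0.3033] toolz [ 0.0073  0.0071 -0.9999] dq [ 0.   -0.02 -0.03 -0.    0.01 -0.  ]
t=24.3 pos=[ 0.5227 -0.0179  0.3033] yaw=-84.2 gap=0.0391 F=[-0.5 -0.  -6.2] toolshift=[ 0.0043 -0.0008  0.1283] roll=0.3 (j6=73) tilt=0.58
```

```bash
python3 -m pendant '{"grip":[0,0,0,0,0,0],"travel":[[0.004,0,0.012],[0,0,0.02],[0,0,0.022],[0,0,0.022],[0,0,0.015],[0,0,0.008]],"roll":[0,0,0,0,0,0]}'; python3 -c "from h import *;tl()"; python3 -m pendant '{"grip":[0,0,0],"travel":[[0,0,0.004],[0,0,0.003],[0,0,0]],"roll":[0,0,0]}';python3 -c "from h import *;tl();go(ch(.061,-.055,.1886))"
```

```text
time_s: 24.9
ee_pos: [0.5238, -0.0217, 0.1982]
eef_rot: [-0.005, 0.742, -0.67, 0.001]
force: [-1.1, -0.1, -5.9]
finger_gap: 0.0386
t 24.9 [ 0.5238 -0.0217  0.1982] toolz [ 0.0088  0.0066 -0.9999] dq [ 0.    0.15  0.02 -0.   -0.17 -0.  ]
time_s: 25.2
ee_pos: [0.5235, -0.0218, 0.1898]
eef_rot: [-0.005, 0.742, -0.67, 0.0]
force: [0.0, -0.8, -6.3]
finger_gap: 0.0385
t 25.2 [ 0.5235 -0.0218  0.1898] toolz [ 0.007   0.0069 -1.    ] dq [ 0.    0.   -0.    0.   -0.01 -0.  ]
t=25.2 pos=[ 0.5235 -0.0218  0.1898] yaw=-84.2 gap=0.0385 F=[ 0.  -0.8 -6.3] toolshift=[-0.0014 -0.0026  0.0012] tilt=0.56
```

```bash
python3 -m pendant '{"grip":[0,0,0.06,0.06,0.06,0.06],"travel":[[0,0,0.003],[0,0,0],[0,0,0],[0,0,0],[0,0,-0.005],[0,0,-0.015]],"roll":[0,0,0,0,0,0]}'; python3 -m pendant '{"grip":[0.06,0.06,0.06,0.06,0.06,0.06,0.06],"travel":[[0,0,-0.02],[0,0,-0.022],[0,0,-0.024],[0,0,-0.024],[0,0,-0.02],[0,0,-0.01],[0,0,0]],"roll":[0,0,0,0,0,0,0]}'
python3 - <<'E'
from h import *
tl(); im,K,T=shot("wrist","w16.png"); go(np.array([.557,.304,.4]),-84.5)
E
```

```text
time_s: 25.8
ee_pos: [0.5261, -0.0224, 0.2132]
eef_rot: [-0.007, 0.742, -0.67, 0.004]
force: [0.0, -0.1, 0.2]
finger_gap: 0.0599
time_s: 26.5
ee_pos: [0.5254, -0.0233, 0.349]
eef_rot: [-0.01, 0.742, -0.67, 0.009]
force: [1.1, -0.2, 0.3]
finger_gap: 0.0598
t 26.5 [ 0.5254 -0.0233  0.349 ] toolz [ 0.0267  0.0028 -0.9996] dq [ 0.   -0.01  0.01  0.   -0.   -0.  ]
t=26.6 pos=[ 0.5253 -0.0232  0.3481] yaw=-84.2 gap=0.0602 F=[-0.1  0.6  0.4] toolshift=[-0.3223 -0.0661 -0.0501] roll=0.3 (j6=73) tilt=1.48
```

View pics/w16.png

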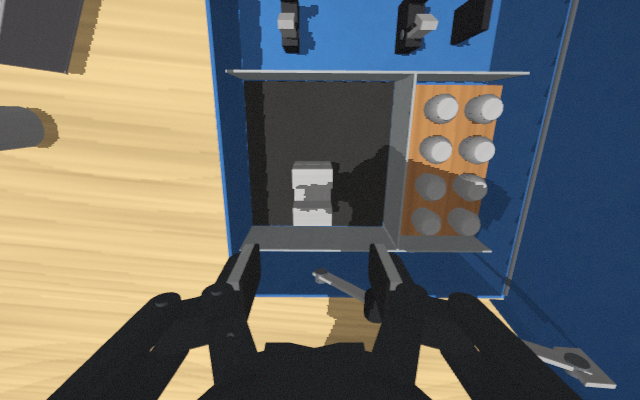

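```bash
python3 -m pendant '{"grip":[0.06,0.07,0.07,0.07,0.07,0.07,0.07,0.07,0.07,0.07,0.07,0.07],"travel":[[-0.015,-0.004,-0.005],[-0.025,-0.006,0],[-0.032,-0.007,0],[-0.034,-0.007,0],[-0.034,-0.007,0],[-0.034,-0.006,0],[-0.034,-0.004,0],[-0.03,-0.004,0],[-0.022,-0.002,0],[-0.015,0,0],[-0.006,0,0],[0,0,0]],"roll":[0,0,0,0,0,0,0,0,0,0,0,0]}'
python3 - <<'E'
from h import *
tl(); im,K,T=shot("wrist","w17.png"); go(np.array([.557,.304,.4]),-84.5)
print([(round(s,2),p.round(3),proj(p,K,T)[0].round()) for s,p in find("sleeve_mid","wrist",T)])
print([(round(s,2),p.round(3),proj(p,K,T)[0].round()) for s,p in find("drift_mid","wrist",T)])
cv2.imwrite("pics/w17c.png",cv2.resize(im[100:250,220:420,::-1],None,fx=4,fy=4,interpolation=cv2.INTER_CUBIC))
E
```

```text
time_s: 27.75
ee_pos: [0.5397, 0.2702, 0.3369]
eef_rot: [0.001, 0.741, -0.672, 0.001]
force: [0.3, 0.2, 0.6]
finger_gap: 0.0699
t 27.75 [0.5397 0.2702 0.3369] toolz [ 7.0e-04 -2.3e-03 -1.0e+00] dq [-0.    0.01  0.01 -0.01  0.   -0.  ]
t=27.8 pos=[0.5398 0.2697 0.3368] yaw=-84.4 gap=0.0699 F=[-0.6 -0.1 -0. ] toolshift=[-0.0323 -0.0205 -0.0632] roll=0.1 (j6=104) tilt=0.14
[(0.9, array([0.553, 0.301, 0.059]), array([281., 179.]))]
[(0.95, array([0.513, 0.419, 0.011]), array([176., 193.])), (0.79, array([0.663, 0.483, 0.011]), array([96., 31.])), (0.73, array([0.491, 0.546, 0.011]), array([ 61., 201.]))]
```

View pics/w17.png

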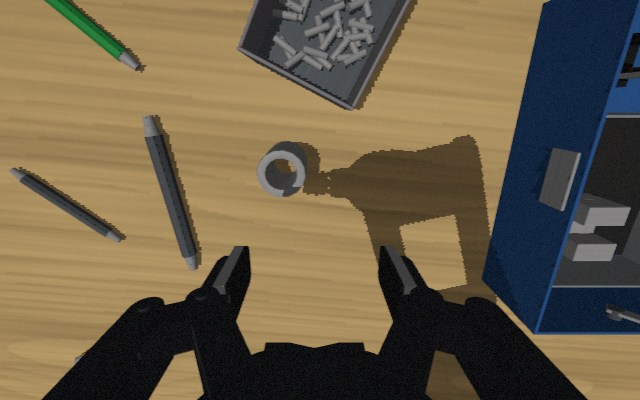

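View pics/w17c.png

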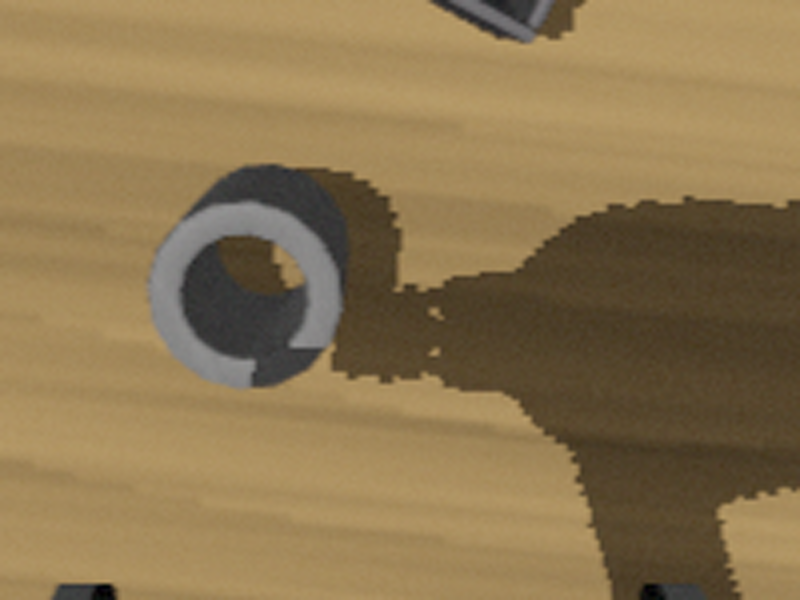

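Run:
```python
from h import *
K,T=campose("wrist")
p=back([[281.5,173.5]],.062,K,T)[0]; print(p.round(4)); w=back([[258,173.5],[306,173.5]],.062,K,T); print(np.linalg.norm(w[0]-w[1]))
Rm=rot(env.get_obs()['eef_rot']).as_matrix(); p[2]=.038; go(p-.155*Rm[:,2],-84.5)
```

```text
[0.5593 0.2996 0.062 ]
0.0425963424324805
t=27.9 pos=[0.5402 0.269  0.3375] yaw=-84.5 gap=0.0700 F=[-0.7 -0.1 -1.5] toolshift=[-0.0293 -0.0216  0.1445] roll=0.0 (j6=104) tilt=0.16
```

```bash
python3 -m pendant '{"grip":[0.07,0.07,0.07,0.07,0.07,0.07],"travel":[[-0.01,-0.007,0],[-0.012,-0.008,0.01],[-0.006,-0.005,0.015],[0,0,0.02],[0,0,0.02],[0,0,0.01]],"roll":[0,0,0,0,0,0]}'
python3 - <<'E'
from h import *
tl()
Rm=rot(env.get_obs()['eef_rot']).as_matrix(); go(np.array([.5593,.2996,.038])-.155*Rm[:,2],-84.5)
im,K,T=shot("wrist","w18.png")
E
```

```text
time_s: 28.5
ee_pos: [0.5625, 0.2982, 0.2622]
eef_rot: [-0.003, 0.738, -0.674, 0.003]
force: [-1.6, -0.2, 0.5]
finger_gap: 0.0704
t 28.5 [0.5625 0.2982 0.2622] toolz [ 9.2e-03  2.0e-04 -1.0e+00] dq [-0.    0.13  0.03  0.   -0.17  0.  ]
t=28.5 pos=[0.5625 0.2982 0.2622] yaw=-84.8 gap=0.0704 F=[-1.6 -0.2  0.5] toolshift=[-0.0018  0.0051  0.0692] roll=-0.3 (j6=106) tilt=0.53
```

View pics/w18.png

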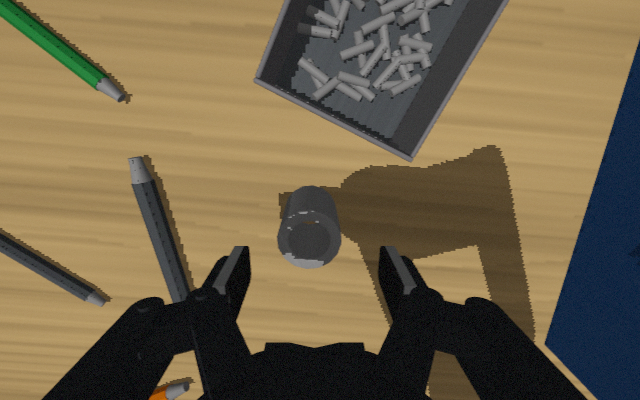

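```bash
python3 -m pendant '{"grip":[0.07,0.07,0.07,0.07,0,0,0,0,0],"travel":[[-0.0025,0.004,0.015],[0,0.001,0.025],[0,0,0.02],[0,0,0.008],[0,0,0],[0,0,0],[0,0,0],[0,0,0],[0,0,0]],"roll":[-0.3,0,0,0,0,0,0,0,0]}'
python3 - <<'E'
from h import *
tl()
Rm=rot(env.get_obs()['eef_rot']).as_matrix(); go(np.array([.5593,.2996,.038])-.155*Rm[:,2],-84.5)
E
```

```text
time_s: 29.45
ee_pos: [0.5579, 0.3008, 0.192]
eef_rot: [-0.004, 0.74, -0.672, 0.004]
force: [-0.1, 0.1, -4.0]
finger_gap: 0.0424
t 29.45 [0.5579 0.3008 0.192 ] toolz [ 0.0111  0.0013 -0.9999] dq [-0. -0.  0. -0.  0. -0.]
t=29.4 pos=[0.5579 0.3008 0.192 ] yaw=-84.5 gap=0.0424 F=[-0.1  0.1 -4. ] toolshift=[ 0.0013  0.0004 -0.0009] roll=0.0 (j6=106) tilt=0.64
```

```bash
python3 -m pendant '{"grip":[0,0,0,0,0,0,0,0],"travel":[[0,0,-0.008],[0,0,-0.014],[0,0,-0.02],[0,0,-0.024],[0,0,-0.024],[0,0,-0.02],[0,0,-0.012],[0,0,-0.004]],"roll":[0,0,0,0,0,0,0,0]}'
python3 - <<'E'
from h import *
tl(); Rm=rot(env.get_obs()['eef_rot']).as_matrix(); go(ch(-.014,-.055,.16)-.155*Rm[:,2],-84.5)
E
```

```text
time_s: 30.25
ee_pos: [0.5559, 0.3003, 0.3292]
eef_rot: [-0.005, 0.74, -0.672, 0.004]
force: [1.1, 0.2, -3.7]
finger_gap: 0.0424
t 30.25 [0.5559 0.3003 0.3292] toolz [ 0.0129  0.0019 -0.9999] dq [-0.   -0.05 -0.03 -0.    0.07  0.  ]
t=30.2 pos=[0.5559 0.3003 0.3292] yaw=-84.5 gap=0.0424 F=[ 1.1  0.2 -3.7] toolshift=[ 0.3162 -0.0124  0.0142] roll=-0.0 (j6=106) tilt=0.75
```

```bash
python3 -m pendant '{"grip":[0,0,0,0,0,0,0,0,0,0,0,0],"travel":[[0.015,-0.001,0],[0.025,-0.001,0],[0.034,-0.002,0],[0.036,-0.002,0],[0.036,-0.002,0],[0.036,-0.002,0],[0.034,-0.001,0],[0.03,0,0],[0.022,0,0],[0.014,0,0],[0.005,0,0],[0,0,0]],"roll":[0,0,0,0,0,0,0,0,0,0,0,0]}'
python3 - <<'E'
from h import *
tl(); Rm=rot(env.get_obs()['eef_rot']).as_matrix(); go(ch(-.014,-.055,.16)-.155*Rm[:,2],-84.5)
im,K,T=shot("wrist","w19.png")
E
```

```text
time_s: 31.45
ee_pos: [0.5907, -0.0023, 0.3182]
eef_rot: [0.002, 0.74, -0.672, -0.002]
force: [0.6, 0.1, -3.1]
finger_gap: 0.0425
t 31.45 [ 0.5907 -0.0023  0.3182] toolz [-4.5e-03 -5.0e-04 -1.0e+00] dq [-0.    0.    0.01  0.01  0.   -0.  ]
t=31.4 pos=[ 0.5907 -0.0023  0.3182] yaw=-84.5 gap=0.0425 F=[ 0.6  0.1 -3.1] toolshift=[ 0.0115 -0.0096  0.0031] roll=-0.0 (j6=77) tilt=0.26
```

View pics/w19.png

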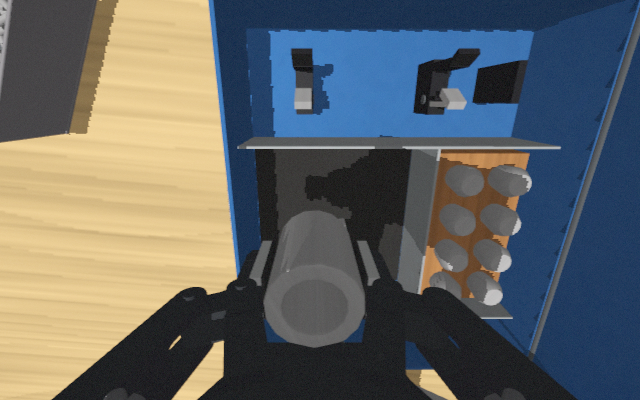

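```bash
python3 -m pendant '{"grip":[0,0,0,0,0,0,0,0,0],"travel":[[0.006,-0.005,0],[0.005,-0.004,0.01],[0,0,0.018],[0,0,0.022],[0,0,0.022],[0,0,0.018],[0,0,0.012],[0,0,0.008],[0,0,0]],"roll":[0,0,0,0,0,0,0,0,0]}'
python3 - <<'E'
from h import *
tl(); Rm=rot(env.get_obs()['eef_rot']).as_matrix(); go(ch(-.014,-.055,.041)-.155*Rm[:,2],-84.5)
E
```

```text
time_s: 32.4
ee_pos: [0.6033, -0.0071, 0.2013]
eef_rot: [0.001, 0.743, -0.669, -0.001]
force: [-1.0, -0.6, -3.7]
finger_gap: 0.0426
t 32.4 [ 0.6033 -0.0071  0.2013] toolz [-2.2e-03  5.0e-04 -1.0e+00] dq [ 0.   -0.   -0.01  0.    0.   -0.  ]
t=32.4 pos=[ 0.6033 -0.0071  0.2013] yaw=-83.9 gap=0.0426 F=[-1.  -0.6 -3.7] toolshift=[0.0056 0.0029 0.0053] roll=0.6 (j6=76) tilt=0.13
```

```bash
python3 -m pendant '{"grip":[0,0,0,0.06,0.06,0.06,0.06],"travel":[[0.003,0.001,0.004],[0,0,0.003],[0,0,0],[0,0,0],[0,0,0],[0,0,-0.004],[0,0,-0.012]],"roll":[0,0,0,0,0,0,0]}'; python3 -m pendant '{"grip":[0.06,0.06,0.06,0.06,0.06,0.06,0.06],"travel":[[0,0,-0.018],[0,0,-0.022],[0,0,-0.024],[0,0,-0.024],[0,0,-0.02],[0,0,-0.01],[0,0,0]],"roll":[0,0,0,0,0,0,0]}'
python3 - <<'E'
from h import *
tl(); im,K,T=shot("wrist","w20.png"); go(np.array([.509,.4226,.38]),-77.4)
E
```

```text
time_s: 33.1
ee_pos: [0.605, -0.0108, 0.2148]
eef_rot: [-0.002, 0.744, -0.669, 0.002]
force: [-0.7, -1.0, 0.2]
finger_gap: 0.0597
time_s: 33.8
ee_pos: [0.6055, -0.0107, 0.349]
eef_rot: [-0.005, 0.744, -0.669, 0.008]
force: [-0.1, -0.3, -1.3]
finger_gap: 0.0598
t 33.8 [ 0.6055 -0.0107  0.349 ] toolz [ 0.0183 -0.0026 -0.9998] dq [ 0.   -0.01  0.    0.   -0.    0.  ]
t=33.9 pos=[ 0.6054 -0.0107  0.3481] yaw=-83.9 gap=0.0599 F=[ 0.  -0.4  0.3] toolshift=[-0.4409  0.0493 -0.0346] roll=-6.5 (j6=75) tilt=1.01
```

View pics/w20.png

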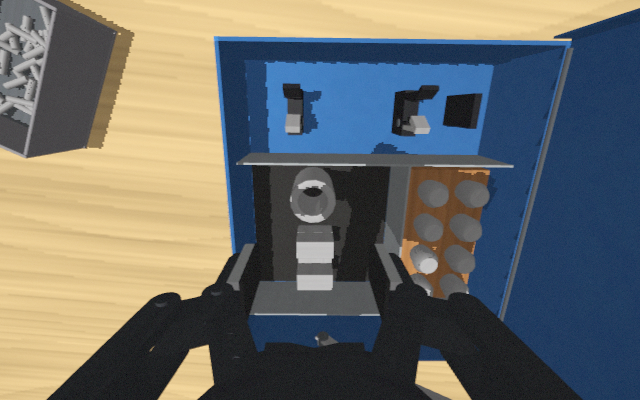

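Run:
```python
from h import *
im,K,T=shot("wrist"); im=im[:,:,::-1]
c=cv2.resize(im[50:175,230:510],None,fx=2.8,fy=2.8,interpolation=cv2.INTER_CUBIC)
cv2.imwrite("pics/w21c.png",c)
for r in env.look_for("clip_seat","wrist")[:3]: print(r)
for q in("jaw_front","jaw_back"):
    print(q,[(s,inch(p).round(4)) for s,p in find(q,"wrist",T)])
```

```text
{'point': [0.1473, -0.0179, 0.2621], 'score': 0.85}
jaw_front [(0.75, array([-0.0885, -0.0779,  0.07  ]))]
jaw_back [(0.55, array([-0.0867,  0.0355,  0.0696]))]
```

View pics/w21c.png

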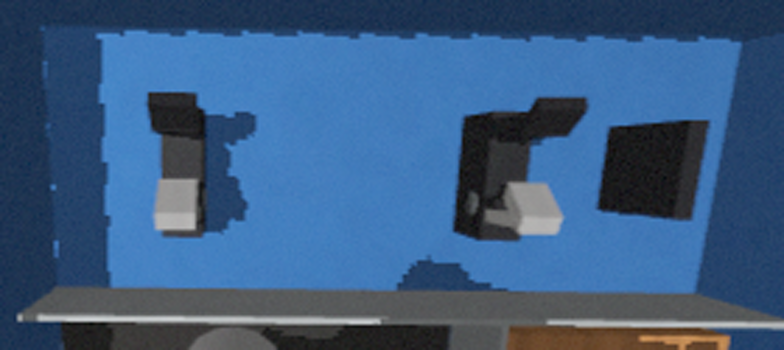

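Run:
```python
from h import *
K,T=campose("wrist"); print("cam",inch(T[:3,3]))
for nm,pts in dict(tineF=[(172,93),(172,102),(172,135)],noseF=[(176,178),(176,208),(176,230)],tineB=[(560,97),(530,135)],noseB=[(528,183),(535,212),(540,232)],edgesF=[(150,100),(196,100),(157,205),(198,205)],edgesB=[(535,100),(587,100),(505,185),(550,185)],stop=[(605,130),(690,125)]).items():
    uv=np.array(pts)/2.8+[230,50]
    print(nm,[inch(p)[:2].round(4) for p in back(uv,.075,K,T)], [inch(p)[:2].round(4) for p in back(uv,.06,K,T)])
for x in (-.095,-.1,-.105):
    print(x, ((proj([ch(x,-.076,.048),ch(x,.034,.048)],K,T)-[230,50])*2.8).round())
```

```text
cam [-0.10030369 -0.05792466  0.31424574]
tineF [array([-0.1165, -0.0753]), array([-0.1142, -0.0754]), array([-0.1054, -0.0755])] [array([-0.1175, -0.0764]), array([-0.115 , -0.0765]), array([-0.1057, -0.0766])]
noseF [array([-0.0936, -0.0745]), array([-0.0851, -0.0746]), array([-0.0788, -0.0747])] [array([-0.0932, -0.0756]), array([-0.0842, -0.0757]), array([-0.0775, -0.0758])]
tineB [array([-0.1166,  0.034 ]), array([-0.1064,  0.0268])] [array([-0.1176,  0.0398]), array([-0.1067,  0.0321])]
noseB [array([-0.0932,  0.0279]), array([-0.085 ,  0.0309]), array([-0.0792,  0.0331])] [array([-0.0927,  0.0332]), array([-0.084 ,  0.0365]), array([-0.0779,  0.0389])]
edgesF [array([-0.1146, -0.0816]), array([-0.1148, -0.0686]), array([-0.0859, -0.0802]), array([-0.0861, -0.0682])] [array([-0.1155, -0.083 ]), array([-0.1157, -0.0693]), array([-0.085 , -0.0816]), array([-0.0852, -0.0688])]
edgesB [array([-0.1157,  0.0271]), array([-0.1158,  0.0418]), array([-0.0925,  0.0212]), array([-0.0927,  0.0343])] [array([-0.1167,  0.0324]), array([-0.1168,  0.048 ]), array([-0.0921,  0.0262]), array([-0.0922,  0.0401])]
stop [array([-0.1079,  0.0481]), array([-0.1095,  0.0721])] [array([-0.1084,  0.0547]), array([-0.1101,  0.0803])]
-0.095 [[177. 171.]
 [518. 174.]]
-0.1 [[177. 155.]
 [520. 158.]]
-0.105 [[177. 138.]
 [522. 142.]]
```

```bash
python3 -m pendant '{"grip":[0.06,0.06,0.06,0.06,0.06,0.06,0.06,0.06,0.06,0.06,0.06,0.06],"travel":[[-0.015,0.002,0],[-0.025,0.003,0],[-0.035,0.004,0],[-0.04,0.005,0],[-0.042,0.005,0],[-0.042,0.005,0],[-0.042,0.005,0],[-0.042,0.005,0],[-0.042,0.005,0],[-0.038,0.005,0],[-0.03,0.003,0],[-0.02,0.001,0]],"roll":[0,0,-1,-1,-1,-1,-1,-0.5,0,0,0,0]}'; python3 -m pendant '{"grip":[0.06,0.06,0.06],"travel":[[-0.01,0,0],[-0.004,0,0],[0,0,0]],"roll":[0,0,0]}'
python3 - <<'E'
from h import *
tl(); im,K,T=shot("wrist","w22.png"); go(np.array([.509,.4226,.38]),-77.4)
E
```

```text
time_s: 35.25
ee_pos: [0.4763, 0.4093, 0.3299]
eef_rot: [0.005, 0.775, -0.632, -0.003]
force: [0.4, 0.0, -0.5]
finger_gap: 0.06
time_s: 35.55
ee_pos: [0.4698, 0.4268, 0.3271]
eef_rot: [0.007, 0.776, -0.63, -0.004]
force: [0.2, 0.3, 0.0]
finger_gap: 0.06
t 35.55 [0.4698 0.4268 0.3271] toolz [-0.0158 -0.0059 -0.9999] dq [ 0.    0.    0.01 -0.01  0.   -0.  ]
t=35.6 pos=[0.47   0.4263 0.3271] yaw=-78.2 gap=0.0603 F=[-0.3 -0.6 -0.2] toolshift=[ 0.0118 -0.0365 -0.0535] roll=-0.8 (j6=113) tilt=0.97
```

View pics/w22.png

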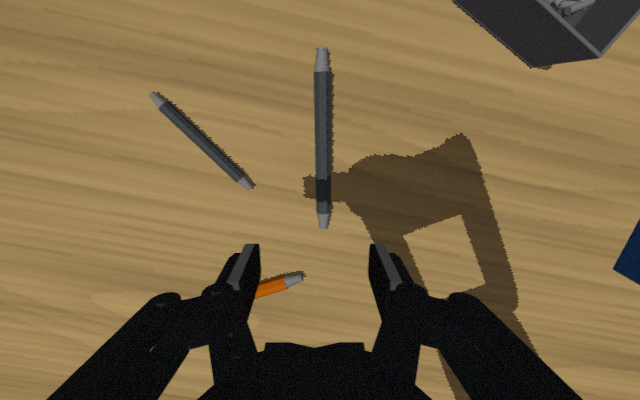

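```bash
cat >> h.py <<'E'
def drift(a,b):
    K,T=campose("wrist"); e=back([a,b],.008,K,T); m=e.mean(0); d=e[0]-e[1]
    print(e.round(4),np.linalg.norm(d).round(4),m.round(4),np.degrees(np.arctan2(d[1],d[0])).round(2)); return m
E
python3 - <<'E'
from h import *
m=drift([322,47],[323,229])
Rm=rot(env.get_obs()['eef_rot']).as_matrix(); go(m-.167*Rm[:,2],-77.6)
E
```

```text
[[0.5927 0.4441 0.008 ]
 [0.4147 0.404  0.008 ]] 0.1824 [0.5037 0.424  0.008 ] 12.7
t=35.6 pos=[0.47   0.4263 0.3271] yaw=-78.2 gap=0.0603 F=[-0.3 -0.6 -0.2] toolshift=[ 0.0083 -0.0379  0.1515] roll=-0.6 (j6=113) tilt=0.97
```

```bash
python3 -m pendant '{"grip":[0.05,0.05,0.05,0.05,0.05,0.05,0.05],"travel":[[0.003,-0.01,0],[0.003,-0.015,0.01],[0.002,-0.01,0.015],[0,-0.003,0.02],[0,0,0.02],[0,0,0.015],[0,0,0.006]],"roll":[-0.6,0,0,0,0,0,0]}'
python3 - <<'E'
from h import *
tl(); m=np.array([.5037,.424,.008])
Rm=rot(env.get_obs()['eef_rot']).as_matrix(); go(m-.167*Rm[:,2],-77.3)
im,K,T=shot("wrist","w23.png")
E
```

```text
time_s: 36.3
ee_pos: [0.5183, 0.4184, 0.2407]
eef_rot: [0.004, 0.777, -0.629, -0.002]
force: [-0.3, 0.5, -0.1]
finger_gap: 0.0497
t 36.3 [0.5183 0.4184 0.2407] toolz [-0.0086 -0.0042 -1.    ] dq [-0.02  0.07  0.01 -0.   -0.1  -0.01]
t=36.3 pos=[0.5183 0.4184 0.2407] yaw=-78.0 gap=0.0497 F=[-0.3  0.5 -0.1] toolshift=[-0.009   0.0109  0.0658] roll=-0.7 (j6=110) tilt=0.55
```

View pics/w23.png

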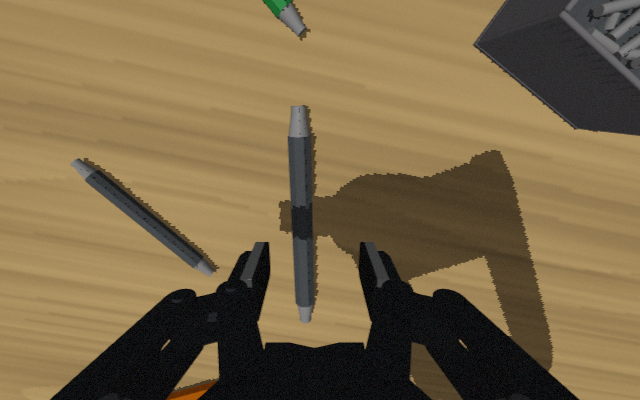

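Run:
```python
from h import *
m=drift([298.5,106],[305.5,321])
Rm=rot(env.get_obs()['eef_rot']).as_matrix(); go(m-.167*Rm[:,2],-77.6)
```

```text
[[0.5912 0.4442 0.008 ]
 [0.4146 0.4037 0.008 ]] 0.1812 [0.5029 0.424  0.008 ] 12.89
t=36.4 pos=[0.518  0.4183 0.2401] yaw=-78.0 gap=0.0500 F=[-1.  -0.7 -0.8] toolshift=[-0.0093  0.0113  0.0652] roll=-0.4 (j6=110) tilt=0.60
```

```bash
python3 -m pendant '{"grip":[0.05,0.05,0.05,0.05,0.05,0.05],"travel":[[-0.006,0.007,0],[-0.004,0.006,0.01],[0,0,0.02],[0,0,0.018],[0,0,0.01],[0,0,0]],"roll":[-0.6,-0.3,0,0,0,0]}'
python3 - <<'E'
from h import *
tl(); m=np.array([.503,.424,.008])
Rm=rot(env.get_obs()['eef_rot']).as_matrix(); go(m-.167*Rm[:,2],-77.2)
im,K,T=shot("wrist","w24.png")
E
```

```text
time_s: 36.95
ee_pos: [0.5012, 0.4279, 0.1842]
eef_rot: [0.001, 0.783, -0.622, -0.001]
force: [-0.3, -0.2, -0.3]
finger_gap: 0.0504
t 36.95 [0.5012 0.4279 0.1842] toolz [-3.3e-03 -2.0e-04 -1.0e+00] dq [ 0.01 -0.02 -0.    0.    0.01  0.  ]
t=37.0 pos=[0.5012 0.4279 0.1842] yaw=-76.9 gap=0.0504 F=[-0.3 -0.2 -0.3] toolshift=[ 0.0043 -0.0015  0.0092] roll=0.3 (j6=110) tilt=0.19
```

View pics/w24.png

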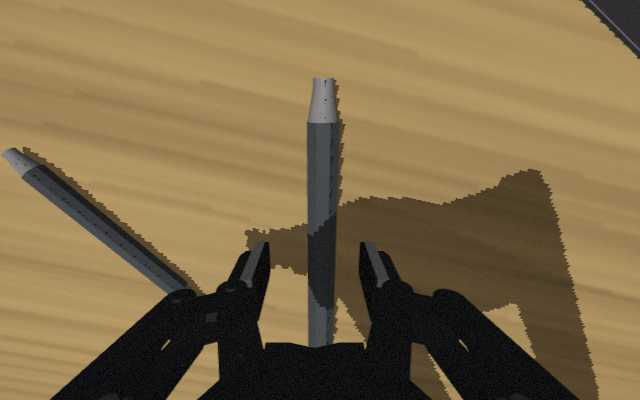

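```bash
python3 -m pendant '{"grip":[0.05,0.05,0.0,0.0,0,0,0,0],"travel":[[0.0042,-0.001,0.005],[0,0,0.003],[0,0,0],[0,0,0],[0,0,0],[0,0,0],[0,0,0],[0,0,0]],"roll":[0.3,0,0,0,0,0,0,0]}'
python3 - <<'E'
from h import *
tl(); m=np.array([.503,.424,.008])
Rm=rot(env.get_obs()['eef_rot']).as_matrix(); go(m-.167*Rm[:,2],-77.2)
E
```

```text
time_s: 37.8
ee_pos: [0.5047, 0.4247, 0.18]
eef_rot: [-0.002, 0.782, -0.624, -0.0]
force: [-0.0, 0.5, 0.0]
finger_gap: 0.0138
t 37.8 [0.5047 0.4247 0.18  ] toolz [ 0.0018  0.0032 -1.    ] dq [-0.  0.  0. -0.  0. -0.]
t=37.8 pos=[0.5047 0.4247 0.18  ] yaw=-77.2 gap=0.0138 F=[-0.   0.5  0. ] toolshift=[0.0008 0.0022 0.005 ] roll=0.0 (j6=110) tilt=0.21
```

```bash
python3 -m pendant '{"grip":[0.035,0.035,0.035,0.035,0.0,0,0,0,0],"travel":[[0,0,0],[0,0,0.005],[0,0,0.003],[0,0,0],[0,0,0],[0,0,0],[0,0,0],[0,0,0],[0,0,0]],"roll":[0,0,0,0,0,0,0,0,0]}'
python3 - <<'E'
from h import *
tl(); m=np.array([.503,.424,.008])
Rm=rot(env.get_obs()['eef_rot']).as_matrix(); go(m-.167*Rm[:,2],-77.2)
E
```

```text
time_s: 38.7
ee_pos: [0.5063, 0.4248, 0.174]
eef_rot: [-0.003, 0.782, -0.624, 0.001]
force: [-0.9, -1.4, 2.3]
finger_gap: 0.0139
t 38.7 [0.5063 0.4248 0.174 ] toolz [ 0.0053  0.0034 -1.    ] dq [ 0.  0.  0.  0. -0. -0.]
t=38.7 pos=[0.5063 0.4248 0.174 ] yaw=-77.2 gap=0.0139 F=[-0.9 -1.4  2.3] toolshift=[ 0.0005  0.0044 -0.001 ] roll=0.0 (j6=110) tilt=0.36
```

```bash
python3 -m pendant '{"grip":[0,0,0,0,0,0,0,0,0],"travel":[[0,0,-0.006],[0,0,-0.012],[0,0,-0.018],[0,0,-0.022],[0,0,-0.024],[0,0,-0.024],[0,0,-0.022],[0,0,-0.014],[0,0,-0.005]],"roll":[0,0,0,0,0,0,0,0,0]}'
python3 - <<'E'
from h import *
tl(); im,K,T=shot("wrist","w25.png"); go(ch(-.0963,-.026,.32),5.5)
E
```

```text
time_s: 39.6
ee_pos: [0.504, 0.4239, 0.3314]
eef_rot: [-0.002, 0.782, -0.623, 0.0]
force: [0.6, 0.6, -2.4]
finger_gap: 0.0141
t 39.6 [0.504  0.4239 0.3314] toolz [ 0.0031  0.0026 -1.    ] dq [ 0.   -0.06 -0.03 -0.    0.09 -0.  ]
t=39.6 pos=[0.5042 0.4241 0.3319] yaw=-77.1 gap=0.0139 F=[ 0.7  0.9 -0.5] toolshift=[ 0.4868 -0.0747  0.0112] roll=-82.6 (j6=110) tilt=0.28
```

View pics/w25.png

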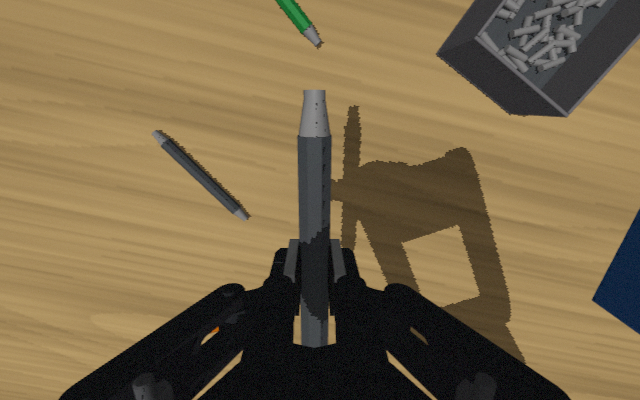

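```bash
python3 -m pendant '{"grip":[0,0,0,0,0,0,0,0,0,0,0,0],"travel":[[0,0,0],[0,0,0],[0,0,0],[0,0,0],[0,0,0],[0,0,0],[0,0,0],[0,0,0],[0,0,0],[0,0,0],[0,0,0],[0,0,0]],"roll":[-3,-6,-8,-8.5,-8.5,-8.5,-8.5,-8.5,-8.5,-7,-5,-1]}'
python3 - <<'E'
from h import *
tl(); go(ch(-.0963,-.026,.32),5.5)
E
```

```text
time_s: 40.85
ee_pos: [0.4998, 0.4212, 0.316]
eef_rot: [0.005, 0.999, 0.05, -0.009]
force: [-0.1, 0.2, -2.0]
finger_gap: 0.0142
t 40.85 [0.4998 0.4212 0.316 ] toolz [-0.0171 -0.0103 -0.9998] dq [-0.    0.01  0.01 -0.   -0.   -0.15]
t=40.9 pos=[0.4998 0.4212 0.316 ] yaw=5.7 gap=0.0142 F=[-0.1  0.2 -2. ] toolshift=[ 0.1396  0.4712 -0.0025] roll=0.2 (j6=28) tilt=1.14
```

```bash
python3 -m pendant '{"grip":[0,0,0,0,0,0,0,0,0,0,0,0],"travel":[[0.005,0.015,0],[0.008,0.025,0],[0.01,0.035,0],[0.012,0.04,0],[0.012,0.042,0],[0.012,0.042,0],[0.012,0.042,0],[0.012,0.042,0],[0.012,0.042,0],[0.012,0.036,0],[0.01,0.028,0],[0.006,0.015,0]],"roll":[0,0,0,0,0,0,0,0,0,0,0,0]}'
python3 - <<'E'
from h import *
tl(); go(ch(-.0963,-.026,.32),5.5)
E
```

```text
time_s: 42.05
ee_pos: [0.6613, 0.0059, 0.3114]
eef_rot: [0.008, 0.999, 0.038, -0.013]
force: [-0.8, 0.0, -1.7]
finger_gap: 0.0138
t 42.05 [0.6613 0.0059 0.3114] toolz [-0.0248 -0.0161 -0.9996] dq [-0.23  0.15 -0.19  0.01  0.05 -0.2 ]
t=42.0 pos=[0.6613 0.0059 0.3114] yaw=4.4 gap=0.0138 F=[-0.8  0.  -1.7] toolshift=[ 0.0207  0.0416 -0.0086] roll=-1.1 (j6=-10) tilt=1.69
```

```bash
python3 -m pendant '{"grip":[0,0,0,0,0],"travel":[[0.01,0.02,0],[0.008,0.015,0],[0.004,0.007,0],[0,0,0],[0,0,0]],"roll":[-0.6,-0.5,0,0,0]}'
python3 - <<'E'
from h import *
tl(); o=env.get_obs(); Rm=rot(o['eef_rot']).as_matrix(); go(ch(-.0963,-.026,.1)-.166*Rm[:,2],5.5)
print("bar in chest",inch(o['ee_pos']+.166*Rm[:,2]).round(4), "y axis",(RC.T@Rm[:,1]).round(4))
im,K,T=shot("wrist","w26.png")
E
```

```text
time_s: 42.55
ee_pos: [0.6872, -0.0382, 0.3095]
eef_rot: [0.007, 0.999, 0.045, -0.015]
force: [-0.4, 0.0, -2.4]
finger_gap: 0.0142
t 42.55 [ 0.6872 -0.0382  0.3095] toolz [-0.0285 -0.0147 -0.9995] dq [ 0.  0. -0. -0.  0.  0.]
t=42.5 pos=[ 0.6872 -0.0382  0.3095] yaw=5.1 gap=0.0142 F=[-0.4  0.  -2.4] toolshift=[ 0.0048 -0.007   0.0434] roll=-0.4 (j6=-14) tilt=1.84
bar in chest [-0.0928 -0.0196  0.1436] y axis [0.0062 0.9999 0.0121]
```

View pics/w26.png

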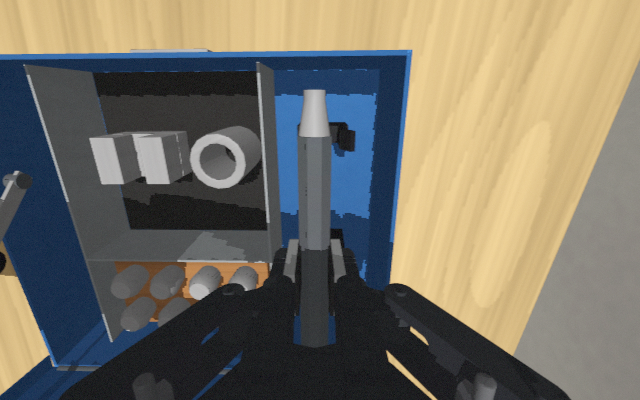

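Run:
```python
from h import *
im,K,T=shot("wrist"); im=im[:,:,::-1].copy()
for p,c in [((-.1058,-.069,.075),(0,0,255)),((-.1058,-.082,.075),(0,0,255)),((-.1165,-.069,.075),(0,255,255)),((-.1165,-.082,.075),(0,255,255)),((-.0868,-.069,.06),(0,255,0)),((-.0868,-.082,.06),(0,255,0))]:
    u=proj([ch(*p)],K,T)[0]; print(p,u.round(1)); cv2.circle(im,tuple(u.astype(int)),1,c,-1)
cv2.imwrite("pics/w27.png",cv2.resize(im[50:250,250:420],None,fx=4,fy=3,interpolation=cv2.INTER_CUBIC))
```

```text
(-0.1058, -0.069, 0.075) [334.5 148.8]
(-0.1058, -0.082, 0.075) [334.8 130.3]
(-0.1165, -0.069, 0.075) [349.5 148.8]
(-0.1165, -0.082, 0.075) [350.1 130.2]
(-0.0868, -0.069, 0.06) [308.9 145.5]
(-0.0868, -0.082, 0.06) [308.7 128.2]
```

View pics/w27.png

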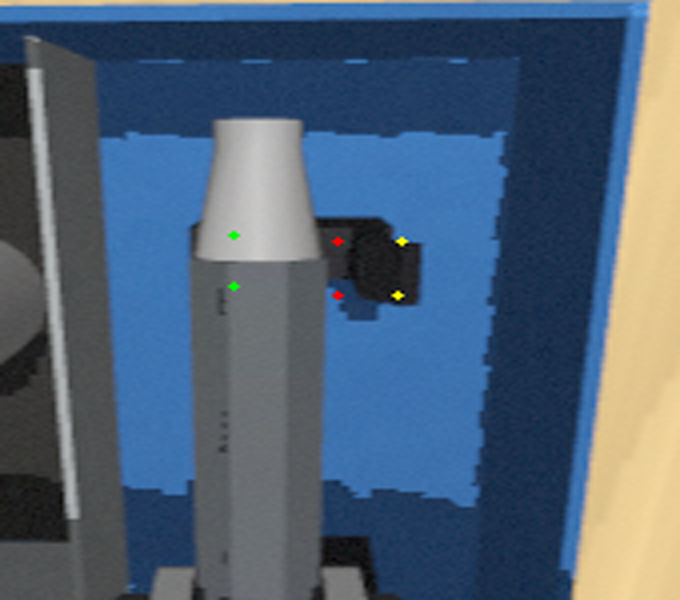

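Run:
```python
from h import *
K,T=campose("wrist"); print(inch(T[:3,3]))
for p in [(-.15,-.13,.09),(-.147,-.127,.09),(-.15,-.05,.09),(-.052,-.127,.064),(-.0535,-.05,.064),(-.0505,-.05,.064),(-.147,-.1,.004),(-.0535,-.1,.004)]: print(p,proj([ch(*p)],K,T)[0].round(1))
```

```text
[-0.09718557 -0.10383667  0.27750716]
(-0.15, -0.13, 0.09) [412.3  49.9]
(-0.147, -0.127, 0.09) [406.7  55.6]
(-0.15, -0.05, 0.09) [399.6 180.5]
(-0.052, -0.127, 0.064) [257.2  62.4]
(-0.0535, -0.05, 0.064) [266.3 171. ]
(-0.0505, -0.05, 0.064) [262.5 171. ]
(-0.147, -0.1, 0.004) [377.2 101.6]
(-0.0535, -0.1, 0.004) [275.2 102.2]
```

Run:
```python
from h import *
p=env.camera_params("wrist"); K=p['K']
T=np.eye(4)
# rebuild R from yaw -83.9 and toolz
z=np.array([.0183,-.0026,-.9998]); z/=np.linalg.norm(z); x=np.array([np.cos(np.radians(-83.9)),np.sin(np.radians(-83.9)),0]); x-=z*(x@z); x/=np.linalg.norm(x); y=np.cross(z,x)
T[:3,:3]=np.c_[x,y,z]; T[:3,3]=[.6054,-.0107,.3481]; T=T@p['tool_from_camera']; print(inch(T[:3,3]))
im=cv2.imread("pics/w20.png")
for q,c in [((-.15,-.13,.09),(0,0,255)),((-.15,.13,.09),(0,0,255)),((-.0535,-.127,.064),(0,255,0)),((-.0505,.12,.064),(0,255,0)),((-.0535,-.05,.064),(0,255,0)),((-.147,-.1,.004),(255,0,255)),((-.147,.1,.004),(255,0,255)),((-.1058,-.069,.075),(0,255,255)),((-.1058,-.082,.075),(0,255,255)),((-.1165,-.069,.075),(0,255,255)),((-.1087,-.0755,.075),(255,255,255)),((.15,-.13,.09),(0,0,255))]:
    u=proj([ch(*q)],K,T)[0]; print(q,u.round(1)); cv2.circle(im,tuple(u.round().astype(int)),1,c,-1)
cv2.imwrite("pics/w28.png",cv2.resize(im[20:180,205:585],None,fx=2,fy=3.5,interpolation=cv2.INTER_CUBIC))
```

```text
[-0.10172904 -0.05747588  0.31848138]
(-0.15, -0.13, 0.09) [211.8  35.3]
(-0.15, 0.13, 0.09) [571.6  39.8]
(-0.0535, -0.127, 0.064) [235.4 161.9]
(-0.0505, 0.12, 0.064) [505.2 167.5]
(-0.0535, -0.05, 0.064) [320.2 162.7]
(-0.147, -0.1, 0.004) [270.7  59.6]
(-0.147, 0.1, 0.004) [467.6  61.9]
(-0.1058, -0.069, 0.075) [298.3 101.6]
(-0.1058, -0.082, 0.075) [282.4 101.4]
(-0.1165, -0.069, 0.075) [298.2  87.6]
(-0.1087, -0.0755, 0.075) [290.3  97.8]
(0.15, -0.13, 0.09) [240.5 360.9]
```

View pics/w28.png

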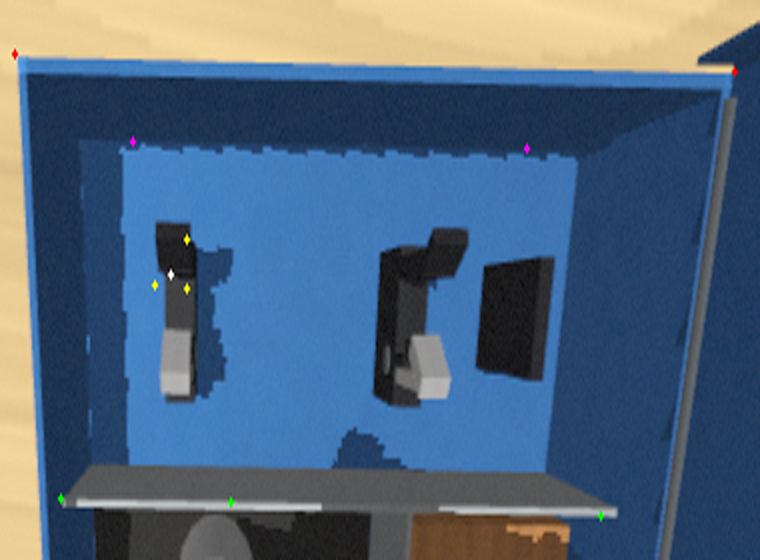

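Run:
```python
from h import *
K,T=campose("wrist")
for uv in ([314.5,91],[315,140],[315,230]): print(inch(back([uv],.145,K,T)[0]).round(4))
o=env.get_obs(); Rm=rot(o['eef_rot']).as_matrix()
print("bar in chest",inch(o['ee_pos']+.166*Rm[:,2]).round(4)); go(ch(-.0985,-.026,.1)-.166*Rm[:,2],5.5)
```

```text
[-0.0936 -0.1066  0.145 ]
[-0.0937 -0.0852  0.145 ]
[-0.0935 -0.039   0.145 ]
bar in chest [-0.0928 -0.02    0.1437]
t=42.6 pos=[ 0.6871 -0.0378  0.3096] yaw=5.2 gap=0.0144 F=[ 0.4 -0.1 -2.5] toolshift=[ 0.007  -0.0066  0.0434] roll=-0.3 (j6=-14) tilt=1.83
```

```bash
python3 -m pendant '{"grip":[0,0,0,0,0,0,0],"travel":[[0.003,-0.003,0],[0.0025,-0.003,0.008],[0,0,0.014],[0,0,0.016],[0,0,0.01],[0,0,0.004],[0,0,0]],"roll":[-0.3,0,0,0,0,0,0]}'
python3 - <<'E'
from h import *
tl(); o=env.get_obs(); Rm=rot(o['eef_rot']).as_matrix()
print("bar in chest",inch(o['ee_pos']+.166*Rm[:,2]).round(4),(RC.T@Rm[:,1]).round(4),o['force']); go(ch(-.0979,-.026,.085)-.166*Rm[:,2],5.5)
im,K,T=shot("wrist","w29.png")
E
```

```text
time_s: 43.35
ee_pos: [0.6893, -0.0281, 0.2507]
eef_rot: [0.006, 0.999, 0.05, -0.016]
force: [-0.5, 0.7, -2.3]
finger_gap: 0.014
t 43.35 [ 0.6893 -0.0281  0.2507] toolz [-0.032  -0.0139 -0.9994] dq [-0.    0.01  0.   -0.   -0.   -0.  ]
bar in chest [-0.0953 -0.0296  0.0848] [-0.004   0.9999  0.0106] [-0.54975085  0.6714846  -2.29371172]
t=43.4 pos=[ 0.6893 -0.0281  0.2507] yaw=5.7 gap=0.0140 F=[-0.5  0.7 -2.3] toolshift=[ 0.0026  0.0036 -0.0003] roll=0.2 (j6=-14) tilt=2.00
```

View pics/w29.png

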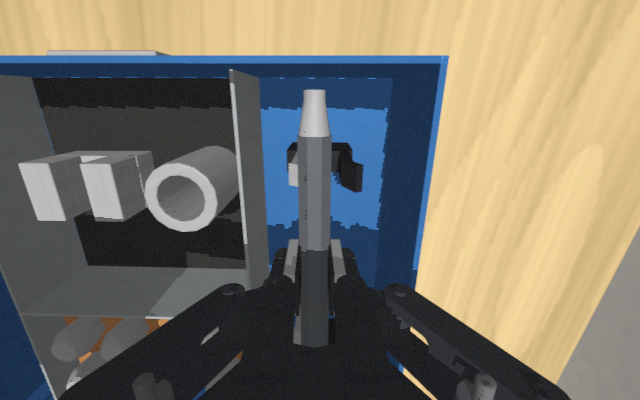

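Run:
```python
import cv2
im=cv2.imread("pics/w29.png"); cv2.imwrite("pics/w29c.png",cv2.resize(im[80:290,250:390],None,fx=4.5,fy=2.8,interpolation=cv2.INTER_CUBIC))
```

```text
(no output)
```

View pics/w29c.png

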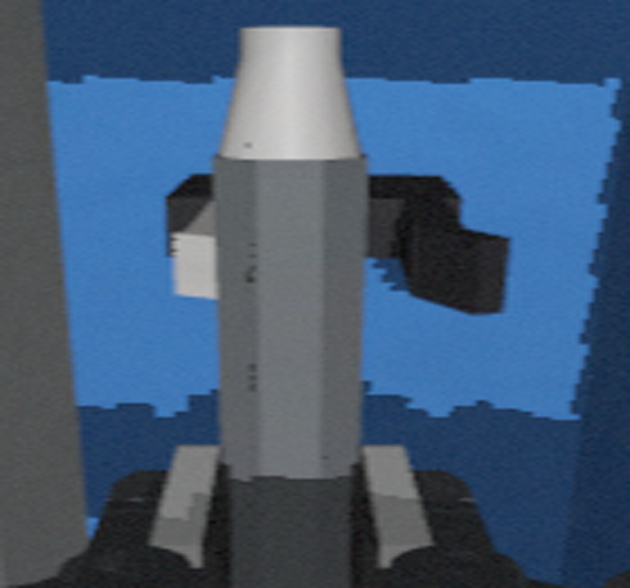

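```bash
python3 -m pendant '{"grip":[0,0,0],"travel":[[0.003,0.003,0],[0,0,0.006],[0,0,0.004]],"roll":[0,0,0]}'
python3 - <<'E'
from h import *
tl(); o=env.get_obs(); Rm=rot(o['eef_rot']).as_matrix()
print("bar in chest",inch(o['ee_pos']+.166*Rm[:,2]).round(4),(RC.T@Rm[:,1]).round(4),o['force'])
E
python3 -m pendant '{"grip":[0,0],"travel":[[0,0,0.006],[0,0,0.006]],"roll":[0,0]}'
python3 - <<'E'
from h import *
tl(); o=env.get_obs(); Rm=rot(o['eef_rot']).as_matrix()
print("bar in chest",inch(o['ee_pos']+.166*Rm[:,2]).round(4),(RC.T@Rm[:,1]).round(4),o['force'])
E
```

```text
time_s: 43.7
ee_pos: [0.6937, -0.0318, 0.2427]
eef_rot: [0.007, 0.999, 0.05, -0.014]
force: [-0.1, -0.6, -2.9]
finger_gap: 0.014
t 43.7 [ 0.6937 -0.0318  0.2427] toolz [-0.0277 -0.0146 -0.9995] dq [-0.01  0.04  0.   -0.   -0.07 -0.  ]
bar in chest [-0.0999 -0.0254  0.0768] [-0.0035  0.9999  0.0118] [-0.07321213 -0.60385444 -2.89762899]
time_s: 43.9
ee_pos: [0.6943, -0.0322, 0.2314]
eef_rot: [0.007, 0.999, 0.049, -0.012]
force: [2.4, 1.0, 4.5]
finger_gap: 0.014
t 43.9 [ 0.6943 -0.0322  0.2314] toolz [-0.0239 -0.0148 -0.9996] dq [-0.    0.06  0.01  0.   -0.11  0.  ]
bar in chest [-0.1011 -0.0248  0.0655] [-0.003   0.9999  0.0124] [2.36387653 0.99838354 4.52832169]
```

```bash
python3 -m pendant '{"grip":[0,0],"travel":[[0,0,0.006],[0,0,0.006]],"roll":[0,0]}'
python3 - <<'E'
from h import *
tl(); o=env.get_obs(); Rm=rot(o['eef_rot']).as_matrix()
print("bar in chest",inch(o['ee_pos']+.166*Rm[:,2]).round(4),(RC.T@Rm[:,1]).round(4),o['force'])
im,K,T=shot("wrist","w30.png"); cv2.imwrite("pics/w30c.png",cv2.resize(im[80:290,250:390,::-1],None,fx=4.5,fy=2.8,interpolation=cv2.INTER_CUBIC))
E
```

```text
time_s: 44.1
ee_pos: [0.6943, -0.0326, 0.2206]
eef_rot: [0.007, 0.999, 0.049, -0.012]
force: [-1.3, 0.2, -0.8]
finger_gap: 0.0141
t 44.1 [ 0.6943 -0.0326  0.2206] toolz [-0.023  -0.0156 -0.9996] dq [-0.    0.07  0.02 -0.   -0.09  0.  ]
bar in chest [-0.1013 -0.0242  0.0547] [-0.0028  0.9999  0.0132] [-1.2605493   0.19110442 -0.79008166]
```

View pics/w30c.png

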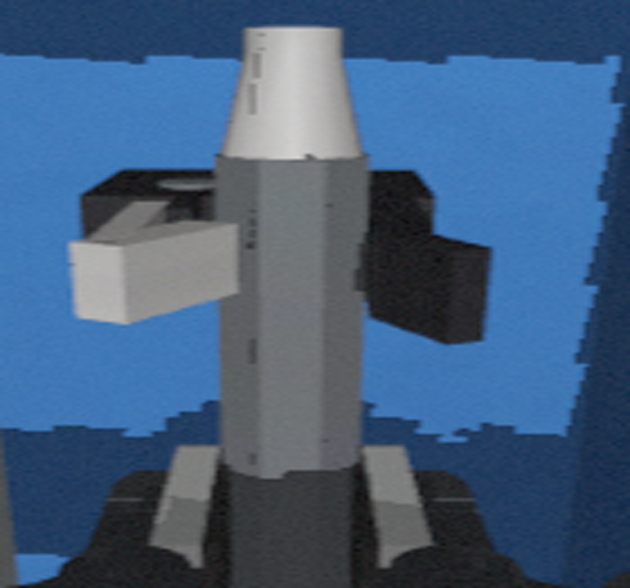

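```bash
for i in 1 2 3; do python3 -m pendant '{"grip":[0],"travel":[[0,0,0.004]],"roll":[0]}' | grep force
python3 - <<'E'
from h import *
o=env.get_obs(); Rm=rot(o['eef_rot']).as_matrix()
print("bar in chest",inch(o['ee_pos']+.166*Rm[:,2]).round(4),(RC.T@Rm[:,1]).round(4),o['force'])
E
done
```

```text
force: [0.8, -0.0, 0.7]
bar in chest [-0.1006 -0.0244  0.0489] [-0.003   0.9999  0.0128] [ 0.76253119 -0.02553263  0.71116265]
force: [-19.1, 1.4, 37.3]
bar in chest [-0.1008 -0.0243  0.0478] [-0.0031  0.9999  0.0129] [-19.09011504   1.42522198  37.27831494]
force: [-15.5, 2.1, 28.7]
bar in chest [-0.1008 -0.0243  0.0478] [-0.0033  0.9999  0.0128] [-15.52328672   2.12807466  28.72374648]
```

```bash
python3 -m pendant '{"grip":[0,0.035,0.035,0.035,0.035,0.035,0.035,0.035],"travel":[[0,0,0],[0,0,0],[0,0,0],[0,0,-0.005],[0,0,-0.015],[0,0,-0.02],[0,0,-0.025],[0,0,-0.02]],"roll":[0,0,0,0,0,0,0,0]}'; python3 -m pendant '{"grip":[0.035,0.035,0.035,0.035],"travel":[[0,0.01,-0.015],[0,0.02,-0.01],[0,0.02,0],[0,0,0]],"roll":[0,0,0,0]}'
python3 - <<'E'
from h import *
tl(); im,K,T=shot("wrist","w31.png"); cv2.imwrite("pics/w31c.png",cv2.resize(im[20:300,190:450,::-1],None,fx=3,fy=2.1,interpolation=cv2.INTER_CUBIC))
print([(s,inch(p).round(4)) for s,p in find("drift_mid","wrist",T)])
E
```

```text
time_s: 45.25
ee_pos: [0.6936, -0.0314, 0.2987]
eef_rot: [0.006, 0.999, 0.05, -0.022]
force: [0.6, -1.0, 0.3]
finger_gap: 0.0352
time_s: 45.65
ee_pos: [0.7021, -0.0856, 0.3322]
eef_rot: [0.008, 0.999, 0.05, -0.016]
force: [0.0, 0.3, 0.5]
finger_gap: 0.035
t 45.65 [ 0.7021 -0.0856  0.3322] toolz [-0.0313 -0.018  -0.9993] dq [ 0.01 -0.01 -0.01  0.02  0.01  0.  ]
[(0.88, array([-0.1009, -0.0331,  0.0495]))]
```

View pics/w31.png

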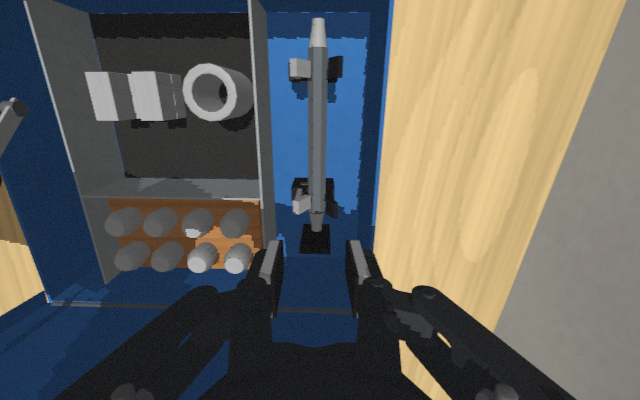

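View pics/w31c.png

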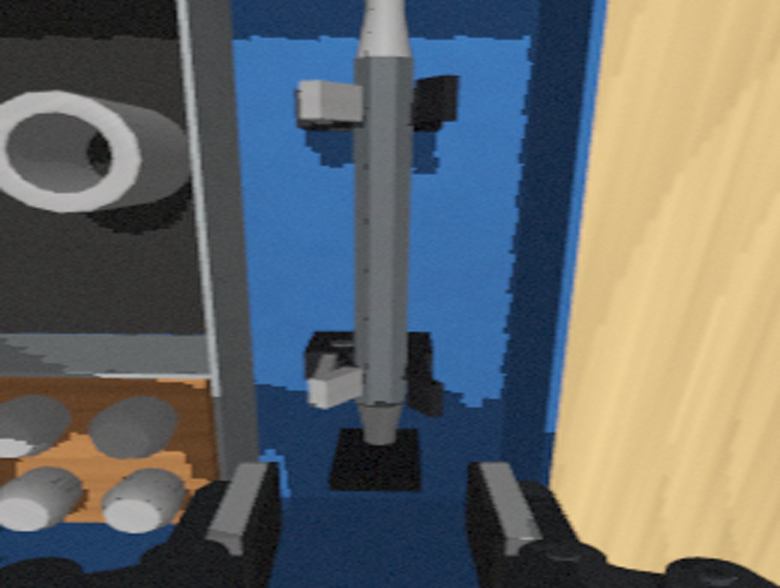

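```bash
python3 -m pendant '{"grip":[0.04,0.04,0.04,0.04,0.04,0.04,0.04,0.04,0.04,0.04,0.04,0.04],"travel":[[0,-0.005,-0.005],[0,-0.01,-0.01],[0,-0.01,-0.005],[0,0,0],[0,0,0],[0,0,0],[0,0,0],[0,0,0],[0,0,0],[0,0,0],[0,0,0],[0,0,0]],"roll":[3,6,8,8.5,8.5,8.5,8.5,8.5,8.5,8.5,7,5]}'
python3 - <<'E'
from h import *
tl();  go(np.array([.6055,-.0107,.348]),-84.5)
E
```

```text
time_s: 46.95
ee_pos: [0.6974, -0.0526, 0.3311]
eef_rot: [0.023, 0.739, -0.673, -0.021]
force: [-0.4, 0.3, 0.0]
finger_gap: 0.0399
t 46.95 [ 0.6974 -0.0526  0.3311] toolz [-0.0631 -0.0057 -0.998 ] dq [ 0.01  0.01  0.02  0.01 -0.    0.89]
t=47.0 pos=[ 0.6974 -0.0526  0.3311] yaw=-84.6 gap=0.0399 F=[-0.4  0.3  0. ] toolshift=[-0.0504  0.0885 -0.0113] roll=-0.1 (j6=74) tilt=3.63
```

```bash
python3 -m pendant '{"grip":[0.04,0.04,0.04,0.04,0.04],"travel":[[-0.015,0.02,-0.004],[-0.02,0.03,-0.004],[-0.01,0.025,-0.004],[-0.005,0.01,0],[0,0,0]],"roll":[0,0,0,0,0]}'
python3 - <<'E'
from h import *
tl();  go(np.array([.6055,-.0107,.348]),-84.5)
im,K,T=shot("wrist","w32.png"); print("cam",inch(T[:3,3]))
cv2.imwrite("pics/w32c.png",cv2.resize(im[0:170,205:585,::-1],None,fx=2,fy=3.4,interpolation=cv2.INTER_CUBIC))
for q in("jaw_front","jaw_back"):
    print(q,[(s,inch(p).round(4)) for s,p in find(q,"wrist",T)])
E
```

```text
time_s: 47.45
ee_pos: [0.6039, -0.0073, 0.34]
eef_rot: [0.027, 0.738, -0.673, -0.028]
force: [-0.4, -0.1, 0.0]
finger_gap: 0.0399
t 47.45 [ 0.6039 -0.0073  0.34  ] toolz [-0.0772 -0.0017 -0.997 ] dq [ 0.    0.    0.    0.   -0.01 -0.  ]
t=47.5 pos=[ 0.6039 -0.0073  0.34  ] yaw=-84.8 gap=0.0399 F=[-0.4 -0.1  0. ] toolshift=[ 0.0035 -0.0007 -0.0081] roll=-0.3 (j6=77) tilt=4.43
cam [-0.0971693  -0.06030078  0.30262681]
jaw_front [(0.78, array([-0.0872, -0.0756,  0.0695]))]
jaw_back [(0.77, array([-0.0864,  0.0333,  0.0679])), (0.67, array([-0.0297,  0.0825,  0.056 ]))]
```

View pics/w32c.png

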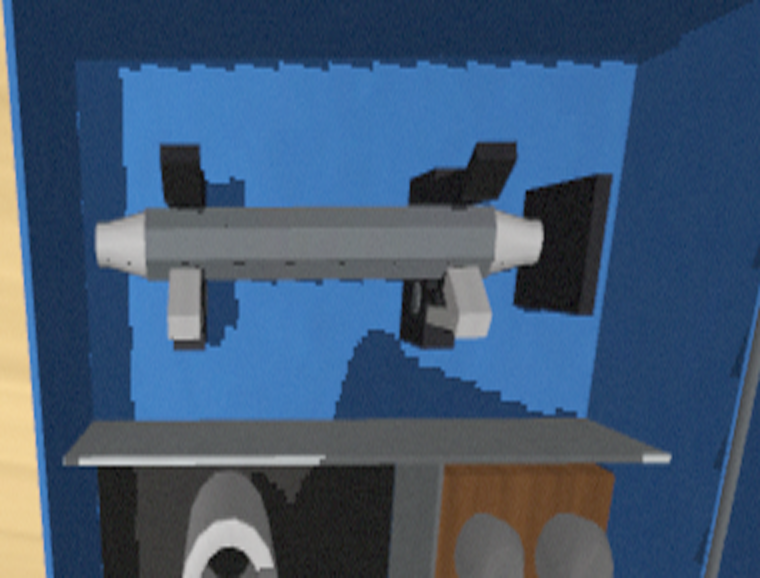

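Run:
```python
from h import *
p=env.camera_params("wrist"); K=p['K']
def mk(yaw,z,pos):
    z=np.array(z); z=z/np.linalg.norm(z); x=np.array([np.cos(np.radians(yaw)),np.sin(np.radians(yaw)),0]); x-=z*(x@z); x/=np.linalg.norm(x); y=np.cross(z,x)
    T=np.eye(4); T[:3,:3]=np.c_[x,y,z]; T[:3,3]=pos; return T@p['tool_from_camera']
TA=mk(-83.9,[.0183,-.0026,-.9998],[.6054,-.0107,.3481]); _,TB=campose("wrist")
A=lambda u,v:[205+u/2,20+v/3.5]; B=lambda u,v:[205+u/2,v/3.4]
for nm,a,b,z in [("tine outer F",A(175,223),B(182,146),.075),("nose inner F",A(176,330),B(185,268),.065),("nose outer F",A(176,398),B(185,340),.06),("base end F",A(180,402),B(188,349),.045),("partition top",A(230,505),B(230,460),.064),("tine outer B",A(450,230),B(495,143),.075),("nose inner B",A(425,337),B(462,268),.065),("nose outer B",A(440,398),B(474,338),.06),("base end B",A(400,404),B(425,348),.045),("floor edge",A(300,152),B(300,66),.004)]:
    print(nm,(inch(back([a],z,K,TA)[0])[:2]*1e3).round(1),(inch(back([b],z,K,TB)[0])[:2]*1e3).round(1))
```

```text
tine outer F [-119.4  -74.1] [-121.5  -72.8]
nose inner F [-95.6 -74.7] [-97.9 -73. ]
nose outer F [-78.8 -75.2] [-81.9 -73.8]
base end F [-76.4 -74.4] [-78.6 -73.4]
partition top [-52.  -50.7] [-53.9 -55.4]
tine outer B [-119.    36.5] [-121.4   38.5]
nose inner B [-95.   32.9] [-97.2  34.6]
nose outer B [-79.9  43.2] [-81.7  44. ]
base end B [-76.9  30.2] [-78.3  29.5]
floor edge [-144.5  -15.2] [-147.1  -22.9]
```

Run:
```python
from h import *
o=env.get_obs(); Rm=rot(o['eef_rot']).as_matrix(); go(ch(.055,-.1285,.13)-.173*Rm[:,2],-84.5)
```

```text
t=47.6 pos=[ 0.6056 -0.0084  0.3404] yaw=-84.8 gap=0.0401 F=[ 0.3 -1.3  0.2] toolshift=[-0.0681  0.0587  0.0428] roll=-0.3 (j6=77) tilt=4.32
```

```bash
python3 -m pendant '{"grip":[0.04,0.04,0.04,0.04,0.04,0.04,0.04],"travel":[[-0.012,0.01,0],[-0.018,0.016,0.01],[-0.018,0.016,0.014],[-0.012,0.01,0.014],[-0.005,0.004,0.006],[0,0,0],[0,0,0]],"roll":[0,0,0,0,0,0,0]}'
python3 - <<'E'
from h import *
tl(); o=env.get_obs(); Rm=rot(o['eef_rot']).as_matrix(); go(ch(.055,-.1285,.075)-.173*Rm[:,2],-84.5)
im,K,T=shot("wrist","w33.png")
E
```

```text
time_s: 48.3
ee_pos: [0.5402, 0.0535, 0.2992]
eef_rot: [0.026, 0.737, -0.675, -0.027]
force: [-0.3, -0.2, -0.3]
finger_gap: 0.0402
t 48.3 [0.5402 0.0535 0.2992] toolz [-0.0748 -0.0017 -0.9972] dq [ 0.  0. -0. -0. -0.  0.]
t=48.3 pos=[0.5402 0.0535 0.2992] yaw=-85.0 gap=0.0402 F=[-0.3 -0.2 -0.3] toolshift=[-0.0004 -0.0016  0.0517] roll=-0.5 (j6=82) tilt=4.29
```

View pics/w33.png

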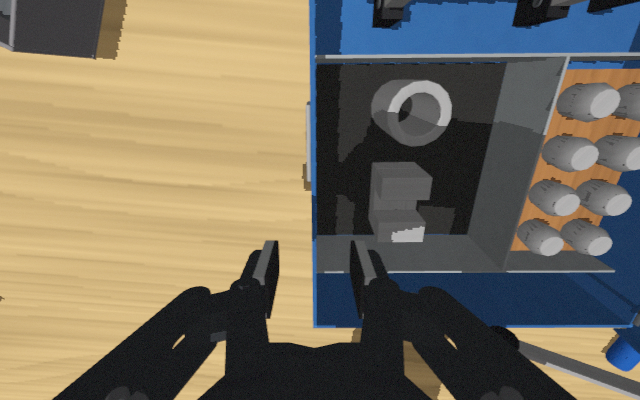

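```bash
python3 -m pendant '{"grip":[0.04,0.04,0.04,0.04,0.04,0,0,0,0,0],"travel":[[0,-0.001,0.012],[0,0,0.018],[0,0,0.015],[0,0,0.006],[0,0,0],[0,0,0],[0,0,0],[0,0,0],[0,0,0],[0,0,0]],"roll":[-0.5,0,0,0,0,0,0,0,0,0]}'
python3 - <<'E'
from h import *
tl(); o=env.get_obs(); Rm=rot(o['eef_rot']).as_matrix(); go(ch(.055,-.1285,.075)-.173*Rm[:,2],-84.5)
E
for i in 1 2; do python3 -m pendant '{"grip":[0],"travel":[[0,0.01,0]],"roll":[0]}'|grep force; python3 -c "from h import *;tl()"; done
```

```text
time_s: 49.35
ee_pos: [0.5411, 0.0534, 0.248]
eef_rot: [0.021, 0.74, -0.672, -0.027]
force: [0.4, -0.1, -4.7]
finger_gap: 0.0012
t 49.35 [0.5411 0.0534 0.248 ] toolz [-0.068   0.0041 -0.9977] dq [ 0. -0.  0. -0. -0.  0.]
t=49.4 pos=[0.5411 0.0534 0.248 ] yaw=-84.6 gap=0.0012 F=[ 0.4 -0.1 -4.7] toolshift=[0.     0.0044 0.0007] roll=-0.1 (j6=82) tilt=3.91
force: [32.4, 7.5, -20.9]
t 49.45 [0.5353 0.0528 0.2495] toolz [-0.0511  0.0058 -0.9987] dq [-0.03 -0.25  0.24  0.02 -0.12 -0.02]
force: [25.1, 6.4, -23.2]
t 49.55 [0.5296 0.0521 0.2512] toolz [-0.0332  0.0077 -0.9994] dq [-0.02 -0.22  0.22  0.02 -0.17 -0.03]
```

```bash
for r in '{"grip":[0],"travel":[[-0.002,0.01,0.001]],"roll":[0]}'; do python3 -m pendant '{"grip":[0],"travel":[[-0.002,0.01,0.001]],"roll":[0]}'|grep force; python3 -c "from h import *;tl()"; done; python3 -m pendant '{"grip":[0,0,0],"travel":[[-0.002,0.007,0],[0,0,0],[0,0,0]],"roll":[0,0,0]}'|grep force; python3 -c "from h import *;tl()"
```

```text
force: [24.2, -6.9, -20.7]
t 49.65 [0.5239 0.0524 0.2523] toolz [-0.0142  0.006  -0.9999] dq [ 0.   -0.21  0.22 -0.01 -0.24  0.01]
force: [2.3, 2.8, -5.2]
t 49.95 [0.5197 0.0523 0.2533] toolz [ 3.0e-04  4.4e-03 -1.0e+00] dq [-0.   -0.    0.    0.01 -0.    0.  ]
```

```bash
python3 -m pendant '{"grip":[0.03,0.03,0.03,0.02,0.0,0.0,0,0],"travel":[[0,0,0],[0,0,0],[0,0,-0.012],[0,0,-0.02],[0,0,-0.025],[0,0,-0.02],[0,0,-0.012],[0,0,-0.004]],"roll":[0,0,0,0,0,0,0,0]}'
python3 - <<'E'
from h import *
tl(); o=env.get_obs(); Rm=rot(o['eef_rot']).as_matrix(); go(ch(.134,-.010,.17)-.173*Rm[:,2],-84.5)
E
```

```text
time_s: 50.75
ee_pos: [0.5203, 0.0515, 0.3559]
eef_rot: [-0.003, 0.739, -0.674, 0.001]
force: [-0.5, 0.3, -0.5]
finger_gap: 0.0
t 50.75 [0.5203 0.0515 0.3559] toolz [ 0.0043  0.0033 -1.    ] dq [-0.   -0.05 -0.04  0.    0.08  0.  ]
t=50.8 pos=[0.5203 0.0515 0.3559] yaw=-84.8 gap=0.0000 F=[-0.5  0.3 -0.5] toolshift=[0.1177 0.0745 0.0122] roll=-0.3 (j6=82) tilt=0.31
```

```bash
python3 -m pendant '{"grip":[0,0,0,0,0,0,0],"travel":[[0.012,0.008,0],[0.02,0.013,0],[0.024,0.016,0],[0.024,0.016,0],[0.02,0.012,0],[0.01,0.006,0],[0,0,0]],"roll":[-0.3,0,0,0,0,0,0]}'
python3 - <<'E'
from h import *
tl(); o=env.get_obs(); Rm=rot(o['eef_rot']).as_matrix(); go(ch(.134,-.010,.15)-.173*Rm[:,2],-84.5)
im,K,T=shot("wrist","w34.png"); print("knee px",proj([ch(.134,0,.121),ch(.123,0,.131),ch(.145,0,.131)],K,T).round(1))
print([(s,inch(p).round(4)) for s,p in find("stay_knee","wrist",T)])
im,K,T=shot("scene"); print("scene knee px",proj([ch(.134,0,.121)],K,T)); cv2.imwrite("pics/s34.png",cv2.resize(im[60:280,180:380,::-1],None,fx=2.7,fy=2.7,interpolation=cv2.INTER_CUBIC))
print([(s,inch(p).round(4)) for s,p in find("stay_knee","scene",T)])
E
```

```text
time_s: 51.45
ee_pos: [0.4579, -0.0677, 0.3551]
eef_rot: [-0.003, 0.741, -0.671, 0.0]
force: [0.7, 1.1, 0.3]
finger_gap: 0.0002
t 51.45 [ 0.4579 -0.0677  0.3551] toolz [ 0.0047  0.0038 -1.    ] dq [ 0.    0.    0.    0.01 -0.    0.01]
t=51.5 pos=[ 0.4579 -0.0677  0.3551] yaw=-84.3 gap=0.0002 F=[0.7 1.1 0.3] toolshift=[0.0048 0.0017 0.0321] roll=0.2 (j6=66) tilt=0.35
knee px [[333.7 215.8]
 [334.9 207. ]
 [334.2 234.4]]
[(0.73, array([0.1271, 0.044 , 0.1458])), (0.7, array([0.0761, 0.1082, 0.0743]))]
scene knee px [[312.58392225 172.50042974]]
[(0.61, array([0.1252, 0.0043, 0.137 ]))]
```

View pics/w34.png

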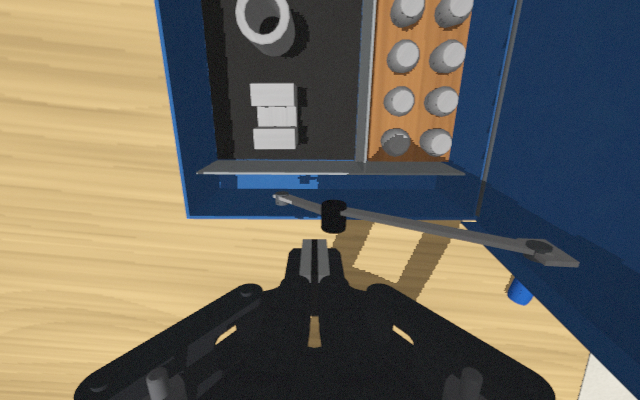

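View pics/s34.png

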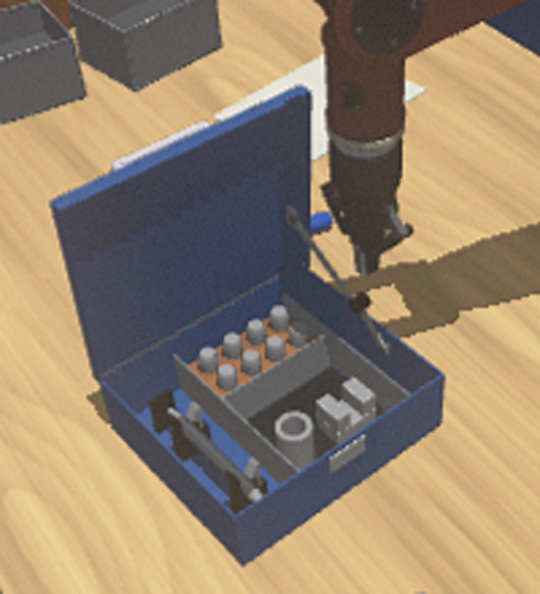

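```bash
python3 -m pendant '{"grip":[0,0,0,0,0],"travel":[[0.002,0.001,0.008],[0.001,0.001,0.012],[0,0,0.012],[0,0,0.006],[0,0,0]],"roll":[0,0,0,0,0]}'
python3 - <<'E'
from h import *
tl(); o=env.get_obs(); Rm=rot(o['eef_rot']).as_matrix(); print("tip",inch(o['ee_pos']+.173*Rm[:,2]).round(4),o['force'])
E
python3 -m pendant '{"grip":[0,0],"travel":[[0,0,0.006],[0,0,0.005]],"roll":[0,0]}'
python3 - <<'E'
from h import *
tl(); o=env.get_obs(); Rm=rot(o['eef_rot']).as_matrix(); print("tip",inch(o['ee_pos']+.173*Rm[:,2]).round(4),o['force'])
E
```

```text
time_s: 52.15
ee_pos: [0.4574, -0.0671, 0.3126]
eef_rot: [-0.003, 0.743, -0.669, -0.001]
force: [-0.1, 1.2, 0.4]
finger_gap: -0.0001
t 52.15 [ 0.4574 -0.0671  0.3126] toolz [ 0.0031  0.0055 -1.    ] dq [ 0.    0.01  0.    0.   -0.    0.  ]
tip [ 0.1331 -0.0157  0.1396] [-0.1252543   1.24696537  0.43921906]
time_s: 52.35
ee_pos: [0.4577, -0.067, 0.3012]
eef_rot: [-0.003, 0.743, -0.669, -0.0]
force: [0.0, 0.0, 0.2]
finger_gap: -0.0001
t 52.35 [ 0.4577 -0.067   0.3012] toolz [ 0.0036  0.0053 -1.    ] dq [ 0.    0.07  0.03  0.   -0.11 -0.  ]
tip [ 0.1327 -0.0157  0.1282] [0.02762104 0.01724376 0.23342788]
```

```bash
python3 -m pendant '{"grip":[0,0,0,0],"travel":[[0.003,0,-0.006],[0.006,0,0],[0.001,0,0.005],[0.001,0,0.005]],"roll":[0,0,0,0]}'
python3 - <<'E'
from h import *
tl(); o=env.get_obs(); Rm=rot(o['eef_rot']).as_matrix(); print("tip",inch(o['ee_pos']+.173*Rm[:,2]).round(4),o['force'])
E
```

```text
time_s: 52.75
ee_pos: [0.4601, -0.0803, 0.2995]
eef_rot: [-0.003, 0.744, -0.669, 0.003]
force: [-0.0, -3.6, 4.7]
finger_gap: -0.0002
t 52.75 [ 0.4601 -0.0803  0.2995] toolz [ 7.6e-03  6.0e-04 -1.0e+00] dq [-0.03  0.07  0.01 -0.01 -0.12 -0.03]
tip [ 0.1311 -0.0013  0.1265] [-3.62579218e-03 -3.57020718e+00  4.70701765e+00]
```

```bash
python3 -m pendant '{"grip":[0,0],"travel":[[-0.003,0,0.004],[-0.001,0,0.006]],"roll":[0,0]}'
python3 - <<'E'
from h import *
tl(); o=env.get_obs(); Rm=rot(o['eef_rot']).as_matrix(); print("tip",inch(o['ee_pos']+.173*Rm[:,2]).round(4),o['force'])
im,K,T=shot("wrist","w35.png")
E
```

```text
time_s: 52.95
ee_pos: [0.4608, -0.0776, 0.291]
eef_rot: [-0.003, 0.743, -0.669, 0.005]
force: [-0.6, 1.3, 1.8]
finger_gap: 0.0
t 52.95 [ 0.4608 -0.0776  0.291 ] toolz [ 0.0119 -0.0018 -0.9999] dq [ 0.01  0.08  0.05 -0.01 -0.14  0.02]
tip [ 0.1294 -0.0035  0.118 ] [-0.57778325  1.34830162  1.82960652]
```

View pics/w35.png

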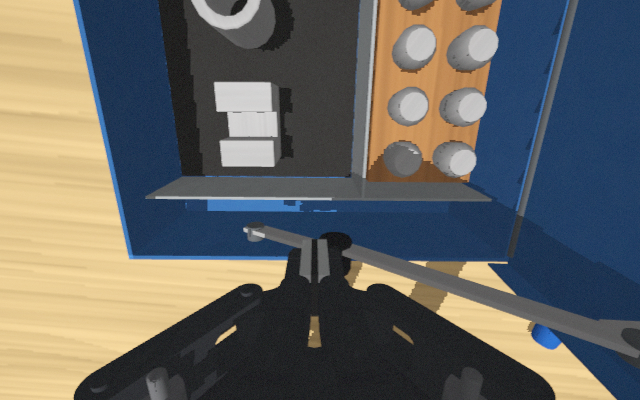

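```bash
python3 - <<'E'
from h import *
K,T=campose("wrist")
for q in [(.134,0,.121),(.134,.004,.113),(.134,.008,.106),(.134,.016,.091)]: print(q,proj([ch(*q)],K,T)[0].round(1),proj([ch(q[0]-.011,q[1],q[2])],K,T)[0].round(1))
E
python3 - <<'E'
import cv2
im=cv2.imread("pics/w35.png"); cv2.imwrite("pics/w35c.png",cv2.resize(im[200:320,230:400],None,fx=4.5,fy=4.5,interpolation=cv2.INTER_CUBIC))
E
```

```text
(0.134, 0, 0.121) [321.7 264.1] [322.  246.4]
(0.134, 0.004, 0.113) [328.1 256.8] [328.6 239.8]
(0.134, 0.008, 0.106) [334.1 251. ] [334.7 234.5]
(0.134, 0.016, 0.091) [344.7 239.9] [345.4 224.5]
```

View pics/w35c.png

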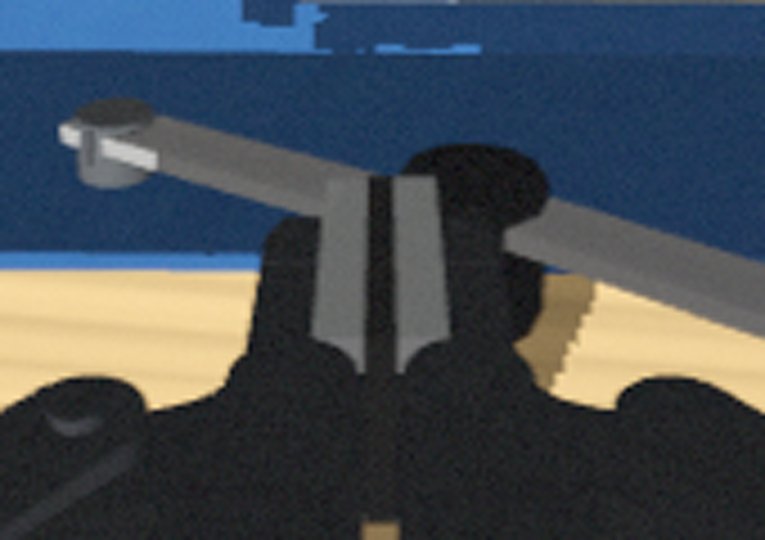

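```bash
python3 -m pendant '{"grip":[0,0,0],"travel":[[0.005,-0.001,0.005],[0.004,-0.001,0.006],[0.004,0,0.006]],"roll":[0,0,0]}'
python3 - <<'E'
from h import *
tl(); o=env.get_obs(); Rm=rot(o['eef_rot']).as_matrix(); print("tip",inch(o['ee_pos']+.173*Rm[:,2]).round(4),o['force'])
im,K,T=shot("wrist","w36.png")
cv2.imwrite("pics/w36c.png",cv2.resize(im[180:320,230:400,::-1],None,fx=4,fy=4,interpolation=cv2.INTER_CUBIC))
for q in [(.123,.008,.106),(.123,.012,.098),(.123,.016,.091),(.123,.02,.085)]: print(q,((proj([ch(*q)],K,T)[0]-[230,180])*4).round(1))
E
```

```text
time_s: 53.3
ee_pos: [0.4632, -0.0892, 0.2707]
eef_rot: [-0.003, 0.743, -0.669, 0.002]
force: [0.3, 4.7, 2.6]
finger_gap: -0.0003
t 53.3 [ 0.4632 -0.0892  0.2707] toolz [ 0.0072  0.0027 -1.    ] dq [-0.08  0.13  0.01  0.01 -0.14 -0.08]
tip [0.1288 0.0074 0.0977] [0.27348736 4.68732265 2.5878288 ]
(0.123, 0.008, 0.106) [343.2 288.4]
(0.123, 0.012, 0.098) [371.5 260.2]
(0.123, 0.016, 0.091) [397.5 237.7]
(0.123, 0.02, 0.085) [422.  219.9]
```

View pics/w36c.png

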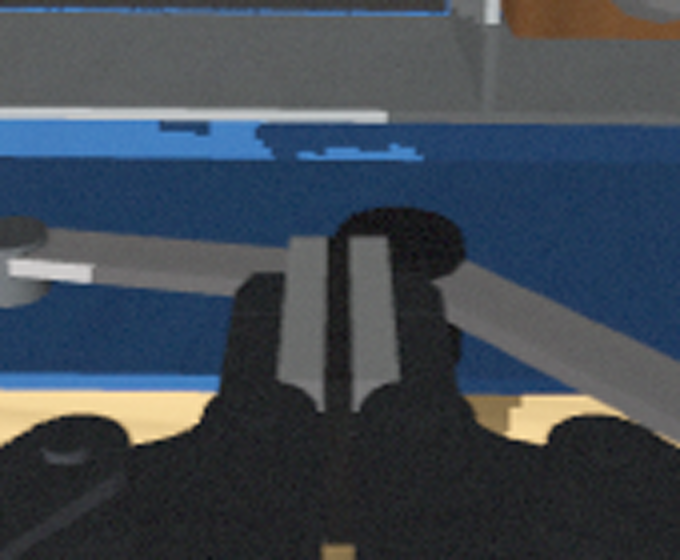

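```bash
python3 -m pendant '{"grip":[0,0,0],"travel":[[0.002,0,0.004],[0.001,0,0.003],[0,0,0]],"roll":[0,0,0]}'
python3 - <<'E'
from h import *
o=env.get_obs(); Rm=rot(o['eef_rot']).as_matrix(); print("tip",inch(o['ee_pos']+.173*Rm[:,2]).round(4),o['force'])
E
python3 -m pendant '{"grip":[0,0,0,0,0,0,0],"travel":[[-0.004,0,-0.008],[-0.004,0,-0.015],[0,0,-0.025],[0,0,-0.03],[0,0,-0.03],[0,0,-0.02],[0,0,0]],"roll":[0,0,0,0,0,0,0]}'
python3 - <<'E'
from h import *
tl(); im,K,T=shot("wrist","w37.png")
for q in [(.134,0,.121),(.134,.008,.106),(.134,.016,.091),(.134,.02,.085)]: print(q,proj([ch(*q)],K,T)[0].round(1))
im,K,T=shot("scene"); cv2.imwrite("pics/s37.png",cv2.resize(im[60:280,180:380,::-1],None,fx=2.7,fy=2.7,interpolation=cv2.INTER_CUBIC))
E
```

```text
time_s: 53.65
ee_pos: [0.4636, -0.0932, 0.2616]
eef_rot: [-0.003, 0.743, -0.669, 0.001]
force: [-0.6, 0.2, 1.6]
finger_gap: 0.0001
tip [0.129  0.0114 0.0886] [-0.57678779  0.16258334  1.61316695]
time_s: 54.35
ee_pos: [0.4609, -0.0846, 0.3964]
eef_rot: [-0.002, 0.743, -0.669, 0.003]
force: [0.9, -0.3, -0.8]
finger_gap: -0.0
t 54.35 [ 0.4609 -0.0846  0.3964] toolz [ 0.0061 -0.0011 -1.    ] dq [ 0.   -0.    0.03 -0.   -0.02  0.  ]
(0.134, 0, 0.121) [310.6 200.3]
(0.134, 0.008, 0.106) [319.  195.4]
(0.134, 0.016, 0.091) [326.6 190.9]
(0.134, 0.02, 0.085) [330.2 189.2]
```

View pics/w37.png

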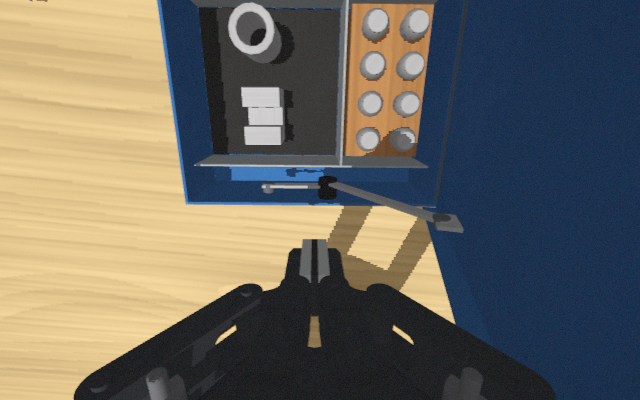

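View pics/s37.png

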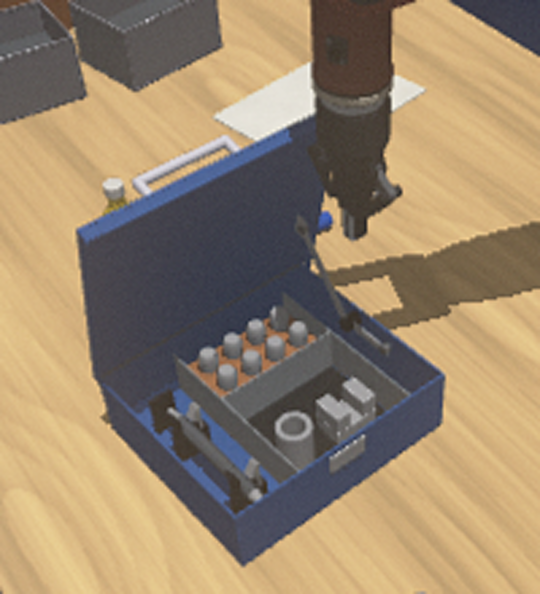

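```bash
cat >> h.py <<'E'
def bar(th,x=0,r=.225,n=.051):
    return ch(x,.13-r*np.cos(th)+n*np.sin(th),.09+r*np.sin(th)+n*np.cos(th))
E
python3 - <<'E'
from h import *
K,T=campose("scene")
for th in np.arange(1.1,1.55,.05):
    print(round(th,2),((proj([bar(th,-.055),bar(th,.055),bar(th,-.15,.264,0),bar(th,.15,.264,0)],K,T)-[180,60])*2.7).round(0).tolist())
E
```

```text
1.1 [[164.0, 212.0], [252.0, 168.0], [115.0, 277.0], [361.0, 149.0]]
1.15 [[158.0, 205.0], [246.0, 161.0], [107.0, 266.0], [353.0, 139.0]]
1.2 [[151.0, 198.0], [239.0, 155.0], [98.0, 255.0], [345.0, 130.0]]
1.25 [[144.0, 191.0], [232.0, 149.0], [90.0, 245.0], [337.0, 122.0]]
1.3 [[138.0, 186.0], [226.0, 143.0], [82.0, 235.0], [330.0, 114.0]]
1.35 [[131.0, 180.0], [219.0, 138.0], [74.0, 226.0], [322.0, 106.0]]
1.4 [[125.0, 175.0], [213.0, 134.0], [66.0, 217.0], [314.0, 99.0]]
1.45 [[119.0, 171.0], [207.0, 130.0], [58.0, 209.0], [306.0, 92.0]]
1.5 [[114.0, 167.0], [201.0, 127.0], [51.0, 202.0], [298.0, 86.0]]
```

```bash
python3 -m pendant '{"grip":[0.03,0.03,0.03,0.03,0.03,0.03,0.03],"travel":[[0,0,-0.015],[0,0,-0.025],[0,0,-0.03],[0,0,-0.035],[0,0,-0.03],[0,0,-0.02],[0,0,-0.005]],"roll":[0,0,0,0,0,0,0]}'
python3 - <<'E'
from h import *
tl(); o=env.get_obs(); Rm=rot(o['eef_rot']).as_matrix(); b=bar(1.27); print(b); go(b+[0,0,.09]-.153*Rm[:,2],-84.5)
E
```

```text
time_s: 55.15
ee_pos: [0.4591, -0.0841, 0.552]
eef_rot: [0.003, 0.743, -0.669, -0.009]
force: [0.7, -0.1, -0.2]
finger_gap: 0.03
t 55.15 [ 0.4591 -0.0841  0.552 ] toolz [-0.0169  0.0071 -0.9998] dq [-0.    0.01 -0.07  0.    0.09  0.  ]
[ 0.60273922 -0.18053111  0.32000802]
t=55.1 pos=[ 0.4591 -0.0841  0.552 ] yaw=-84.0 gap=0.0300 F=[ 0.7 -0.1 -0.2] toolshift=[ 0.1122 -0.135  -0.0141] roll=0.5 (j6=64) tilt=1.05
```

```bash
python3 -m pendant '{"grip":[0.03,0.03,0.03,0.03,0.03,0.03,0.03],"travel":[[0.01,-0.012,-0.005],[0.018,-0.022,-0.006],[0.025,-0.03,0],[0.025,-0.03,0],[0.02,-0.024,0],[0.01,-0.012,0],[0,0,0]],"roll":[0.3,0,0,0,0,0,0]}'
python3 - <<'E'
from h import *
tl(); o=env.get_obs(); Rm=rot(o['eef_rot']).as_matrix(); b=bar(1.27);  go(b+[0,0,.09]-.153*Rm[:,2],-84.5)
im,K,T=shot("wrist","w38.png")
for th in (1.2,1.25,1.3,1.35): print(th,proj([bar(th,-.055),bar(th),bar(th,-.15,.264,0),bar(th,.15,.264,0)],K,T).round(0).tolist())
E
```

```text
time_s: 55.85
ee_pos: [0.6041, -0.1817, 0.5508]
eef_rot: [0.005, 0.741, -0.671, -0.015]
force: [-0.3, -0.3, -0.7]
finger_gap: 0.0304
t 55.85 [ 0.6041 -0.1817  0.5508] toolz [-0.029   0.012  -0.9995] dq [0.   0.01 0.02 0.   0.01 0.  ]
t=55.9 pos=[ 0.6041 -0.1817  0.5508] yaw=-84.3 gap=0.0304 F=[-0.3 -0.3 -0.7] toolshift=[ 0.0008 -0.0027 -0.0122] roll=0.2 (j6=60) tilt=1.80
1.2 [[295.0, 135.0], [296.0, 208.0], [171.0, -45.0], [229.0, 371.0]]
1.25 [[311.0, 135.0], [311.0, 209.0], [191.0, -49.0], [241.0, 376.0]]
1.3 [[328.0, 135.0], [326.0, 209.0], [213.0, -53.0], [255.0, 380.0]]
1.35 [[345.0, 135.0], [342.0, 209.0], [237.0, -56.0], [269.0, 384.0]]
```

View pics/w38.png

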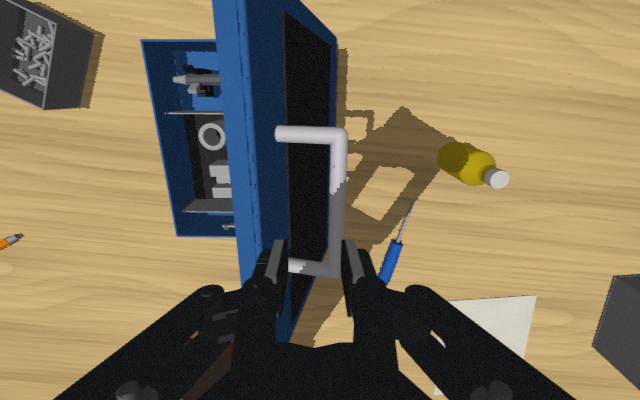

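```bash
python3 -m pendant '{"grip":[0.035,0.035,0.035,0.035,0.035],"travel":[[0.008,-0.002,0],[0.008,0,0.008],[0,0,0.015],[0,0,0.015],[0,0,0]],"roll":[0,0,0,0,0]}'
python3 - <<'E'
from h import *
tl(); o=env.get_obs(); Rm=rot(o['eef_rot']).as_matrix(); b=bar(1.34);  go(b-.153*Rm[:,2],-84.5)
im,K,T=shot("wrist","w39.png")
for th in (1.3,1.34,1.38): print(th,proj([bar(th,-.055),bar(th)],K,T).round(0).tolist())
E
```

```text
time_s: 56.4
ee_pos: [0.6038, -0.196, 0.5079]
eef_rot: [0.006, 0.742, -0.67, -0.017]
force: [-0.3, -0.0, -0.1]
finger_gap: 0.0351
t 56.4 [ 0.6038 -0.196   0.5079] toolz [-0.0326  0.0137 -0.9994] dq [ 0.   -0.02 -0.01  0.    0.01  0.  ]
t=56.4 pos=[ 0.6038 -0.196   0.5079] yaw=-84.2 gap=0.0351 F=[-0.3 -0.  -0.1] toolshift=[ 0.0038 -0.0062  0.0341] roll=0.3 (j6=59) tilt=2.03
1.3 [[305.0, 142.0], [306.0, 233.0]]
1.34 [[322.0, 142.0], [321.0, 233.0]]
1.38 [[339.0, 142.0], [336.0, 233.0]]
```

View pics/w39.png

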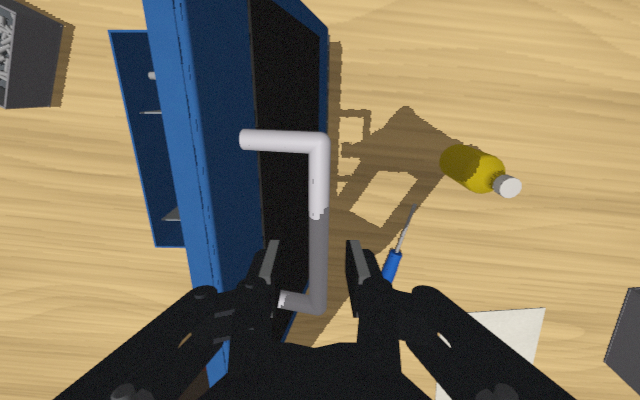

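```bash
python3 -m pendant '{"grip":[0.035,0.035,0.035,0.035,0.035],"travel":[[0.002,-0.003,0.006],[0.001,-0.002,0.012],[0,0,0.012],[0,0,0.005],[0,0,0]],"roll":[0,0,0,0,0]}'
python3 - <<'E'
from h import *
tl(); o=env.get_obs(); Rm=rot(o['eef_rot']).as_matrix(); b=bar(1.333);  go(b-.153*Rm[:,2],-84.5)
im,K,T=shot("wrist","w40.png")
for th in (1.3,1.34,1.38): print(th,proj([bar(th,-.055),bar(th)],K,T).round(0).tolist())
E
```

```text
time_s: 56.95
ee_pos: [0.6085, -0.1975, 0.472]
eef_rot: [0.005, 0.742, -0.67, -0.015]
force: [-0.8, 0.5, -0.0]
finger_gap: 0.0349
t 56.95 [ 0.6085 -0.1975  0.472 ] toolz [-0.0297  0.0125 -0.9995] dq [ 0.  0.  0.  0. -0.  0.]
t=57.0 pos=[ 0.6085 -0.1975  0.472 ] yaw=-84.2 gap=0.0349 F=[-0.8  0.5 -0. ] toolshift=[-0.0006 -0.0001 -0.0016] roll=0.3 (j6=59) tilt=1.85
1.3 [[296.0, 168.0], [298.0, 276.0]]
1.34 [[318.0, 168.0], [317.0, 276.0]]
1.38 [[339.0, 168.0], [335.0, 276.0]]
```

View pics/w40.png

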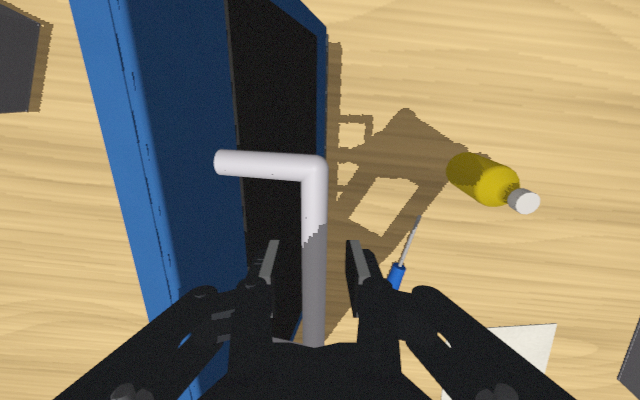

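```bash
cat >> h.py <<'E'
def lid2(n=8,dth=-0.06,d=.151):
    o=env.get_obs(); Rm=rot(o['eef_rot']).as_matrix(); b=inch(o['ee_pos']+d*Rm[:,2]); y=b[1]-.13; z=b[2]-.09
    f=lambda a: np.array([-.225*np.cos(a)+.051*np.sin(a), .225*np.sin(a)+.051*np.cos(a)])
    th=np.arctan2(z,-y)-np.arctan2(.051,.225); r=np.hypot(y,z)
    print(f"t={o['time_s']:.2f} th={th:.3f} rerr={1000*(r-np.hypot(.225,.051)):.1f}mm barx={b[0]:.4f} F={o['force'].round(1)} gap={o['finger_gap']:.4f} toolz={Rm[:2,2].round(3)}")
    a=th; p=f(th)
    for i in range(n):
        a+=dth; q=f(a); w=RC@np.array([0,(q-p)[0],(q-p)[1]]); print(round(a,3),(Rm.T@w).round(4)); p=q
E
python3 -m pendant '{"grip":[0,0,0,0,0],"travel":[[0,0,0],[0,0,0],[0,0,0],[0,0,0],[0,0,0]],"roll":[0,0,0,0,0]}'; python3 -c "from h import *;lid2(12)"
```

```text
time_s: 57.5
ee_pos: [0.6086, -0.1975, 0.4729]
eef_rot: [0.005, 0.742, -0.67, -0.015]
force: [0.0, 0.1, -2.1]
finger_gap: 0.01
t=57.50 th=1.336 rerr=1.2mm barx=-0.0001 F=[ 0.   0.1 -2.1] gap=0.0100 toolz=[-0.029  0.012]
1.276 [-0.0138 -0.0001  0.0008]
1.216 [-0.0137 -0.0001  0.0016]
1.156 [-0.0136 -0.0001  0.0024]
1.096 [-0.0135 -0.0002  0.0032]
1.036 [-0.0132 -0.0002  0.004 ]
0.976 [-0.013  -0.0002  0.0048]
0.916 [-0.0127 -0.0002  0.0056]
0.856 [-0.0123 -0.0002  0.0063]
0.796 [-0.0119 -0.0003  0.0071]
0.736 [-0.0114 -0.0003  0.0078]
0.676 [-0.011  -0.0003  0.0084]
0.616 [-0.0104 -0.0003  0.0091]
```

```bash
python3 -m pendant '{"grip":[0,0,0,0,0],"travel":[[-0.009,0,0.0005],[-0.013,0,0.0014],[-0.0136,0,0.0024],[-0.0135,0,0.0032],[-0.013,0,0.004]],"roll":[0,0,0,0,0]}'; python3 -c "from h import *;lid2(10)"
```

```text
time_s: 58.0
ee_pos: [0.6018, -0.1335, 0.4644]
eef_rot: [0.006, 0.741, -0.671, -0.011]
force: [2.2, -2.2, -0.4]
finger_gap: 0.01
t=58.00 th=1.060 rerr=2.3mm barx=-0.0001 F=[ 2.2 -2.2 -0.4] gap=0.0100 toolz=[-0.023  0.006]
1.0 [-0.0131 -0.0001  0.0044]
0.94 [-0.0128 -0.0002  0.0052]
0.88 [-0.0125 -0.0002  0.006 ]
0.82 [-0.0121 -0.0002  0.0067]
0.76 [-0.0117 -0.0002  0.0074]
0.7 [-0.0112 -0.0002  0.0081]
0.64 [-0.0107 -0.0002  0.0088]
0.58 [-0.0102 -0.0002  0.0094]
0.52 [-0.0096 -0.0003  0.01  ]
0.46 [-0.009  -0.0003  0.0105]
```

```bash
python3 -m pendant '{"grip":[0,0,0,0,0,0],"travel":[[-0.013,0,0.005],[-0.0128,0,0.0055],[-0.0125,0,0.0062],[-0.012,0,0.0067],[-0.0117,0,0.0074],[-0.0112,0,0.0081]],"roll":[0,0,0,0,0,0]}'; python3 -c "
from h import *
lid2(10,-.05)
im,K,T=shot('scene')
cv2.imwrite('pics/s41.png',cv2.resize(im[60:280,180:380,::-1],None,fx=2.7,fy=2.7,interpolation=cv2.INTER_CUBIC))"
```

```text
time_s: 58.6
ee_pos: [0.5933, -0.052, 0.4228]
eef_rot: [0.004, 0.742, -0.67, -0.009]
force: [4.5, -3.2, -4.7]
finger_gap: 0.0099
t=58.60 th=0.665 rerr=3.7mm barx=-0.0001 F=[ 4.5 -3.2 -4.7] gap=0.0099 toolz=[-0.019  0.006]
0.615 [-0.0087 -0.0002  0.0076]
0.565 [-0.0083 -0.0002  0.008 ]
0.515 [-0.0079 -0.0002  0.0084]
0.465 [-0.0075 -0.0002  0.0088]
0.415 [-0.007  -0.0002  0.0091]
0.365 [-0.0066 -0.0002  0.0095]
0.315 [-0.0061 -0.0002  0.0098]
0.265 [-0.0056 -0.0002  0.0101]
0.215 [-0.0051 -0.0002  0.0104]
0.165 [-0.0046 -0.0002  0.0106]
```

View pics/s41.png

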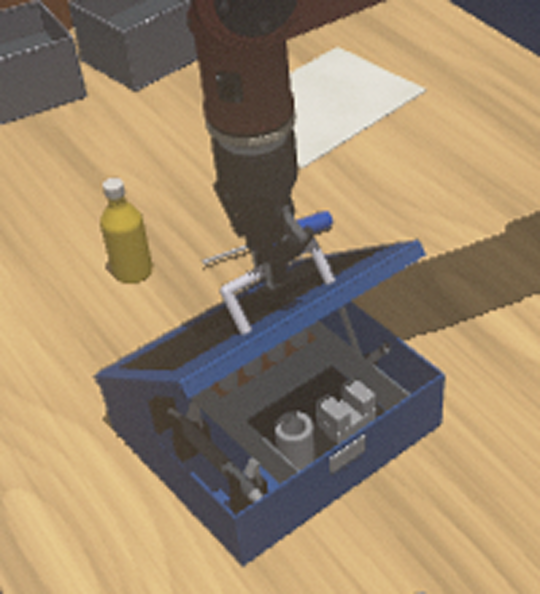

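Lid coming down under control. Next, down to about 0.3 rad.

```bash
python3 -m pendant '{"grip":[0,0,0,0,0,0],"travel":[[-0.0087,0,0.0076],[-0.0083,0,0.008],[-0.0079,0,0.0084],[-0.0075,0,0.0088],[-0.007,0,0.009],[-0.005,0,0.007]],"roll":[0,0,0,0,0,0]}'; python3 -c "from h import *;lid2(10,-.03)"
```

```text
time_s: 59.25
ee_pos: [0.5882, -0.0025, 0.3669]
eef_rot: [0.004, 0.742, -0.67, -0.007]
force: [4.6, -4.5, -1.4]
finger_gap: 0.0098
t=59.25 th=0.345 rerr=3.4mm barx=-0.0001 F=[ 4.6 -4.5 -1.4] gap=0.0098 toolz=[-0.017  0.004]
0.315 [-0.0036 -0.0001  0.0059]
0.285 [-0.0034 -0.0001  0.006 ]
0.255 [-0.0032 -0.0001  0.0061]
0.225 [-0.0031 -0.0001  0.0062]
0.195 [-0.0029 -0.0001  0.0063]
0.165 [-0.0027 -0.0001  0.0064]
0.135 [-0.0025 -0.0001  0.0065]
0.105 [-0.0023 -0.0001  0.0065]
0.075 [-0.0021 -0.0001  0.0066]
0.045 [-0.0019 -0.0001  0.0067]
```

```bash
python3 -m pendant '{"grip":[0,0,0,0,0,0,0],"travel":[[-0.0036,0,0.006],[-0.0034,0,0.006],[-0.0032,0,0.0061],[-0.0031,0,0.0062],[-0.0029,0,0.0063],[-0.0027,0,0.0064],[-0.0025,0,0.0065]],"roll":[0,0,0,0,0,0,0]}'; python3 -c "from h import *;lid2(6,-.03)"
```

```text
time_s: 59.95
ee_pos: [0.5855, 0.0207, 0.3184]
eef_rot: [0.005, 0.742, -0.67, -0.005]
force: [4.6, -5.4, -1.5]
finger_gap: 0.0096
t=59.95 th=0.116 rerr=2.4mm barx=-0.0001 F=[ 4.6 -5.4 -1.5] gap=0.0096 toolz=[-0.013 -0.001]
0.086 [-0.0022 -0.0001  0.0066]
0.056 [-0.002  -0.0001  0.0066]
0.026 [-0.0018 -0.0001  0.0067]
-0.004 [-0.0016 -0.0001  0.0067]
-0.034 [-0.0014 -0.0001  0.0068]
-0.064 [-0.0012 -0.0001  0.0068]
```

```bash
python3 -m pendant '{"grip":[0,0,0,0,0],"travel":[[-0.0015,0,0.0055],[-0.0015,0,0.0055],[-0.001,0,0.005],[-0.001,0,0.005],[-0.001,0,0.005]],"roll":[0,0,0,0,0]}'; python3 -c "from h import *;lid2(6,-.03)"
```

```text
time_s: 60.45
ee_pos: [0.5851, 0.0266, 0.2994]
eef_rot: [0.006, 0.742, -0.671, -0.003]
force: [-17.9, -8.7, 39.3]
finger_gap: 0.0097
t=60.45 th=0.031 rerr=1.8mm barx=-0.0003 F=[-17.9  -8.7  39.3] gap=0.0097 toolz=[-0.013 -0.006]
0.001 [-0.0017 -0.0001  0.0067]
-0.029 [-0.0015 -0.0001  0.0068]
-0.059 [-0.0013 -0.0001  0.0068]
-0.089 [-0.0011 -0.0001  0.0068]
-0.119 [-0.0009 -0.0001  0.0069]
-0.149 [-0.0006 -0.0001  0.0069]
```

```bash
python3 -m pendant '{"grip":[0,0],"travel":[[0,0,0],[0,0,0]],"roll":[0,0]}'; python3 -c "
from h import *
lid2(1)
im,K,T=shot('scene')
cv2.imwrite('pics/s42.png',cv2.resize(im[90:280,190:370,::-1],None,fx=3.2,fy=3.2,interpolation=cv2.INTER_CUBIC))"
```

```text
time_s: 60.65
ee_pos: [0.5848, 0.0264, 0.3004]
eef_rot: [0.006, 0.742, -0.671, -0.002]
force: [5.4, -3.2, -4.3]
finger_gap: 0.0098
t=60.65 th=0.035 rerr=1.9mm barx=-0.0001 F=[ 5.4 -3.2 -4.3] gap=0.0098 toolz=[-0.012 -0.006]
-0.025 [-0.0032 -0.0002  0.0135]
```

View pics/s42.png

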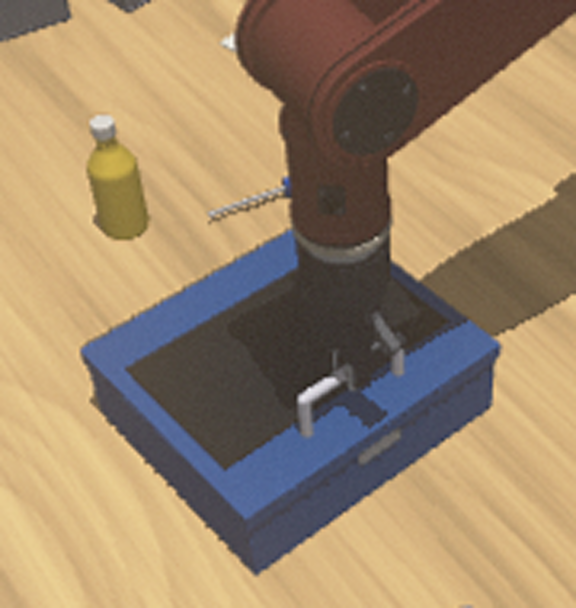

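```bash
for i in 1 2; do python3 -m pendant '{"grip":[0],"travel":[[0,0,0.003]],"roll":[0]}' | grep -E "ee_pos|force"; done; python3 -m pendant '{"grip":[0.03,0.03,0.03,0.03],"travel":[[0,0,0.001],[0,0,0],[0,0,0],[0,0,0]],"roll":[0,0,0,0]}'
python3 - <<'E'
from h import *
lid2(1)
im,K,T=shot('wrist','w43.png'); print(proj([bar(0,-.055),bar(0)],K,T).round(0).tolist(),proj([bar(.04,-.055),bar(.04)],K,T).round(0).tolist())
E
```

```text
ee_pos: [0.5849, 0.0265, 0.2994]
force: [-11.8, -2.7, 33.5]
ee_pos: [0.585, 0.0266, 0.2995]
force: [-11.2, -2.7, 26.3]
time_s: 61.3
ee_pos: [0.5832, 0.0287, 0.2966]
eef_rot: [0.007, 0.742, -0.671, -0.006]
force: [0.2, -0.4, 0.5]
finger_gap: 0.0301
t=61.30 th=0.016 rerr=4.0mm barx=0.0023 F=[ 0.2 -0.4  0.5] gap=0.0301 toolz=[-0.019 -0.002]
-0.044 [-0.0029 -0.0003  0.0135]
[[322.0, 161.0], [321.0, 267.0]] [[328.0, 165.0], [326.0, 278.0]]
```

View pics/w43.png

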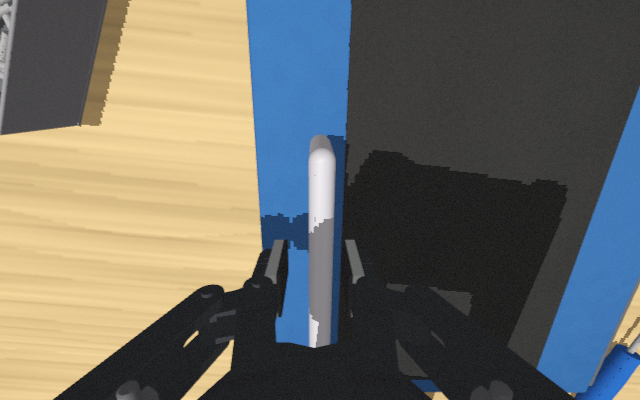

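```bash
python3 -m pendant '{"grip":[0.035,0.035,0.035,0.035,0.035,0.035,0.035],"travel":[[0.001,0,-0.01],[0,0,-0.02],[0,0,-0.03],[0,0,-0.04],[0,0,-0.04],[0,0,-0.03],[0,0,-0.01]],"roll":[0,0,0,0,0,0,0]}'; python3 -m pendant '{"grip":[0.035,0.035,0.035,0.035,0.035,0.035,0.035,0.035],"travel":[[-0.02,0.01,0],[-0.03,0.01,0],[-0.04,0.01,0],[-0.04,0.01,0],[-0.04,0.01,0],[-0.03,0,0],[-0.02,0,0],[0,0,0]],"roll":[0,0,0,0,0,0,0,0]}'
python3 - <<'E'
from h import *
tl()
im,K,T=shot('scene'); cv2.imwrite('pics/s44.png',cv2.resize(im[90:280,190:370,::-1],None,fx=3.2,fy=3.2,interpolation=cv2.INTER_CUBIC))
print(((proj([bar(0,-.055),bar(0,.055),bar(.03,-.055),bar(.03,.055),bar(0,-.15,.266,.006),bar(.03,-.15,.266,.006)],K,T)-[190,90])*3.2).round(0).tolist())
for q in "pin_bin oil_bottle screwdriver".split(): print(q,[(round(s,2),p.round(3)) for s,p in find(q,"scene",T,2)])
im,K,T=shot('top','t44.png')
E
```

```text
time_s: 62.05
ee_pos: [0.5858, 0.0281, 0.4812]
eef_rot: [0.01, 0.742, -0.671, -0.011]
force: [-0.4, 0.5, 0.6]
finger_gap: 0.035
time_s: 62.85
ee_pos: [0.5109, 0.2481, 0.4795]
eef_rot: [0.011, 0.74, -0.672, -0.011]
force: [0.7, -0.5, -0.2]
finger_gap: 0.0348
t 62.85 [0.5109 0.2481 0.4795] toolz [-0.0321 -0.0016 -0.9995] dq [-0.01  0.    0.02 -0.02 -0.   -0.02]
[[302.0, 402.0], [396.0, 340.0], [300.0, 396.0], [395.0, 334.0], [248.0, 520.0], [247.0, 515.0]]
pin_bin [(0.87, array([0.698, 0.264, 0.031]))]
oil_bottle [(0.86, array([ 0.606, -0.409,  0.079]))]
screwdriver [(0.46, array([ 0.383, -0.354,  0.018])), (0.34, array([ 0.62 , -0.033,  0.098]))]
```

View pics/s44.png

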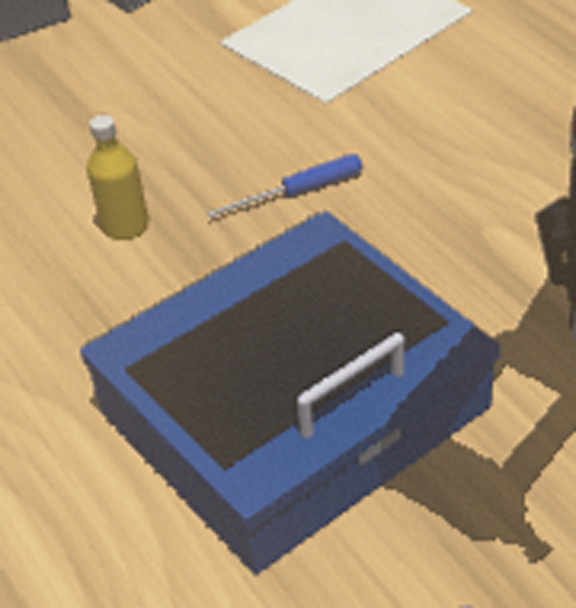

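View pics/t44.png

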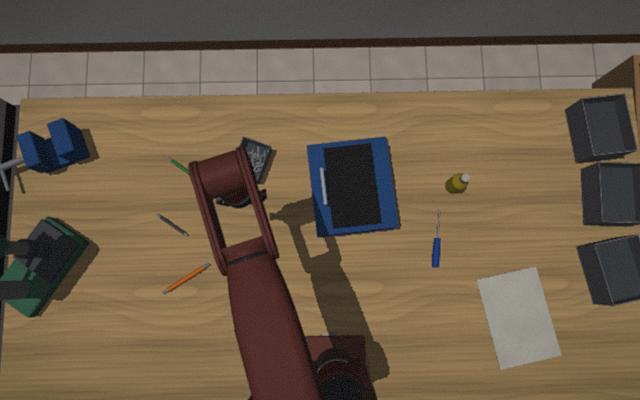

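Run:
```python
from h import *
a=cv2.imread("pics/scene0.png",0).astype(np.float32); b=cv2.cvtColor(env.get_image("scene"),cv2.COLOR_RGB2GRAY).astype(np.float32)
for s in [np.s_[170:235,275:325],np.s_[150:240,210:290],np.s_[110:170,210:310]]: print(cv2.phaseCorrelate(a[s],b[s],cv2.createHanningWindow((a[s].shape[1],a[s].shape[0]),cv2.CV_32F)))
a=cv2.imread("pics/top0.png",0).astype(np.float32); b=cv2.cvtColor(env.get_image("top"),cv2.COLOR_RGB2GRAY).astype(np.float32)
s=np.s_[130:215,300:410]; print(cv2.phaseCorrelate(a[s],b[s],cv2.createHanningWindow((110,85),cv2.CV_32F)))
o=env.get_obs(); print(o['force'],o['time_s'])
```

```text
((0.05381503236308305, -0.030512102392762586), 0.9637087157037523)
((0.07398315509801279, -0.033519850400672624), 1.0717482893003358)
((0.03396070314420996, 0.029248113616386462), 1.013161478837331)
((-0.009795458377148236, -0.11380601314392891), 0.9563887663240785)
[-0.56714637 -0.11857184  0.1299495 ] 63.2
```

```bash
python3 -c "
from workcell import env
print(env.finish_job())"
```

```text
the job is handed in; nothing more can be done
None
```

I put the press tooling away and handed the job in at about 63 s of the 210 s. No verdict came back, so the results below are my own checks.

- **Lid up:** I raised the lid by its handle until the stay went over and locked. The camera showed the knee roller where the locked position should put it, to within about a pixel.
- **Tools in the bay:** The sleeve and the slotted block were the only press tools I found; I saw no punch or plug on the bench. Both stand upright side by side on the bay floor.
- **Drift:** I pressed the larger dark drift into its clips until it seated, about 48 mm above the chest's underside, pushing with 29–37 N. Before and after pictures put both jaw noses in the same place relative to the clips, so both jaws are closed.
- **Lid down:** I broke the knee to about 2.0 rad, and the lid settled at about 1.33 rad. I then lowered it by the handle at about 0.3 rad/s over the last part and let go with it resting on the rim.

**Last checks:**
- **Lid shut:** The lid and handle match the starting pictures to about 0.1 pixel. The arm's own readings gave 0.02–0.03 rad, which I put down to the handle bar slipping in the grip.
- **Bystanders:** The pin bin, oil bottle and screwdriver were within about 3 mm of where they started.
- **Robot:** It stands clear and touches nothing.
- **Not checked:** I could not see the drift or the tools once the lid was shut. The last view of the drift was from just before the lid came down, and of the tools from part-way through.

The arm picked up a few degrees of tilt as it moved. I corrected this twice by gripping the chest's fixed front wall, with up to about 46 N on any one axis at the wrist (the limit is 120 N).

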